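Feel rod knuckles for play and sort them

ROBOT

A 7-joint arm with a two-finger parallel gripper is mounted at the origin on the work surface. World frame = base frame: x ahead of the robot, y to its left, z up, the work surface at z = 0. Lengths are in m, angles in rad, forces in N, time in s.
With the tool pointing down it reaches from about 0.4 to 0.85 m from the base axis. Payload 10.4 kg.
Tool frame: the origin (TCP) lies between the finger pads; the fingertips stand 17 mm ahead of it and the grasp point (between the pads) lies 2 mm behind it; z points along the fingers, y is the direction in which the jaws open and shut (so a half turn about z gives the same grasp; the last joint's range is limited). The gripper opens to 85 mm and grips with 20 to 120 N. Pads are 22 mm wide; open, the fingers measure 114 mm over their backs; the gripper's body (76 mm by 85 mm) begins 54 mm behind the grasp point. The pads swing forward as they close: fully open they stand 13 mm farther back than shut.
Start: joints at [1.154, 0.332, -0.065, 1.46, 0.022, 1.35, -0.088], TCP at [0.24, -0.577, 0.248] pointing down, gripper open.
Joint ranges: [-2.6, 2.6], [-0.5, 2.12], [-1.47, 1.34], [0.16, 2.42], [-1.27, 4.41], [0.06, 2.06], [-2.6, 2.6]. Speed limits (rad/s): [2.22, 2.22, 2.79, 2.79, 3.14, 3.14, 3.14].

INTERFACE

Orientations are given as a unit quaternion [x, y, z, w].
In Python, from workcell import manip gives the robot as it stands.
- The arm moves only by the tool jog_arm, never from a script. Its argument "steps" is one flat list of numbers, 5 for each row, row after row: the finger opening in m, from 0 to 0.0854, then the shift along the tool's x, y, z in m, then the turn about the tool's z in rad. In form: [gripper, x, y, z, twist, gripper, x, y, z, twist, ...]. A call has exactly 10 rows; each row is the pose to reach, as a shift and turn from the pose commanded when the call began, along the tool's axes at that moment; what a row does not reach only later rows make up. A row lasts 1/10 s, in which the tool goes at most 50 mm and 8.59 degrees, less where a joint would pass 70% of its speed; a pose out of reach is approached as far as the arm can. A call with a gripper value outside its range is refused whole. The fingers move at their own pace and stop on an object; "grip_force" is the grip in N (left out, the last holds). Time passes only in rows, so rows that repeat a pose let the fingers close, or fill a call up. It gives the time, the measured TCP pose, the force and the opening at its end, in the units of the state.
- manip.get_obs(): the state, without advancing time (a new reading comes with each control period).
- manip.camera(name): name is "side" or "top"; returns (picture, depth): 384x512x3 uint8, red, green, blue; 384x512 float32, m along the optical axis (not along the pixel's ray), 0 where there is no reading.
- manip.calibration(name): a dict with "mtx" (3x3 intrinsics, pixels), "world_to_cam" (4x4, takes a point from world to camera coordinates). Camera axes: x right, y down, z forward; pixel columns grow to the right and rows downward; lengths in m; the calibration is good to about 2 mm. A picture is of the moment at which its call begins. calibration takes no time and is no camera call.
- manip.hand_in(): hands the job in, once; it reports no verdict.
The state is a dict: "clock": time; "joint_pos": joint angles; "joint_velocities": joint speeds; "tau": joint torques, N m; "position": TCP position; "ee_rot": TCP orientation; "ft_force": force on the tool from outside, world axes, zero at the start; "torque": the same for the moment, N m; "grip_width": opening from 0.0 (shut) to 1.0 (fully open).
Only numpy, scipy, OpenCV 4.12 (cv2) and the standard library are available. Lean on these libraries where they do the work, as an engineer would, in place of code of your own. Each camera call takes 0.05 s, during which the arm holds its last target.

TASK

The rod knuckles in the bronze carriage must be checked for play. Before any knuckle goes into the blue parts tray, take the cylinder head out of it and set it flat, boss up, on the black rubber mat. Rock the tongue of every knuckle back and forth along its pin: put the sound ones into the tray, and leave every loose one standing home in the carriage for new bushes, its tongue tipped right over to one side; do not disturb the plier, the white core, the brass elbow or the plug tray.

Things in the scene. Friction and masses are not known exactly. Their poses are not given: they have to be found in the camera images.
- slide: linear slide fixture fixed to the bench: steel base 105 (x) x 400 (y) x 10 mm with two rails along its y axis and end plates 36 mm high. Origin: centre of its underside, on the bench.
- carriage: Bronze carriage clamped on the slide (fixed), a block 62 (x) x 322 (y) x 46 mm with six bores 22 mm wide, 43 mm deep in a row at y = -135, -81, -27, 27, 81, 135 mm, some perhaps empty. Origin: centre of its underside, 24 mm above the bench; its top is at z = 46 mm (70 mm above the bench). Any knuckle, sound or worn, leans and shifts a few mm as a whole in its loose bore.
- tray: blue plastic parts tray fixed on the bench, open on top, outside 210 (x) x 160 (y) x 62 mm high, walls and floor 4 mm. Origin: centre of its underside.
- mat: black rubber mat fixed on the bench, 150 x 150 x 5 mm, for the cylinder head. Origin: centre of its underside.
- head_mid (a point): grey cast cylinder head, 0.5 kg: a block 80 x 80 x 28 mm with a round boss, 44 mm in diameter and 28 mm high, standing centrally on top (grip it by the boss). Point: on its axis, half-way up, at the top face of the block, 28 mm above its underside; z up along the boss, x and y along the block's sides. At the start it lies on the floor of the blue tray.
- plier_mid (a point): bystander: retaining ring plier lying flat, about 160 mm long, 65 mm wide, 16 mm high. Point: about its middle, 8 mm up; x points to its jaws.
- core_mid (a point): bystander: white PTFE guide band roll core, a tube 72 mm across and 38 mm high standing on end. Point: its centre.
- elbow_mid (a point): bystander: brass elbow fitting lying flat, about 40 x 40 x 24 mm. Point: about its middle, 12 mm up.
- plugs_mid (a point): bystander: grey tray 70 x 100 x 16 mm with six black plastic port plugs fixed in it, 32 mm high in all. Point: centre of the tray.
- knuckle1_mid (a point): Rod knuckle 1, like all the others; None if absent. 0.39 kg, 135 mm tall. From its foot up: round shank 20 mm in diameter, 40 mm long, in a bore of the carriage; fork block 36 (x) x 28 (y) mm from 40 to 86 mm, its shoulder resting on the carriage top; a pin along x, 70 mm above the foot, carries the tongue. Point: on the shank axis, 60 mm above the foot; z up along the shank, x along the pin.
- knuckle1_tip (a point): Top of the tongue of knuckle 1; None if absent. Flat steel bar 14 (x) x 24 (y) mm, out of the fork from 88 to 135 mm above the foot. It may stand swung about the pin (in y, stiff, up to 0.5 rad): that is no fault. Play is rocking along the pin (x): sound under 1 mm here, worn about 10 mm each way; a worn one balances upright until touched, then tips over by its own weight. Point: end of its centre line, 65 mm from the pin; z along it, x across it.
- knuckle2_mid (a point): Rod knuckle 2, like all the others; None if absent. Sizes, point and axes as knuckle 1.
- knuckle2_tip (a point): Top of the tongue of knuckle 2; None if absent. As for knuckle 1.
- knuckle3_mid (a point): Rod knuckle 3, like all the others; None if absent. Sizes, point and axes as knuckle 1.
- knuckle3_tip (a point): Top of the tongue of knuckle 3; None if absent. As for knuckle 1.
- knuckle4_mid (a point): Rod knuckle 4, like all the others; None if absent. Sizes, point and axes as knuckle 1.
- knuckle4_tip (a point): Top of the tongue of knuckle 4; None if absent. As for knuckle 1.
- knuckle5_mid (a point): Rod knuckle 5, like all the others; None if absent. Sizes, point and axes as knuckle 1.
- knuckle5_tip (a point): Top of the tongue of knuckle 5; None if absent. As for knuckle 1.
- knuckle6_mid (a point): Rod knuckle 6, like all the others; None if absent. Sizes, point and axes as knuckle 1.
- knuckle6_tip (a point): Top of the tongue of knuckle 6; None if absent. As for knuckle 1.

How it is judged:
By the outcome, as a careful person would: the job done as asked, in the order asked, and still so for the second after the job is handed in, with the robot touching nothing.
Of knuckle1, knuckle2, knuckle3, knuckle4, knuckle5, knuckle6 only 4 to 6 are there at a start; the rules pass over those that are not, and their reading is None.
At some moment in a run one of head may be knocked a few centimetres aside while the robot is not near it.
Once in a run the grip may slacken for a moment while it holds something.
It also fails if it takes over 210 s, if anything falls off the work surface, if the arm or the gripper's body presses on something with over 40 N, if the wrist force passes 120 N, or if a joint passes its speed limit or range.

## Working session

There is one attempt and no reset: what is moved stays moved. The work goes in short steps, Python scripts to look and compute and a tool call to move; the robot and the scene stay as the last step left them, time stands still between calls to the robot, and variables do not carry over. Pictures are saved under pics/ and viewed, and the job is handed in when it is done.

Besides the shell and the picture viewer there is one more tool, called after "Emit:" by a JSON object that holds its "op" and its "data". jog_arm: Moves the arm, as the interface text tells. Its arguments: {"type":"object","properties":{"steps":{"type":"array"},"grip_force":{"type":"number"}},"required":["steps"]}

```bash
mkdir -p pics; ls; cat > h.py <<'E'
import numpy as np, cv2
from scipy.spatial.transform import Rotation as R
from workcell import manip
def snap(name,fn):
    im,d=manip.camera(name); cv2.imwrite(f'pics/{fn}.png',im[:,:,::-1]); np.save(f'pics/{fn}.npy',d); return im,d
def cloud(name,d):
    c=manip.calibration(name);K=np.array(c['mtx']);T=np.array(c['world_to_cam'])
    v,u=np.mgrid[0:d.shape[0],0:d.shape[1]]
    P=np.stack([(u-K[0,2])/K[0,0]*d,(v-K[1,2])/K[1,1]*d,d],-1)
    W=(P-T[:3,3])@T[:3,:3]
    W[d==0]=np.nan
    return W
def crop(fn,u0,v0,u1,v1,s,out):
    im=cv2.imread(f'pics/{fn}.png')[v0:v1,u0:u1]; cv2.imwrite(f'pics/{out}.png',cv2.resize(im,None,fx=s,fy=s,interpolation=cv2.INTER_CUBIC))
def st():
    o=manip.get_obs(); print({k:(np.round(v,4).tolist()) for k,v in o.items()}); return o
E
python3 - <<'E'
from h import *
o=st(); print(R.from_quat(o['ee_rot']).as_matrix().round(3))
for n in('side','top'):
    snap(n,n+'0'); c=manip.calibration(n); T=np.array(c['world_to_cam']);print(n,np.array(c['mtx']).round(1).tolist(),T.round(3).tolist(),(-T[:3,:3].T@T[:3,3]).round(3))
E
```

```text
pics
{'clock': 0.0, 'joint_pos': [1.1544, 0.3329, -0.0647, 1.4609, 0.0216, 1.3499, -0.0885], 'joint_velocities': [-0.001, 0.0012, 0.0017, 0.0004, -0.0002, -0.0001, -0.0011], 'tau': [-0.0006, -62.5434, 0.049, -39.1619, 0.0161, 0.0099, 0.0], 'position': [0.2397, -0.5768, 0.2475], 'ee_rot': [0.9807, 0.1956, -0.0002, -0.0007], 'ft_force': [-0.2499, 0.5046, 0.0526], 'torque': [0.0572, 0.0011, -0.0128], 'grip_width': 1.0004}
[[ 0.923  0.384 -0.001]
 [ 0.384 -0.923  0.001]
 [-0.    -0.001 -1.   ]]
side [[380.0, 0.0, 256.5], [0.0, 380.0, 194.6], [0.0, 0.0, 1.0]] [[-0.881, -0.473, -0.015, 0.479], [-0.233, 0.461, -0.856, 0.242], [0.411, -0.751, -0.517, 0.771], [0.0, 0.0, 0.0, 1.0]] [0.162 0.694 0.613]
top [[389.8, 0.0, 249.6], [0.0, 389.8, 188.3], [0.0, 0.0, 1.0]] [[-0.027, -0.999, -0.027, 0.029], [-0.985, 0.031, -0.167, 0.554], [0.168, 0.022, -0.986, 0.909], [0.0, 0.0, 0.0, 1.0]] [ 0.394 -0.007  0.99 ]
```

View pics/top0.png

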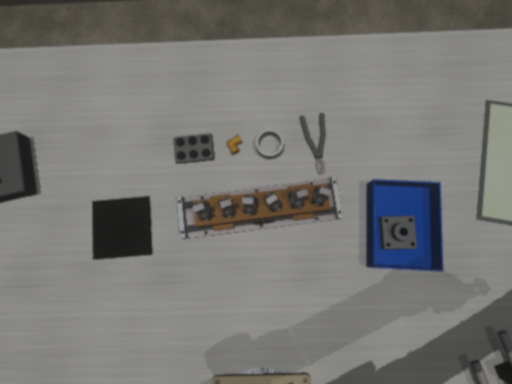

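View pics/side0.png

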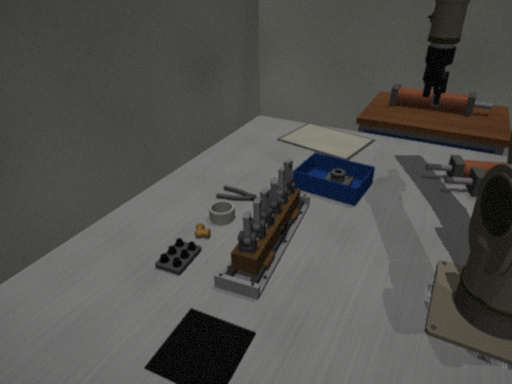

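```bash
python3 - <<'E'
from h import *
crop('top0',170,170,350,245,4.4,'c1'); crop('side0',210,150,320,290,4.2,'c2'); crop('top0',355,170,455,280,5,'c3')
d=np.load('pics/top0.npy');W=cloud('top',d)
z=W[...,2]
for u,v in [(205,210),(228,206),(249,203),(273,201),(296,197),(319,194),(398,232),(385,220),(409,220),(385,244),(412,246),(95,203),(150,198),(153,254),(94,258),(182,200),(186,235),(335,182),(339,215),(122,228),(368,183),(440,183),(441,269),(368,267),(300,250),(269,144),(321,155),(234,145),(194,148)]:
    print((u,v),W[v,u].round(3), np.nanmedian(z[v-1:v+2,u-1:u+2]).round(3))
# head
m=(W[...,2]>0.03)&(W[...,2]<0.0375)
E
```

```text
(205, 210) [0.494 0.111 0.137] 0.135
(228, 206) [0.498 0.058 0.157] 0.157
(249, 203) [0.503 0.013 0.164] 0.164
(273, 201) [ 0.505 -0.038  0.164] 0.164
(296, 197) [ 0.514 -0.089  0.154] 0.154
(319, 194) [ 0.52  -0.139  0.15 ] 0.15
(398, 232) [nan nan nan] 0.061
(385, 220) [ 0.469 -0.315  0.029] 0.032
(409, 220) [ 0.467 -0.372  0.033] 0.031
(385, 244) [ 0.411 -0.309  0.032] 0.031
(412, 246) [ 0.404 -0.373  0.033] 0.033
(95, 203) [0.535 0.412 0.007] 0.006
(150, 198) [0.545 0.272 0.001] 0.001
(153, 254) [ 0.402  0.263 -0.001] -0.001
(94, 258) [0.396 0.409 0.007] 0.005
(182, 200) [0.534 0.184 0.024] 0.024
(186, 235) [0.447 0.176 0.016] 0.017
(335, 182) [ 0.566 -0.198  0.036] 0.036
(339, 215) [ 0.483 -0.203  0.037] 0.037
(122, 228) [0.47  0.342 0.002] 0.005
(368, 183) [ 0.563 -0.284  0.02 ] 0.02
(440, 183) [ 0.55  -0.442  0.062] 0.059
(441, 269) [ 0.349 -0.425  0.058] 0.061
(368, 267) [ 0.357 -0.268  0.02 ] 0.012
(300, 250) [ 0.402 -0.108 -0.003] -0.0
(269, 144) [ 0.678 -0.04   0.002] 0.002
(321, 155) [ 0.641 -0.172  0.013] 0.014
(234, 145) [0.672 0.051 0.024] 0.019
(194, 148) [0.67  0.155 0.016] 0.017
```

View pics/c1.png

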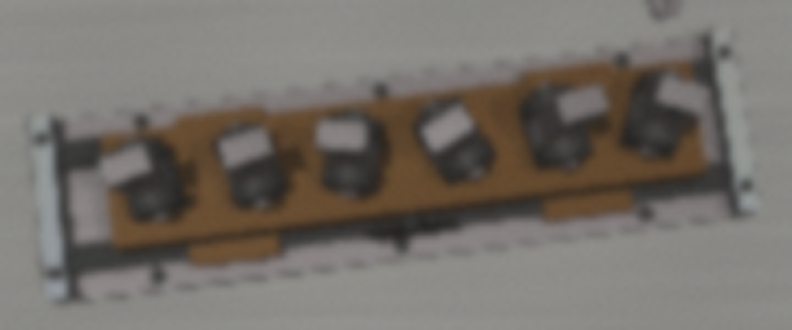

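View pics/c2.png

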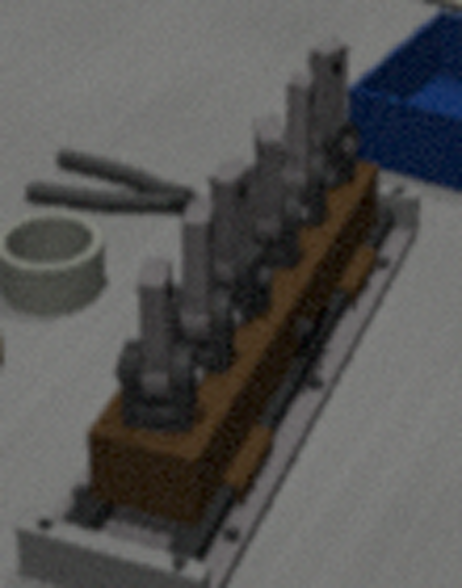

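View pics/c3.png

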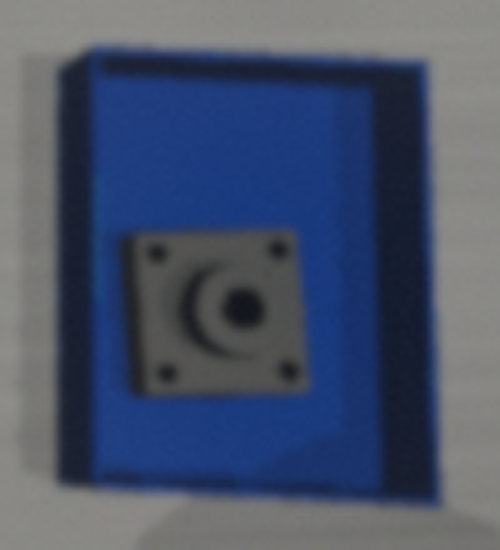

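```bash
cat >> h.py <<'E'
def ray(name,u,v,z):
    c=manip.calibration(name);K=np.array(c['mtx']);T=np.array(c['world_to_cam'])
    o=-T[:3,:3].T@T[:3,3]; dd=T[:3,:3].T@np.array([(u-K[0,2])/K[0,0],(v-K[1,2])/K[1,1],1])
    return o+dd*(z-o[2])/dd[2]
E
python3 - <<'E'
from h import *
P=[ray('top',355+a/5,170+b/5,0.032) for a,b in[(133,235),(297,230),(308,385),(143,393)]]
print(np.round(P,4),np.mean(P,0))
print('boss hole',ray('top',355+243/5,170+308/5,.06))
P=[ray('top',355+a/5,170+b/5,0.062) for a,b in[(95,50),(425,65),(438,500),(60,485)]]
print('tray',np.round(P,4),np.mean(P,0))
P=[ray('top',a,b,0.005) for a,b in[(92.5,201),(150.5,196.5),(152.5,254),(94,258.5)]]
print('mat',np.round(P,4),np.mean(P,0))
# carriage top: corners in c1
P=[ray('top',170+a/4.4,170+b/4.4,0.070) for a,b in[(102,138),(692,65),(705,172),(118,248)]]
print('carr',np.round(P,4),np.mean(P,0))
W=cloud('side',np.load('pics/side0.npy'))
m=(W[...,2]>0.025)&(W[...,2]<.038)&(abs(W[...,0]-.437)<.06)&(abs(W[...,1]+.34)<.06)
print(m.sum(),np.nanmean(W[m],0))
Wt=cloud('top',np.load('pics/top0.npy'))
for n,w in(('side',W),('top',Wt)):
  for h,zr in(('boss',(.052,.068)),('blk',(.026,.038))):
    m=(w[...,2]>zr[0])&(w[...,2]<zr[1])&(abs(w[...,0]-.437)<.06)&(abs(w[...,1]+.34)<.055)
    q=w[m]; print(n,h,m.sum(),q.min(0).round(3),q.max(0).round(3))
E
```

```text
[[ 0.4759 -0.3066  0.032 ]
 [ 0.476  -0.386   0.032 ]
 [ 0.4014 -0.3839  0.032 ]
 [ 0.3997 -0.305   0.032 ]] [ 0.43823986 -0.34537237  0.032     ]
boss hole [ 0.43768    -0.34622478  0.06      ]
tray [[ 0.5627 -0.2865  0.062 ]
 [ 0.5505 -0.4422  0.062 ]
 [ 0.3472 -0.4262  0.062 ]
 [ 0.3585 -0.254   0.062 ]] [ 0.45474173 -0.35225085  0.062     ]
mat [[0.5412 0.4198 0.005 ]
 [0.5482 0.2696 0.005 ]
 [0.4022 0.2622 0.005 ]
 [0.395  0.41   0.005 ]] [0.47165185 0.34040194 0.005     ]
carr [[ 0.5231  0.1484  0.07  ]
 [ 0.5533 -0.1727  0.07  ]
 [ 0.4948 -0.1761  0.07  ]
 [ 0.4633  0.1399  0.07  ]] [ 0.50861998 -0.0151262   0.07      ]
118 [ 0.43222629 -0.34928253  0.03373495]
side boss 108 [ 0.419 -0.365  0.052] [ 0.461 -0.32   0.064]
side blk 114 [ 0.4   -0.385  0.026] [ 0.48  -0.323  0.038]
top boss 293 [ 0.416 -0.367  0.052] [ 0.458 -0.323  0.065]
top blk 778 [ 0.398 -0.386  0.026] [ 0.478 -0.304  0.038]
```

Emit:
{"op": "jog_arm", "data": {"steps": [0.06,0.272,-0.138,0.095,-1.176,0.06,0.272,-0.138,0.095,-1.176,0.06,0.272,-0.138,0.095,-1.176,0.06,0.272,-0.138,0.095,-1.176,0.06,0.272,-0.138,0.095,-1.176,0.06,0.272,-0.138,0.095,-1.176,0.06,0.272,-0.138,0.095,-1.176,0.06,0.272,-0.138,0.095,-1.176,0.06,0.272,-0.138,0.095,-1.176,0.06,0.272,-0.138,0.095,-1.176]}}

```text
clock: 1.1
position: [0.4376, -0.3459, 0.1532]
ee_rot: [0.709, 0.705, -0.0, -0.0]
ft_force: [-0.4, 0.1, -0.4]
grip_width: 0.703
```

```bash
python3 - <<'E'
from h import *
o=st(); print(R.from_quat(o['ee_rot']).as_matrix().round(3))
snap('side','s1');snap('top','t1')
for s in('s1','t1'):
    pass
W=cloud('side',np.load('pics/s1.npy'))
m=(W[...,2]>.052)&(W[...,2]<.066)&(abs(W[...,0]-.437)<.05)&(abs(W[...,1]+.34)<.05)
print(m.sum(),W[m].min(0),W[m].max(0))
E
```

```text
{'clock': 1.1, 'joint_pos': [0.9186, 0.286, -0.3861, 1.7431, 0.1177, 1.1354, 0.4911], 'joint_velocities': [0.0033, -0.0024, 0.0071, -0.0027, -0.0003, 0.0012, -0.003], 'tau': [-0.6816, -54.1037, -4.1748, -35.9991, -0.0218, -0.0018, 0.3774], 'position': [0.4376, -0.3459, 0.1532], 'ee_rot': [0.7092, 0.7051, -0.0001, -0.0001], 'ft_force': [-0.4299, 0.1084, -0.428], 'torque': [-0.0145, -0.0338, -0.0533], 'grip_width': 0.7027}
[[ 0.006  1.    -0.   ]
 [ 1.    -0.006 -0.   ]
 [-0.    -0.    -1.   ]]
106 [ 0.41927266 -0.36493228  0.05264781] [ 0.46120042 -0.32100975  0.06373228]
```

View pics/s1.png

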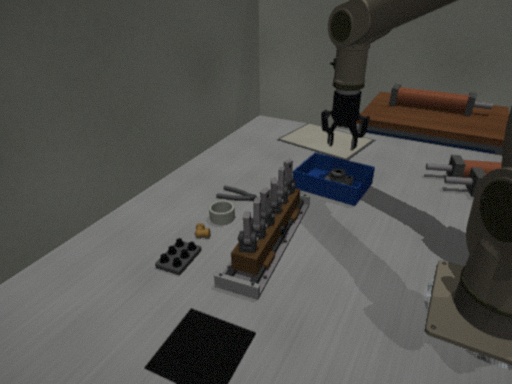

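Emit:
{"op": "jog_arm", "data": {"steps": [0.06,0,0,0.05,0,0.06,0,0,0.08,0,0.06,0,0,0.1,0,0.06,0,0,0.1,0,0.03,0,0,0.1,0,0.03,0,0,0.1,0,0.03,0,0,0.1,0,0.03,0,0,0.1,0,0.03,0,0,0.1,0,0.03,0,0,0.1,0], "grip_force": 80}}

```text
clock: 2.2
position: [0.4387, -0.346, 0.0549]
ee_rot: [0.708, 0.707, -0.0, 0.001]
ft_force: [-2.1, 0.6, 7.8]
grip_width: 0.487
```

Emit:
{"op": "jog_arm", "data": {"steps": [0.03,0,0,-0.01,0,0.03,0,0,-0.03,0,0.03,0,0,-0.06,0,0.03,0,0,-0.09,0,0.03,0,0,-0.13,0,0.03,0,0,-0.17,0,0.03,0,0,-0.21,0,0.03,0,0,-0.24,0,0.03,0,0,-0.25,0,0.03,0,0,-0.25,0], "grip_force": 80}}

```text
clock: 3.2
position: [0.4383, -0.3454, 0.3042]
ee_rot: [0.707, 0.707, 0.0, 0.001]
ft_force: [0.3, -0.2, -5.8]
grip_width: 0.484
```

```bash
python3 - <<'E'
from h import *
snap('side','s2')
E
```

```text
(no output)
```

View pics/s2.png

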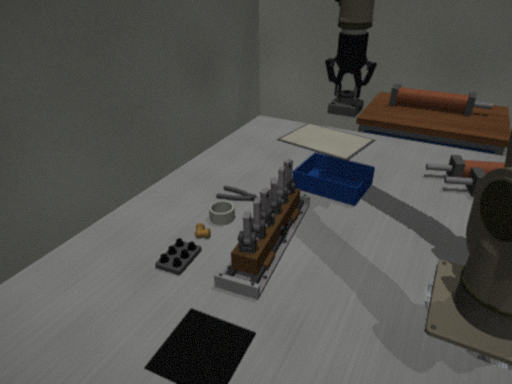

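Emit:
{"op": "jog_arm", "data": {"steps": [0.03,0.03,-0.01,0,0,0.03,0.07,-0.025,0,0,0.03,0.11,-0.04,0,0,0.03,0.15,-0.04,0,0,0.03,0.19,-0.04,0,0,0.03,0.23,-0.04,0,0,0.03,0.27,-0.04,0,0,0.03,0.31,-0.04,0,0,0.03,0.35,-0.04,0,0,0.03,0.39,-0.04,0,0]}}

```text
clock: 4.25
position: [0.3972, 0.046, 0.3013]
ee_rot: [0.708, 0.707, -0.001, -0.001]
ft_force: [0.7, -0.6, -6.0]
grip_width: 0.49
```

Emit:
{"op": "jog_arm", "data": {"steps": [0.03,0.04,0,0,0,0.03,0.08,0,0,0,0.03,0.12,0,0,0,0.03,0.16,0,0,0,0.03,0.2,0.01,0.03,0,0.03,0.23,0.03,0.07,0,0.03,0.26,0.05,0.11,0,0.03,0.28,0.065,0.14,0,0.03,0.296,0.073,0.17,0,0.03,0.296,0.073,0.19,0]}}

```text
clock: 5.25
position: [0.4694, 0.342, 0.1076]
ee_rot: [0.706, 0.708, -0.003, -0.002]
ft_force: [-0.4, -0.3, -6.2]
grip_width: 0.486
```

```bash
python3 - <<'E'
from h import *
snap('side','s3');snap('top','t3'); st()
E
```

```text
{'clock': 5.35, 'joint_pos': [0.0901, 0.5758, -1.0259, 1.6981, 0.5235, 1.1811, -1.074], 'joint_velocities': [0.0391, -0.0708, -0.0398, -0.0461, -0.0289, 0.0445, 0.0211], 'tau': [-2.0279, -56.1187, -19.1904, -34.5386, 0.4368, -0.973, -0.3443], 'position': [0.4688, 0.3393, 0.1081], 'ee_rot': [0.7067, 0.7075, -0.0041, -0.0015], 'ft_force': [-1.0272, -0.8777, -5.0429], 'torque': [-0.039, 0.0411, -0.0062], 'grip_width': 0.4906}
```

View pics/s3.png

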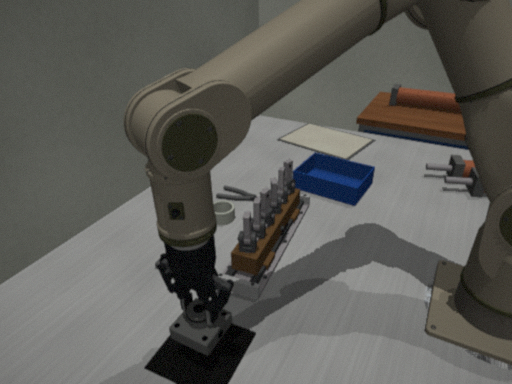

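Emit:
{"op": "jog_arm", "data": {"steps": [0.03,0,0,0.015,0,0.03,0,0,0.03,0,0.03,0,0,0.04,0,0.03,0,0,0.045,0,0.03,0,0,0.048,0,0.03,0,0,0.05,0,0.03,0,0,0.05,0,0.03,0,0,0.05,0,0.03,0,0,0.05,0,0.03,0,0,0.05,0]}}

```text
clock: 6.35
position: [0.4719, 0.3406, 0.0635]
ee_rot: [0.707, 0.707, 0.0, 0.0]
ft_force: [-0.3, -0.3, -5.6]
grip_width: 0.484
```

Still 7 mm up.

Emit:
{"op": "jog_arm", "data": {"steps": [0.03,0,0,0.003,0,0.03,0,0,0.005,0,0.03,0,0,0.0065,0,0.03,0,0,0.0075,0,0.03,0,0,0.0075,0,0.03,0,0,0.0075,0,0.06,0,0,0.0075,0,0.06,0,0,0.0075,0,0.06,0,0,0.0075,0,0.06,0,0,0.0075,0]}}

```text
clock: 7.35
position: [0.472, 0.3408, 0.056]
ee_rot: [0.707, 0.707, 0.0, 0.0]
ft_force: [0.2, 0.1, -0.6]
grip_width: 0.705
```

Emit:
{"op": "jog_arm", "data": {"steps": [0.06,0,0,-0.02,0,0.06,0,0,-0.06,0,0.06,0,0,-0.1,0,0.06,0,0,-0.15,0,0.06,0,0,-0.19,0,0.06,-0.04,-0.03,-0.19,0,0.06,-0.09,-0.06,-0.19,0,0.06,-0.13,-0.1,-0.19,0,0.06,-0.13,-0.13,-0.19,0,0.06,-0.13,-0.13,-0.19,0]}}

```text
clock: 8.35
position: [0.3485, 0.2134, 0.2463]
ee_rot: [0.707, 0.707, -0.003, 0.0]
ft_force: [-0.9, -0.6, 0.1]
grip_width: 0.706
```

```bash
python3 - <<'E'
from h import *
snap('side','s4');snap('top','t4'); st()
crop('t4',170,160,350,250,4.4,'c4')
E
```

```text
{'clock': 8.45, 'joint_pos': [0.6918, -0.2552, -1.162, 1.9391, -0.2287, 1.3166, -0.3989], 'joint_velocities': [-0.0256, 0.1819, -0.0306, -0.0684, 0.1457, -0.0291, -0.1327], 'tau': [1.5494, -7.4426, 10.0345, -35.7865, -1.7487, 0.4025, 2.0188], 'position': [0.347, 0.2128, 0.2468], 'ee_rot': [0.7072, 0.707, -0.004, 0.0053], 'ft_force': [-0.4594, -0.047, -0.191], 'torque': [0.0068, -0.0274, 0.0417], 'grip_width': 0.7007}
```

View pics/s4.png

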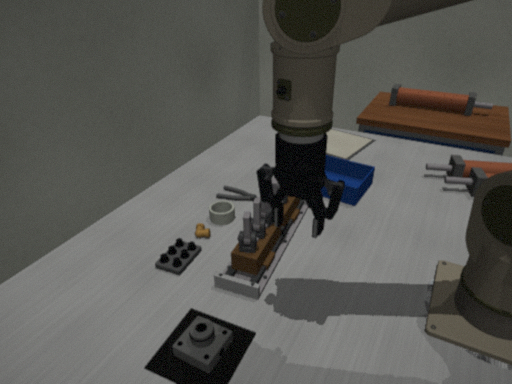

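View pics/t4.png

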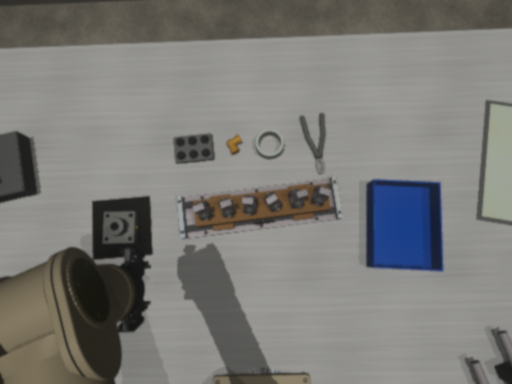

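```bash
cat >> h.py <<'E'
C0=np.array([.5086,-.0151]); ya=np.array([-.096,.9954])
BORES=[C0+ya*y for y in(.135,.081,.027,-.027,-.081,-.135)]
def tips(fn):
    d=np.load(f'pics/{fn}.npy'); im=cv2.imread(f'pics/{fn}.png'); W=cloud('top',d)
    g=im.astype(int); out=[]
    for i,b in enumerate(BORES):
        near=(np.hypot(W[...,0]-b[0],W[...,1]-b[1])<.05)&(W[...,2]>.13)
        # restrict to top faces: bright
        proj=near&(g.min(-1)>105)
        n,l,s,c=cv2.connectedComponentsWithStats(proj.astype(np.uint8))
        best=None
        for k in range(1,n):
            if s[k,4]<12: continue
            q=W[l==k]
            cen=np.nanmedian(q,0)
            if best is None or np.hypot(*(cen[:2]-b))<np.hypot(*(best[0][:2]-b)): best=(cen,s[k,4],q,c[k])
        if best is None: print(i,'none'); continue
        q=best[2]; zt=np.nanpercentile(q[:,2],60)
        rect=cv2.minAreaRect(np.float32(q[:,:2]*1000))
        # direction of long side
        bp=cv2.boxPoints(rect); e1=bp[1]-bp[0]; e2=bp[2]-bp[1]; L=e1 if np.linalg.norm(e1)>np.linalg.norm(e2) else e2
        print('ABCDEF'[i],'bore',b.round(3),'tip',np.nanmean(q,0).round(4),'z',zt.round(3),'n',best[1],'long %.0f deg'%(np.degrees(np.arctan2(L[1],L[0]))%180),np.round(rect[1],0),'px',best[3].round(1))
        out.append(np.nanmean(q,0))
    return out
E
python3 - <<'E'
from h import *
im=cv2.imread('pics/t4.png')
print(im[165:215,180:340].min(-1).max()); 
for p in[(203,206),(225,202),(249,200),(271,197),(303,192),(325,189)]: print(p,im[p[1],p[0]])
tips('t4')
crop('t4',185,175,265,230,9.5,'c5');crop('t4',255,170,335,225,9.5,'c6')
E
```

```text
158
(203, 206) [107 107 113]
(225, 202) [132 132 138]
(249, 200) [136 136 142]
(271, 197) [138 137 144]
(303, 192) [124 125 130]
(325, 189) [119 120 127]
A bore [0.496 0.119] tip [0.4969 0.1226 0.165 ] z 0.165 n 61 long 109 deg [13. 23.] px [197.7 207.2]
B bore [0.501 0.066] tip [0.5039 0.0642 0.165 ] z 0.165 n 55 long 112 deg [11. 21.] px [224.9 203.1]
C bore [0.506 0.012] tip [0.5083 0.0165 0.165 ] z 0.165 n 59 long 88 deg [21. 11.] px [247.2 200.4]
D bore [ 0.511 -0.042] tip [ 0.51   -0.0344  0.1646] z 0.165 n 62 long 121 deg [13. 22.] px [271.  198.9]
E bore [ 0.516 -0.096] tip [ 0.5211 -0.1006  0.1643] z 0.165 n 47 long 107 deg [11. 20.] px [301.8 192.9]
F bore [ 0.522 -0.149] tip [ 0.5233 -0.1496  0.1651] z 0.165 n 57 long 75 deg [22. 12.] px [324.8 191.1]
```

View pics/c5.png

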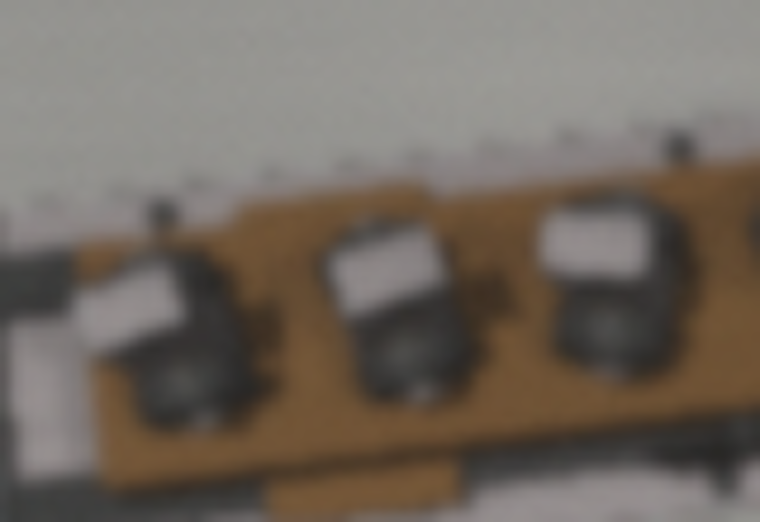

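View pics/c6.png

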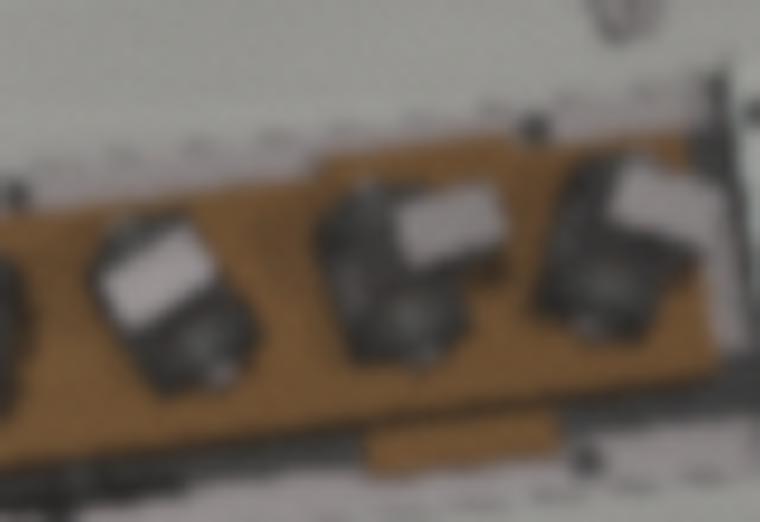

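```bash
cat >> h.py <<'E'
def go(x,y,z,hd=None):
    o=manip.get_obs(); M=R.from_quat(o['ee_rot']).as_matrix(); p=np.array(o['position'])
    cur=np.degrees(np.arctan2(M[1,0],M[0,0]))
    d=M.T@(np.array([x,y,z])-p)
    print('t',o['clock'],'pos',p.round(4),'hd %.1f'%cur,'shift',d.round(4),'twist %.3f'%(-np.radians((hd-cur+180)%360-180) if hd is not None else 0), 'gw',round(o['grip_width'],3),'j',np.round(o['joint_pos'],2))
TIP={'A':(.4969,.1226,110),'B':(.5039,.0642,113),'C':(.5083,.0165,88),'D':(.510,-.0344,122),'E':(.5211,-.1006,107),'F':(.5233,-.1496,74)}
E
python3 - <<'E'
from h import *
go(.4969,.1226,.205,110)
E
```

```text
t 8.45 pos [0.347  0.2128 0.2468] hd 90.0 shift [-0.0896  0.1498  0.0432] twist -0.349 gw 0.701 j [ 0.69 -0.26 -1.16  1.94 -0.23  1.32 -0.4 ]
```

Emit:
{"op": "jog_arm", "data": {"steps": [0.036,-0.088,0.155,0.03,-0.349,0.036,-0.088,0.155,0.03,-0.349,0.036,-0.088,0.155,0.03,-0.349,0.036,-0.088,0.155,0.03,-0.349,0.036,-0.088,0.155,0.03,-0.349,0.036,-0.088,0.155,0.03,-0.349,0.036,-0.088,0.155,0.03,-0.349,0.036,-0.088,0.155,0.03,-0.349,0.036,-0.088,0.155,0.03,-0.349,0.036,-0.088,0.155,0.03,-0.349]}}

```text
clock: 9.45
position: [0.5035, 0.1261, 0.2165]
ee_rot: [0.573, 0.82, -0.003, 0.0]
ft_force: [-0.0, 0.1, -0.2]
grip_width: 0.419
```

```bash
python3 - <<'E'
from h import *
go(.4969,.1226,.158,110)
snap('side','s5');snap('top','t5')
crop('s5',190,120,350,280,4,'c7')
E
```

```text
t 9.45 pos [0.5035 0.1261 0.2165] hd 110.1 shift [-0.0007 -0.0071  0.0585] twist 0.001 gw 0.419 j [ 0.67  0.32 -1.17  1.73  0.31  1.3  -0.22]
```

View pics/c7.png

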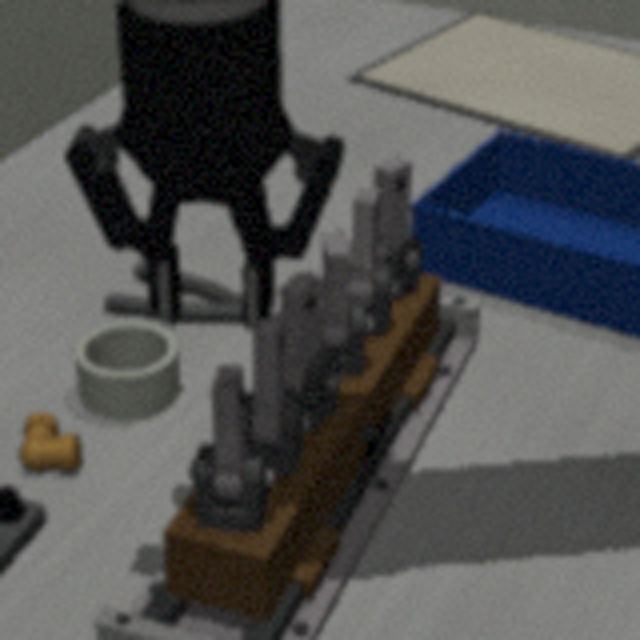

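View pics/t5.png

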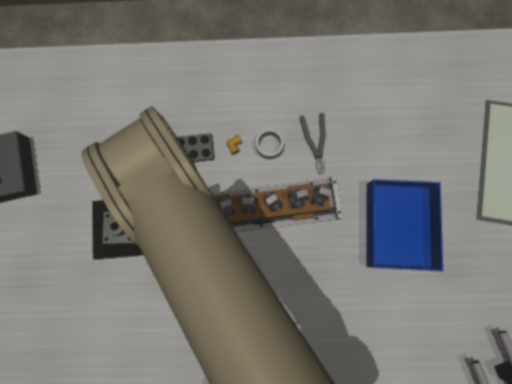

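Emit:
{"op": "jog_arm", "data": {"steps": [0.036,0,-0.007,0,0,0.036,0,-0.007,0,0,0.036,0,-0.007,0.02,0,0.036,0,-0.007,0.04,0,0.036,0,-0.007,0.055,0,0.036,0,-0.007,0.058,0,0.036,0,-0.007,0.058,0,0.036,0,-0.007,0.058,0,0.036,0,-0.007,0.058,0,0.036,0,-0.007,0.058,0]}}

```text
clock: 10.55
position: [0.4971, 0.1233, 0.1587]
ee_rot: [0.573, 0.819, -0.003, -0.0]
ft_force: [-0.2, 0.1, 0.1]
grip_width: 0.422
```

```bash
python3 - <<'E'
from h import *
go(.4969,.1226,.158,110)
snap('side','s6')
crop('s6',190,140,310,270,5,'c8')
E
```

```text
t 10.55 pos [0.4971 0.1233 0.1587] hd 110.1 shift [-0.0006 -0.0005  0.0007] twist 0.001 gw 0.422 j [ 0.64  0.37 -1.14  1.82  0.36  1.19 -0.26]
```

View pics/c8.png

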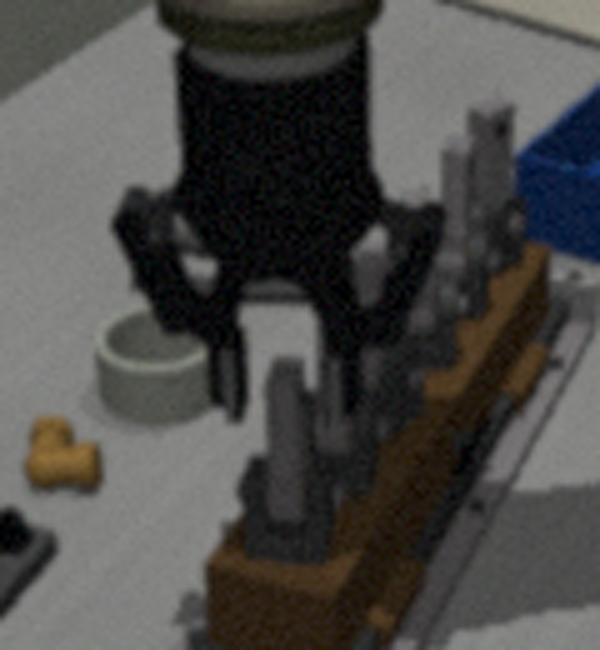

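Emit:
{"op": "jog_arm", "data": {"steps": [0.036,0,0.005,0,0,0.036,0,0.009,0,0,0.036,0,0.011,0,0,0.036,0,0.012,0,0,0.036,0,0.013,0,0,0.036,0,0.014,0,0,0.036,0,0.015,0,0,0.036,0,0.015,0,0,0.036,0,0.015,0,0,0.036,0,0.015,0,0]}}

```text
clock: 11.6
position: [0.5109, 0.1283, 0.158]
ee_rot: [0.573, 0.819, -0.003, -0.001]
ft_force: [-0.1, -0.1, -0.0]
grip_width: 0.421
```

```bash
python3 - <<'E'
from h import *
st()
snap('side','s7')
crop('s7',190,140,310,270,5,'c9')
E
```

```text
{'clock': 11.6, 'joint_pos': [0.6023, 0.4018, -1.114, 1.7856, 0.3877, 1.2043, -0.2758], 'joint_velocities': [0.0007, 0.0003, 0.0001, 0.0006, 0.0004, 0.0008, 0.0007], 'tau': [-0.0223, -42.6725, -13.2846, -34.6223, 0.022, 0.0373, -0.0001], 'position': [0.5109, 0.1283, 0.158], 'ee_rot': [0.5732, 0.8194, -0.0034, -0.0006], 'ft_force': [-0.1071, -0.1422, -0.0145], 'torque': [-0.0397, 0.0048, 0.0144], 'grip_width': 0.4213}
```

View pics/c9.png

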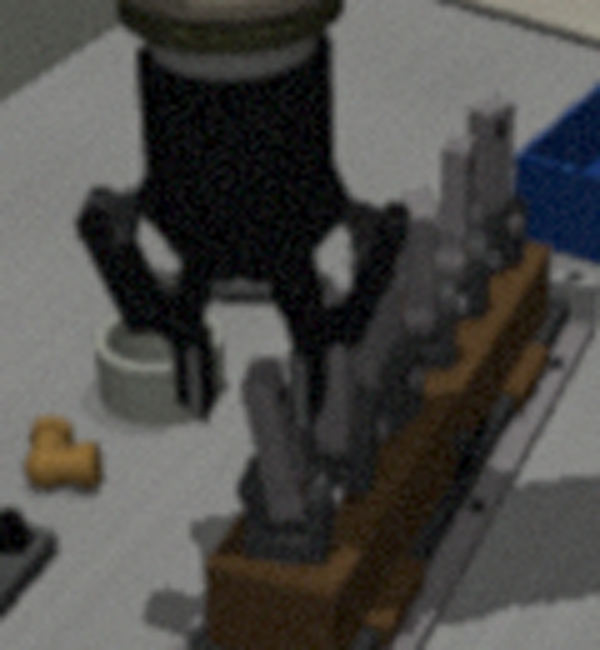

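Emit:
{"op": "jog_arm", "data": {"steps": [0.036,0,-0.01,0,0,0.036,0,-0.016,0,0,0.036,0,-0.02,0,0,0.036,0,-0.023,0,0,0.036,0,-0.025,0,0,0.036,0,-0.027,0,0,0.036,0,-0.029,0,0,0.036,0,-0.03,0,0,0.036,0,-0.03,0,0,0.036,0,-0.03,0,0]}}

```text
clock: 12.65
position: [0.4828, 0.1181, 0.1582]
ee_rot: [0.573, 0.819, -0.003, -0.001]
ft_force: [-1.0, 0.1, -0.1]
grip_width: 0.426
```

```bash
python3 - <<'E'
from h import *
snap('side','s8')
crop('s8',190,140,310,270,5,'c10')
E
```

```text
(no output)
```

View pics/c10.png

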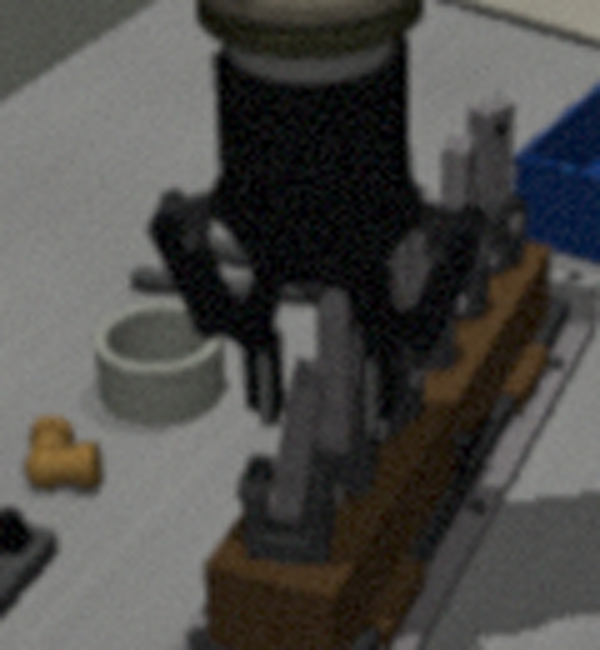

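```bash
python3 - <<'E'
from h import *
go(*TIP['B'][:2],.205,TIP['B'][2])
E
```

```text
t 12.7 pos [0.4828 0.1181 0.1582] hd 110.1 shift [-0.058   0.001  -0.0466] twist -0.051 gw 0.418 j [ 0.69  0.33 -1.16  1.86  0.33  1.18 -0.23]
```

Emit:
{"op": "jog_arm", "data": {"steps": [0.036,0,0.01,0,0,0.036,0,0.01,-0.03,0,0.036,0,0.01,-0.05,0,0.036,-0.03,0.005,-0.05,-0.025,0.036,-0.058,0.001,-0.05,-0.051,0.036,-0.058,0.001,-0.05,-0.051,0.036,-0.058,0.001,-0.03,-0.051,0.036,-0.058,0.001,-0.01,-0.051,0.036,-0.058,0.001,0,-0.051,0.036,-0.058,0.001,0,-0.051]}}

```text
clock: 13.7
position: [0.5031, 0.0644, 0.1573]
ee_rot: [0.552, 0.834, -0.004, -0.002]
ft_force: [0.4, 0.1, 0.9]
grip_width: 0.416
```

Emit:
{"op": "jog_arm", "data": {"steps": [0.036,0,0.005,0,0,0.036,0,0.009,0,0,0.036,0,0.011,0,0,0.036,0,0.012,0,0,0.036,0,0.013,0,0,0.036,0,0.014,0,0,0.036,0,0.015,0,0,0.036,0,0.015,0,0,0.036,0,0.015,0,0,0.036,0,0.015,0,0]}}

```text
clock: 14.7
position: [0.5173, 0.0697, 0.1583]
ee_rot: [0.552, 0.834, -0.003, -0.001]
ft_force: [-1.9, -0.7, 2.6]
grip_width: 0.421
```

```bash
python3 - <<'E'
from h import *
snap('side','s9')
crop('s9',190,140,310,270,5,'c11')
E
```

```text
(no output)
```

View pics/c11.png

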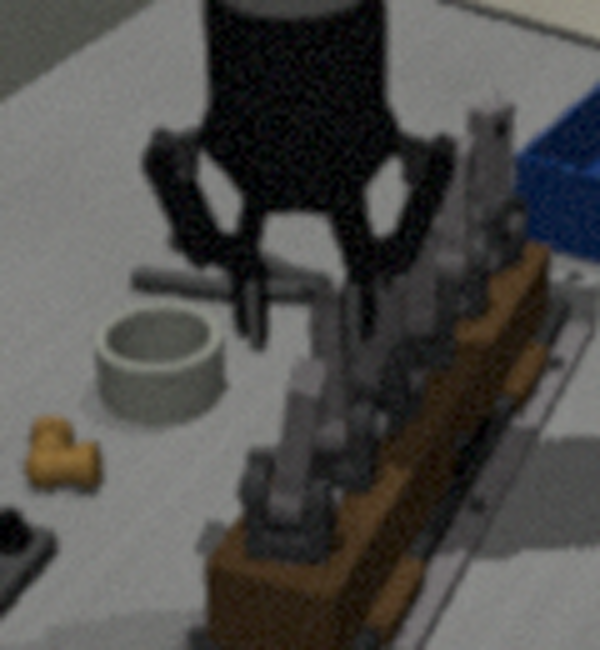

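Emit:
{"op": "jog_arm", "data": {"steps": [0.036,0,-0.01,0,0,0.036,0,-0.016,0,0,0.036,0,-0.02,0,0,0.036,0,-0.023,0,0,0.036,0,-0.025,0,0,0.036,0,-0.027,0,0,0.036,0,-0.029,0,0,0.036,0,-0.03,0,0,0.036,0,-0.03,0,0,0.036,0,-0.03,0,0]}}

```text
clock: 15.75
position: [0.49, 0.0582, 0.1586]
ee_rot: [0.552, 0.834, -0.003, -0.001]
ft_force: [2.6, 0.3, 2.6]
grip_width: 0.421
```

```bash
python3 - <<'E'
from h import *
snap('side','s10')
crop('s10',190,140,310,270,5,'c12')
go(*TIP['C'][:2],.205,TIP['C'][2])
E
```

```text
t 15.8 pos [0.4899 0.0582 0.1586] hd 113.0 shift [-0.0457  0.0003 -0.0463] twist 0.436 gw 0.422 j [ 0.82  0.32 -1.16  1.87  0.32  1.17 -0.05]
```

View pics/c12.png

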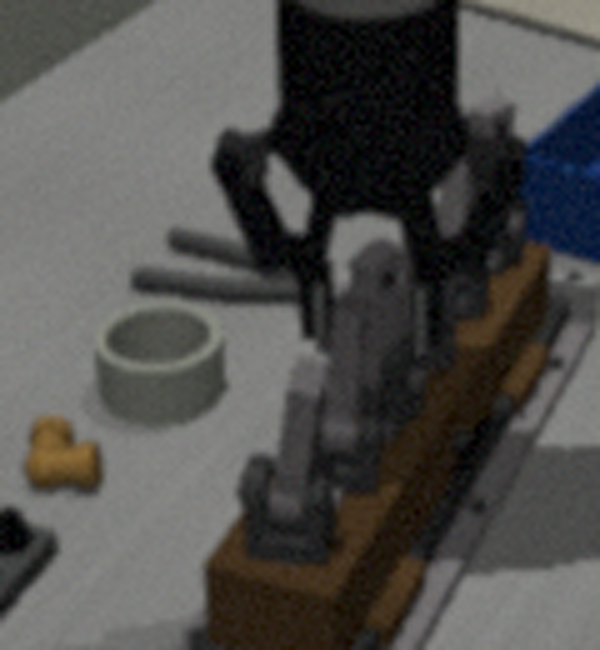

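Emit:
{"op": "jog_arm", "data": {"steps": [0.036,0,0.01,0,0,0.036,0,0.01,-0.03,0,0.036,0,0.01,-0.05,0,0.036,-0.02,0.005,-0.05,0.14,0.036,-0.046,0,-0.05,0.28,0.036,-0.046,0,-0.05,0.436,0.036,-0.046,0,-0.03,0.436,0.036,-0.046,0,-0.01,0.436,0.036,-0.046,0,0,0.436,0.036,-0.046,0,0,0.436]}}

```text
clock: 16.8
position: [0.5066, 0.0157, 0.1572]
ee_rot: [0.719, 0.695, -0.004, -0.001]
ft_force: [0.8, -0.2, 1.0]
grip_width: 0.424
```

Emit:
{"op": "jog_arm", "data": {"steps": [0.036,0,0.005,0,0,0.036,0,0.009,0,0,0.036,0,0.011,0,0,0.036,0,0.012,0,0,0.036,0,0.013,0,0,0.036,0,0.014,0,0,0.036,0,0.015,0,0,0.036,0,0.015,0,0,0.036,0,0.015,0,0,0.036,0,0.015,0,0]}}

```text
clock: 17.8
position: [0.5226, 0.0152, 0.1585]
ee_rot: [0.719, 0.695, -0.003, 0.0]
ft_force: [-0.2, -1.0, -1.4]
grip_width: 0.42
```

```bash
python3 - <<'E'
from h import *
snap('side','s11')
crop('s11',210,120,310,250,5,'c13')
E
```

```text
(no output)
```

View pics/c13.png

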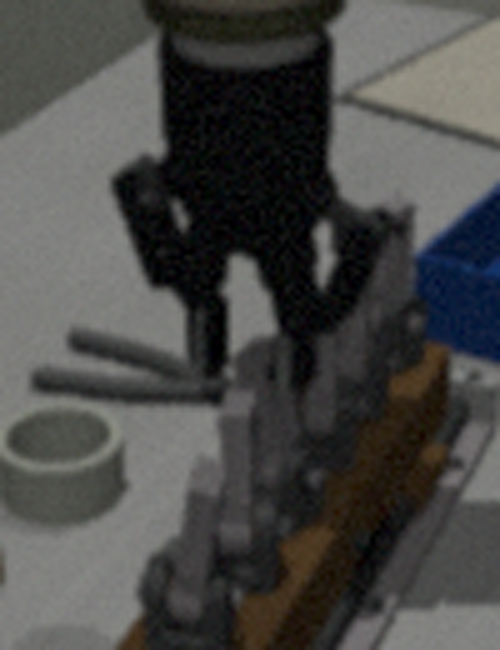

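Emit:
{"op": "jog_arm", "data": {"steps": [0.036,0,-0.01,0,0,0.036,0,-0.016,0,0,0.036,0,-0.02,0,0,0.036,0,-0.023,0,0,0.036,0,-0.025,0,0,0.036,0,-0.027,0,0,0.036,0,-0.029,0,0,0.036,0,-0.03,0,0,0.036,0,-0.03,0,0,0.036,0,-0.03,0,0]}}

```text
clock: 18.85
position: [0.4928, 0.0163, 0.1587]
ee_rot: [0.719, 0.695, -0.003, 0.0]
ft_force: [-0.2, -0.0, 0.7]
grip_width: 0.419
```

```bash
python3 - <<'E'
from h import *
snap('side','s12')
crop('s12',210,120,310,250,5,'c14')
go(*TIP['D'][:2],.205,TIP['D'][2])
E
```

```text
t 18.9 pos [0.4928 0.0163 0.1587] hd 88.0 shift [-0.0503  0.0187 -0.0462] twist -0.594 gw 0.422 j [ 0.84  0.28 -1.08  1.87  0.27  1.16 -0.37]
```

View pics/c14.png

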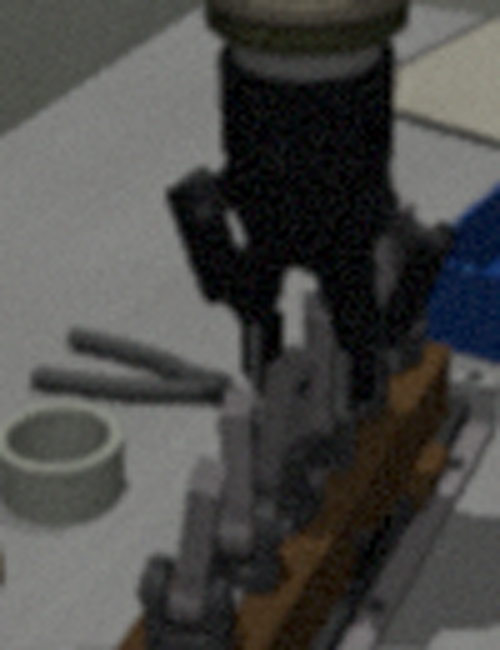

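Emit:
{"op": "jog_arm", "data": {"steps": [0.036,0,0.01,0,0,0.036,0,0.01,-0.03,0,0.036,0,0.01,-0.05,-0.14,0.036,-0.025,0.015,-0.05,-0.28,0.036,-0.05,0.019,-0.05,-0.42,0.036,-0.05,0.019,-0.05,-0.56,0.036,-0.05,0.019,-0.04,-0.594,0.036,-0.05,0.019,-0.02,-0.594,0.036,-0.05,0.019,0,-0.594,0.036,-0.05,0.019,0,-0.594]}}

```text
clock: 19.9
position: [0.5086, -0.0338, 0.1562]
ee_rot: [0.485, 0.874, -0.004, -0.003]
ft_force: [0.1, -0.6, 0.3]
grip_width: 0.425
```

Emit:
{"op": "jog_arm", "data": {"steps": [0.036,0,0.005,0,0,0.036,0,0.009,0,0,0.036,0,0.011,0,0,0.036,0,0.012,0,0,0.036,0,0.013,0,0,0.036,0,0.014,0,0,0.036,0,0.015,0,0,0.036,0,0.015,0,0,0.036,0,0.015,0,0,0.036,0,0.015,0,0]}}

```text
clock: 20.9
position: [0.5226, -0.0265, 0.1587]
ee_rot: [0.485, 0.875, -0.003, -0.001]
ft_force: [-1.3, -1.1, 1.0]
grip_width: 0.421
```

```bash
python3 - <<'E'
from h import *
snap('side','s13')
crop('s13',210,120,310,250,5,'c15')
E
```

```text
(no output)
```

View pics/c15.png

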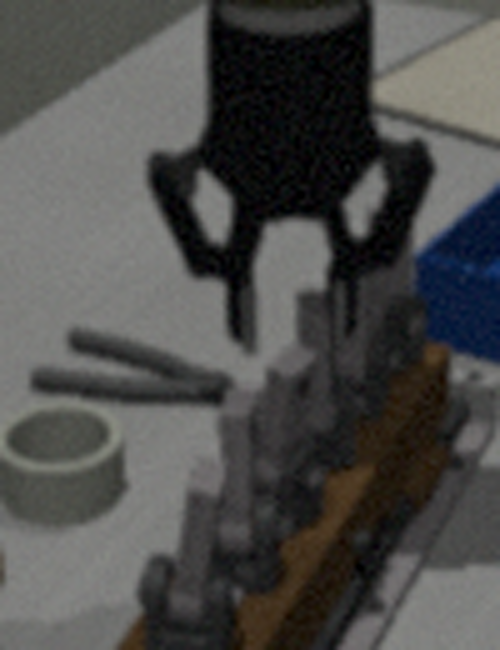

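Emit:
{"op": "jog_arm", "data": {"steps": [0.036,0,-0.01,0,0,0.036,0,-0.016,0,0,0.036,0,-0.02,0,0,0.036,0,-0.023,0,0,0.036,0,-0.025,0,0,0.036,0,-0.027,0,0,0.036,0,-0.029,0,0,0.036,0,-0.03,0,0,0.036,0,-0.03,0,0,0.036,0,-0.03,0,0]}}

```text
clock: 21.95
position: [0.4975, -0.0421, 0.1591]
ee_rot: [0.485, 0.875, -0.003, -0.001]
ft_force: [2.6, 3.4, 2.3]
grip_width: 0.423
```

```bash
python3 - <<'E'
from h import *
snap('side','s14')
crop('s14',210,120,310,250,5,'c16')
go(*TIP['E'][:2],.205,TIP['E'][2])
E
```

```text
t 22.0 pos [ 0.4975 -0.0421  0.1591] hd 122.0 shift [-0.0622 -0.0113 -0.0457] twist 0.263 gw 0.42 j [ 1.    0.33 -1.15  1.85  0.33  1.18  0.3 ]
```

View pics/c16.png

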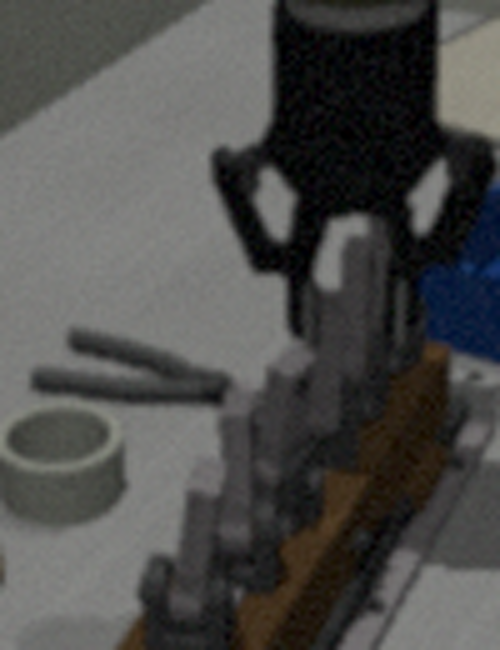

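Emit:
{"op": "jog_arm", "data": {"steps": [0.036,0,0.01,0,0,0.036,0,0.01,-0.03,0,0.036,0,0.01,-0.05,0,0.036,-0.03,0,-0.05,0.13,0.036,-0.062,-0.011,-0.05,0.263,0.036,-0.062,-0.011,-0.05,0.263,0.036,-0.062,-0.011,-0.03,0.263,0.036,-0.062,-0.011,-0.01,0.263,0.036,-0.062,-0.011,0,0.263,0.036,-0.062,-0.011,0,0.263]}}

```text
clock: 23.0
position: [0.5197, -0.1005, 0.1577]
ee_rot: [0.595, 0.804, -0.004, -0.002]
ft_force: [0.3, -0.5, 0.7]
grip_width: 0.42
```

Emit:
{"op": "jog_arm", "data": {"steps": [0.036,0,0.005,0,0,0.036,0,0.009,0,0,0.036,0,0.011,0,0,0.036,0,0.012,0,0,0.036,0,0.013,0,0,0.036,0,0.014,0,0,0.036,0,0.015,0,0,0.036,0,0.015,0,0,0.036,0,0.015,0,0,0.036,0,0.015,0,0]}}

```text
clock: 24.0
position: [0.5351, -0.0964, 0.159]
ee_rot: [0.595, 0.804, -0.003, -0.0]
ft_force: [-1.8, -1.3, 0.9]
grip_width: 0.419
```

```bash
python3 - <<'E'
from h import *
snap('side','s15')
crop('s15',230,110,320,220,6,'c17')
E
```

```text
(no output)
```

View pics/c17.png

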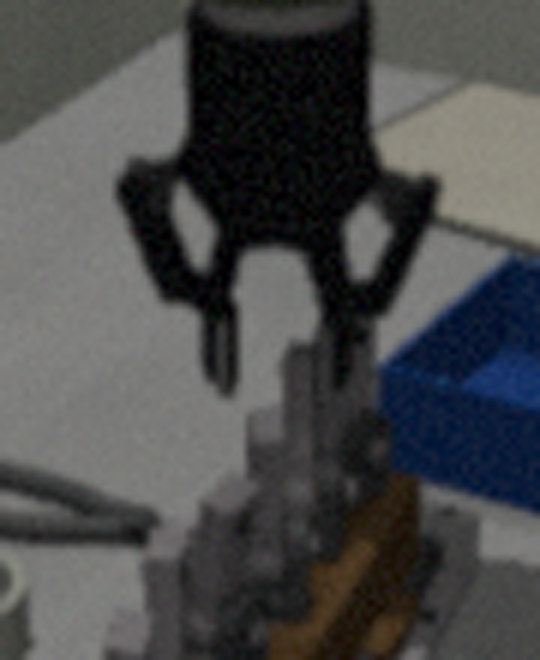

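Emit:
{"op": "jog_arm", "data": {"steps": [0.036,0,-0.01,0,0,0.036,0,-0.016,0,0,0.036,0,-0.02,0,0,0.036,0,-0.023,0,0,0.036,0,-0.025,0,0,0.036,0,-0.027,0,0,0.036,0,-0.029,0,0,0.036,0,-0.03,0,0,0.036,0,-0.03,0,0,0.036,0,-0.03,0,0]}}

```text
clock: 25.05
position: [0.5068, -0.105, 0.1594]
ee_rot: [0.595, 0.804, -0.003, -0.0]
ft_force: [2.5, 0.6, 2.2]
grip_width: 0.42
```

```bash
python3 - <<'E'
from h import *
snap('side','s16')
crop('s16',230,110,320,220,6,'c18')
go(*TIP['F'][:2],.205,TIP['F'][2])
E
```

```text
t 25.1 pos [ 0.5067 -0.105   0.1593] hd 107.0 shift [-0.0476  0.0026 -0.0455] twist 0.575 gw 0.422 j [ 1.03  0.35 -1.07  1.81  0.33  1.18  0.16]
```

View pics/c18.png

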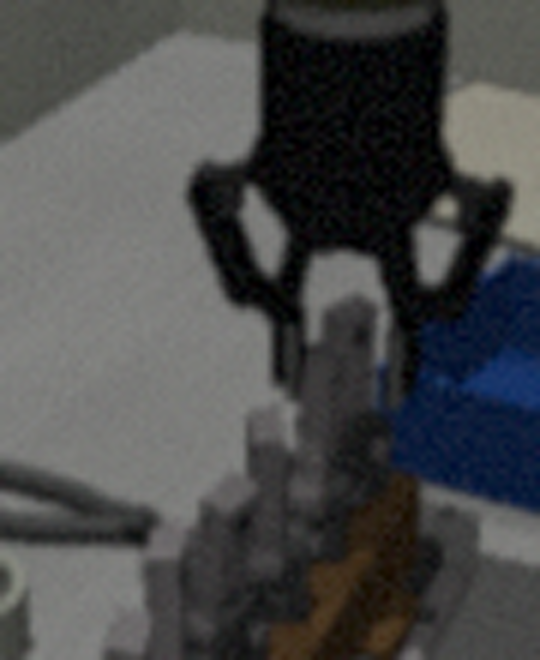

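E shows 2–3 N resistance both ways, so it is likely sound. Next is F.

Emit:
{"op": "jog_arm", "data": {"steps": [0.036,0,0.01,0,0,0.036,0,0.01,-0.03,0,0.036,0,0.01,-0.05,0.14,0.036,-0.025,0.006,-0.05,0.28,0.036,-0.048,0.003,-0.05,0.42,0.036,-0.048,0.003,-0.05,0.575,0.036,-0.048,0.003,-0.04,0.575,0.036,-0.048,0.003,-0.02,0.575,0.036,-0.048,0.003,0,0.575,0.036,-0.048,0.003,0,0.575]}}

```text
clock: 26.1
position: [0.5216, -0.149, 0.1561]
ee_rot: [0.797, 0.604, -0.005, -0.002]
ft_force: [0.3, -0.1, 0.1]
grip_width: 0.424
```

Emit:
{"op": "jog_arm", "data": {"steps": [0.036,0,0.005,0,0,0.036,0,0.009,0,0,0.036,0,0.011,0,0,0.036,0,0.012,0,0,0.036,0,0.013,0,0,0.036,0,0.014,0,0,0.036,0,0.015,0,0,0.036,0,0.015,0,0,0.036,0,0.015,0,0,0.036,0,0.015,0,0]}}

```text
clock: 27.1
position: [0.5377, -0.1542, 0.1593]
ee_rot: [0.799, 0.602, -0.003, 0.0]
ft_force: [0.4, -0.1, -1.3]
grip_width: 0.42
```

```bash
python3 - <<'E'
from h import *
snap('side','s17')
crop('s17',230,110,320,220,6,'c19')
E
```

```text
(no output)
```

View pics/c19.png

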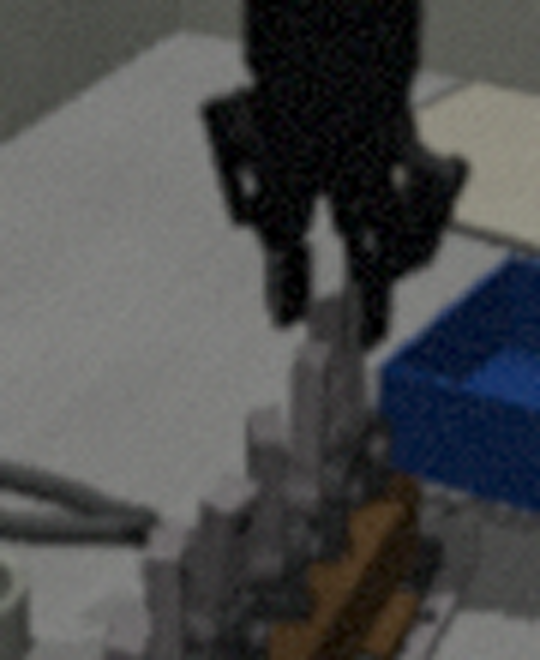

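Emit:
{"op": "jog_arm", "data": {"steps": [0.036,0,-0.01,0,0,0.036,0,-0.016,0,0,0.036,0,-0.02,0,0,0.036,0,-0.023,0,0,0.036,0,-0.025,0,0,0.036,0,-0.027,0,0,0.036,0,-0.029,0,0,0.036,0,-0.03,0,0,0.036,0,-0.03,0,0,0.036,0,-0.03,0,0]}}

```text
clock: 28.15
position: [0.509, -0.146, 0.1594]
ee_rot: [0.799, 0.602, -0.003, 0.001]
ft_force: [-1.1, -0.2, -0.9]
grip_width: 0.423
```

```bash
python3 - <<'E'
from h import *
snap('side','s18')
crop('s18',230,110,320,220,6,'c20')
go(.40,-.25,.25,90)
E
```

```text
t 28.2 pos [ 0.509  -0.146   0.1593] hd 74.0 shift [-0.1305 -0.0764 -0.0896] twist -0.279 gw 0.424 j [ 1.    0.34 -0.95  1.78  0.3   1.18 -0.31]
```

View pics/c20.png

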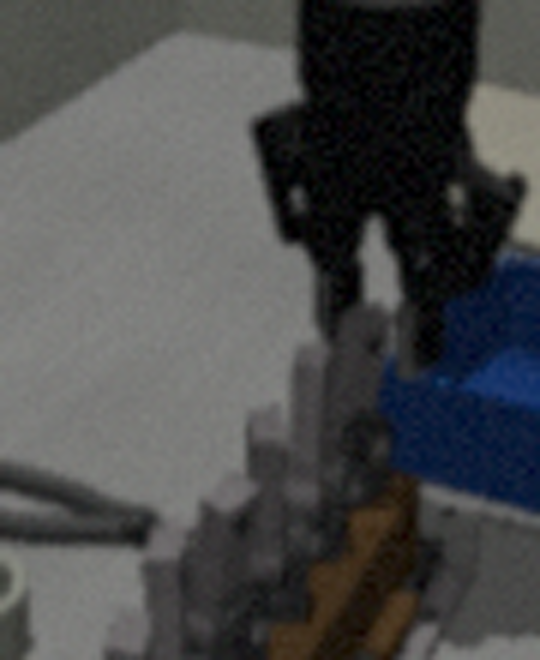

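Emit:
{"op": "jog_arm", "data": {"steps": [0.036,0,0.01,0,0,0.036,0,0.01,-0.03,0,0.036,0,0.01,-0.06,0,0.036,0,0.01,-0.09,0,0.036,-0.04,-0.02,-0.09,0,0.036,-0.08,-0.05,-0.09,0,0.036,-0.13,-0.076,-0.09,0,0.036,-0.13,-0.11,-0.09,0,0.036,-0.13,-0.14,-0.09,0,0.036,-0.13,-0.14,-0.09,0]}}

```text
clock: 29.2
position: [0.3366, -0.2325, 0.2511]
ee_rot: [0.799, 0.601, -0.005, 0.001]
ft_force: [1.2, 0.3, -0.1]
grip_width: 0.422
```

```bash
python3 - <<'E'
from h import *
snap('top','t6');snap('side','s20')
tips('t6')
for n in('t0','t6'):pass
a=cv2.imread('pics/t4.png')[170:225,185:335];b=cv2.imread('pics/t6.png')[170:225,185:335]
cv2.imwrite('pics/c21.png',cv2.resize(np.vstack([a,b]),None,fx=5.3,fy=5.3,interpolation=cv2.INTER_CUBIC))
a=cv2.imread('pics/side0.png')[150:270,230:310];b=cv2.imread('pics/s20.png')[150:270,230:310]
cv2.imwrite('pics/c22.png',cv2.resize(np.hstack([a,b]),None,fx=4.9,fy=4.9,interpolation=cv2.INTER_CUBIC))
E
```

```text
A bore [0.496 0.119] tip [0.4878 0.1196 0.1644] z 0.164 n 63 long 109 deg [13. 23.] px [199.2 211.4]
B bore [0.501 0.066] tip [0.503  0.0632 0.1651] z 0.166 n 54 long 111 deg [12. 21.] px [225.4 203.5]
C bore [0.506 0.012] tip [0.4986 0.0182 0.1643] z 0.165 n 57 long 77 deg [21. 12.] px [246.5 205. ]
D bore [ 0.511 -0.042] tip [ 0.5093 -0.0352  0.1647] z 0.165 n 60 long 123 deg [12. 22.] px [271.4 199.2]
E bore [ 0.516 -0.096] tip [ 0.5199 -0.1011  0.1645] z 0.165 n 47 long 107 deg [11. 20.] px [302.1 193.4]
F bore [ 0.522 -0.149] tip [ 0.514  -0.1466  0.1646] z 0.165 n 59 long 75 deg [22. 12.] px [323.6 195.5]
```

View pics/c21.png

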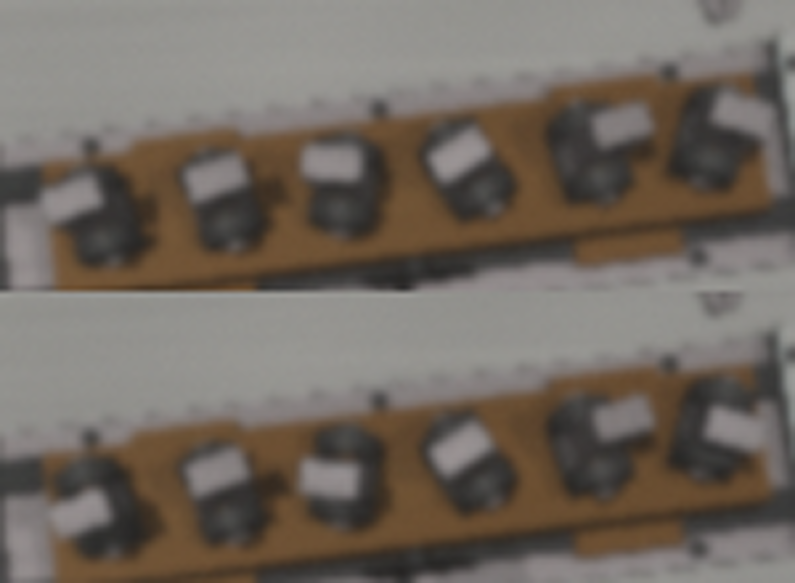

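View pics/c22.png

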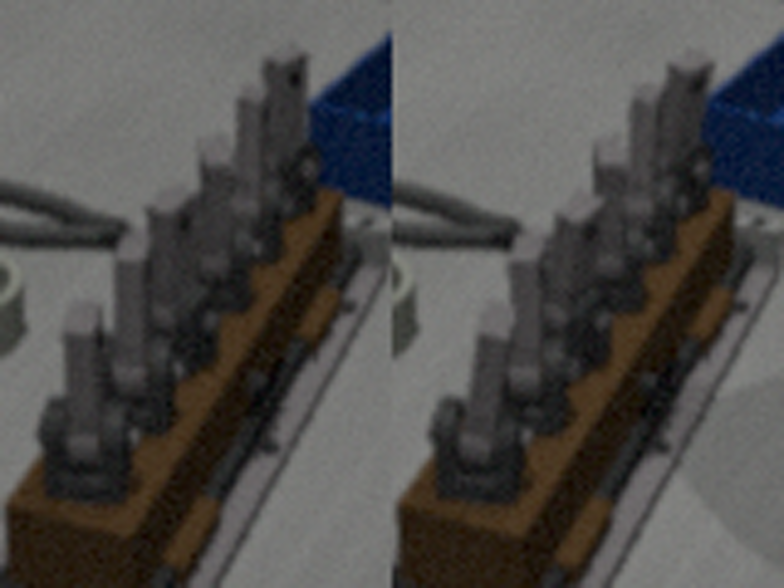

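```bash
python3 - <<'E'
from h import *
go(.5199,-.1011,.205,107)
E
```

```text
t 29.3 pos [ 0.3392 -0.2325  0.2512] hd 74.0 shift [0.1765 0.1375 0.0445] twist -0.576 gw 0.421 j [ 1.44 -0.15 -0.85  1.94 -0.11  1.31  0.34]
```

Emit:
{"op": "jog_arm", "data": {"steps": [0.036,0.04,0.03,0,-0.14,0.036,0.08,0.06,0,-0.28,0.036,0.12,0.09,0,-0.42,0.036,0.15,0.12,0,-0.56,0.036,0.1765,0.1375,0,-0.576,0.036,0.1765,0.1375,0.02,-0.576,0.036,0.1765,0.1375,0.04,-0.576,0.036,0.1765,0.1375,0.04,-0.576,0.036,0.1765,0.1375,0.04,-0.576,0.036,0.1765,0.1375,0.04,-0.576]}}

```text
clock: 30.3
position: [0.5204, -0.1003, 0.2101]
ee_rot: [0.595, 0.804, -0.003, 0.0]
ft_force: [-0.4, -0.4, 0.0]
grip_width: 0.422
```

```bash
python3 - <<'E'
from h import *
go(.5199,-.1011,.147,107)
E
```

```text
t 30.3 pos [ 0.5204 -0.1003  0.2101] hd 107.0 shift [-0.0004 -0.0004  0.0631] twist 0.000 gw 0.422 j [ 1.03  0.33 -1.09  1.72  0.31  1.28  0.17]
```

Emit:
{"op": "jog_arm", "data": {"steps": [0.036,0,0,0.02,0,0.036,0,0,0.04,0,0.036,0,0,0.055,0,0.036,0,0,0.062,0,0.036,0,0,0.062,0,0.005,0,0,0.062,0,0.005,0,0,0.062,0,0.005,0,0,0.062,0,0.005,0,0,0.062,0,0.005,0,0,0.062,0], "grip_force": 90}}

```text
clock: 31.3
position: [0.5203, -0.1004, 0.1481]
ee_rot: [0.595, 0.804, -0.003, 0.001]
ft_force: [2.6, 0.7, 5.5]
grip_width: 0.149
```

Emit:
{"op": "jog_arm", "data": {"steps": [0.005,0,0,-0.005,0,0.005,0,0,-0.012,0,0.005,0,0,-0.02,0,0.005,0,0,-0.03,0,0.005,0,0,-0.04,0,0.005,0,0,-0.05,0,0.005,0,0,-0.06,0,0.005,0,0,-0.07,0,0.005,0,0,-0.07,0,0.005,0,0,-0.07,0]}}

```text
clock: 32.3
position: [0.5195, -0.1004, 0.2171]
ee_rot: [0.595, 0.804, -0.004, -0.0]
ft_force: [-0.6, 0.1, -3.3]
grip_width: 0.148
```

```bash
python3 - <<'E'
from h import *
snap('side','s21')
crop('s21',200,90,330,230,5,'c23')
go(.37,-.13,.217,85)
E
```

```text
t 32.35 pos [ 0.5193 -0.1004  0.2167] hd 107.0 shift [ 0.0154 -0.1514  0.0007] twist 0.384 gw 0.15 j [ 1.04  0.32 -1.1   1.71  0.3   1.3   0.18]
```

View pics/c23.png

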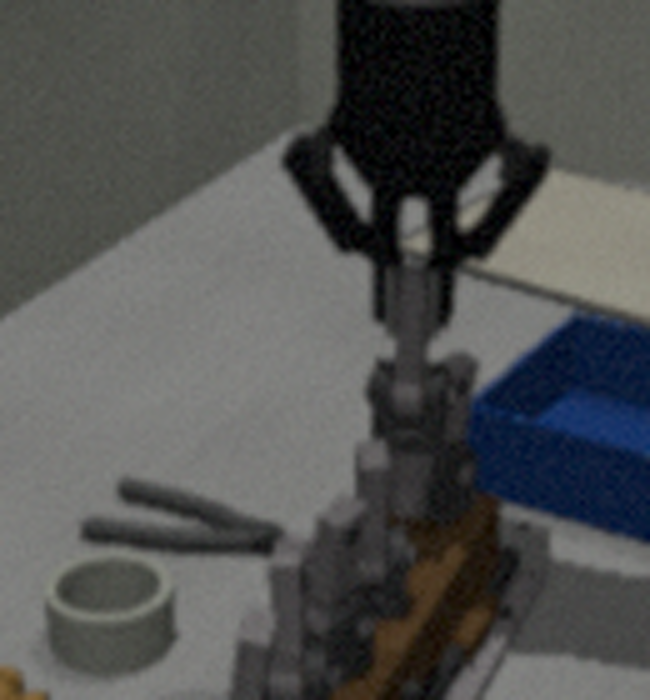

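Emit:
{"op": "jog_arm", "data": {"steps": [0.005,0.008,-0.025,-0.005,0,0.005,0.018,-0.06,-0.01,0,0.005,0.03,-0.1,-0.01,0,0.005,0.042,-0.135,-0.01,0,0.005,0.044,-0.143,-0.01,0.1,0.005,0.044,-0.143,-0.01,0.22,0.005,0.044,-0.143,-0.01,0.35,0.005,0.044,-0.143,-0.01,0.48,0.005,0.044,-0.143,-0.01,0.61,0.005,0.044,-0.143,-0.01,0.74]}}

```text
clock: 33.35
position: [0.3697, -0.0997, 0.2273]
ee_rot: [0.846, 0.532, -0.004, 0.0]
ft_force: [0.5, 0.9, -3.8]
grip_width: 0.151
```

```bash
python3 - <<'E'
from h import *
yaw=np.radians(-4.5);X=np.array([np.cos(yaw),np.sin(yaw)]);Y=np.array([-X[1],X[0]]);T=np.array([.4549,-.3564])
for a,b in[(-.075,.045),(-.075,0),(-.075,-.045)]: print(T+X*a+Y*b)
p=T+X*-.075+Y*.045
go(p[0],p[1],.225,-4.5)
E
```

```text
[ 0.38366186 -0.30565429]
[ 0.3801312  -0.35051557]
[ 0.37660054 -0.39537685]
t 33.35 pos [ 0.3697 -0.0997  0.2273] hd 64.3 shift [-0.1796  0.1017  0.0032] twist 1.202 gw 0.151 j [ 1.55 -0.37 -1.14  2.02 -0.34  1.3   0.09]
```

Emit:
{"op": "jog_arm", "data": {"steps": [0.005,-0.03,0.015,0,0.12,0.005,-0.06,0.03,0,0.24,0.005,-0.09,0.045,0,0.36,0.005,-0.12,0.06,0,0.48,0.005,-0.15,0.075,0,0.6,0.005,-0.18,0.09,0,0.72,0.005,-0.21,0.105,0,0.84,0.005,-0.24,0.12,0,0.96,0.005,-0.2634,0.1345,0,1.08,0.005,-0.2634,0.1345,0,1.202]}}

```text
clock: 34.35
position: [0.3774, -0.3993, 0.2277]
ee_rot: [0.999, -0.042, -0.002, 0.002]
ft_force: [-0.7, 1.2, -3.5]
grip_width: 0.151
```

```bash
python3 - <<'E'
from h import *
go(.377,-.395,.13,-4.5)
snap('side','s22');crop('s22',260,60,420,220,4,'c24')
snap('top','t22');crop('t22',320,150,470,290,4,'c25')
W=cloud('side',np.load('pics/s22.npy'))
m=(abs(W[...,0]-.377)<.04)&(abs(W[...,1]+.395)<.04)&(W[...,2]>.07)
print(W[m].min(0),m.sum()); q=W[m]; 
for a in np.arange(.08,.22,.02):
    r=q[abs(q[:,2]-a)<.01]; print(a,len(r),r.mean(0) if len(r) else 0)
E
```

```text
t 34.35 pos [ 0.3774 -0.3993  0.2277] hd -4.8 shift [-0.0003 -0.0045  0.0977] twist -0.005 gw 0.151 j [ 1.64  0.37 -1.11  1.65  0.35  1.34 -1.18]
[ 0.33710834 -0.43286409  0.11228375] 2950
0.08 0 0
0.1 0 0
0.12000000000000001 36 [ 0.38674408 -0.39421878  0.12087475]
0.14 36 [ 0.38615147 -0.39393196  0.13917204]
0.16000000000000003 66 [ 0.38343844 -0.38763906  0.16165332]
0.18000000000000002 81 [ 0.38288884 -0.38711335  0.18036192]
0.2 70 [ 0.38265279 -0.39138607  0.19900576]
0.22000000000000003 53 [ 0.37754866 -0.38774508  0.22116725]
```

View pics/c24.png

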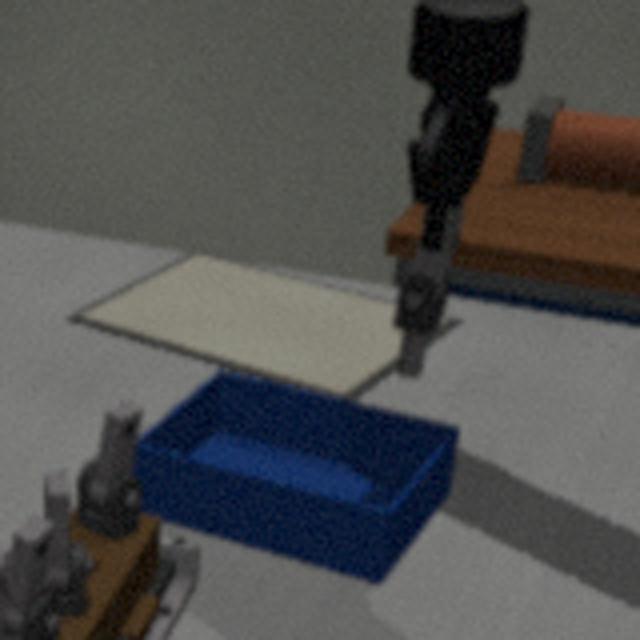

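View pics/c25.png

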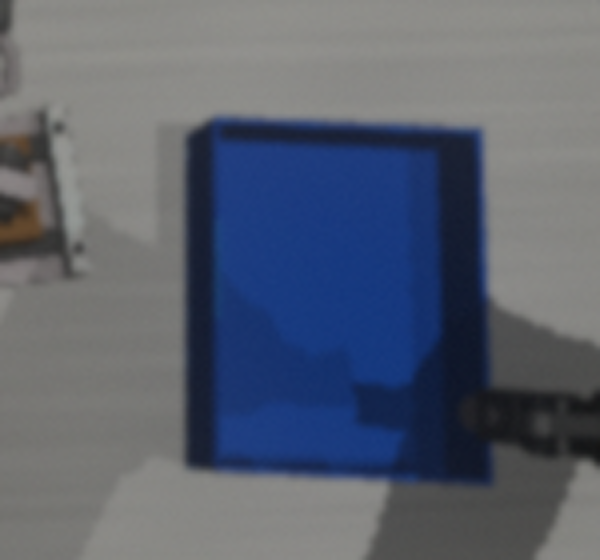

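Emit:
{"op": "jog_arm", "data": {"steps": [0.005,0,0,0.02,0,0.005,0,0,0.045,0,0.005,0,0,0.07,0,0.005,0,0,0.085,0,0.005,0,0,0.093,0,0.005,0,0,0.097,0,0.005,0,0,0.1,0,0.005,0,0,0.102,0,0.005,0,0,0.102,0,0.005,0,0,0.102,0]}}

```text
clock: 35.45
position: [0.3783, -0.3963, 0.1277]
ee_rot: [0.999, -0.037, -0.002, 0.003]
ft_force: [-0.4, -0.9, -4.2]
grip_width: 0.154
```

```bash
python3 - <<'E'
from h import *
st()
snap('side','s23');crop('s23',260,60,420,220,4,'c26')
E
```

```text
{'clock': 35.45, 'joint_pos': [1.5789, 0.4717, -1.0496, 1.7693, 0.4513, 1.164, -1.254], 'joint_velocities': [-0.0002, 0.0011, 0.0001, 0.0007, 0.0016, -0.0006, 0.0012], 'tau': [-0.0024, -49.7536, -15.5407, -34.7486, 0.0598, -0.0069, -0.0005], 'position': [0.3783, -0.3963, 0.1277], 'ee_rot': [0.9993, -0.037, -0.0021, 0.0028], 'ft_force': [-0.3639, -0.861, -4.1972], 'torque': [0.0536, -0.0036, 0.0348], 'grip_width': 0.1535}
```

View pics/c26.png

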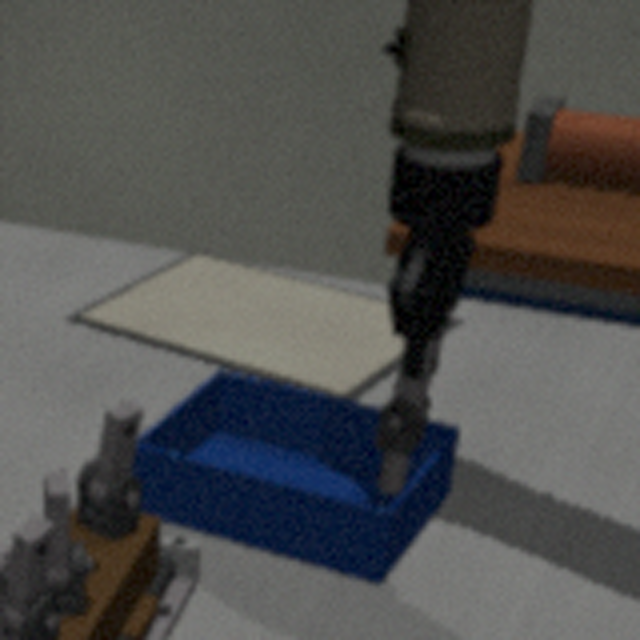

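Emit:
{"op": "jog_arm", "data": {"steps": [0.005,0.03,0,0,0,0.005,0.07,0,0,0,0.005,0.11,0,0,0,0.005,0.135,0,0,0,0.005,0.14,0,0,0,0.005,0.14,0,0,0,0.005,0.14,0,0.003,0,0.005,0.14,0,0.006,0,0.005,0.14,0,0.008,0,0.005,0.14,0,0.008,0], "grip_force": 50}}

```text
clock: 36.5
position: [0.5184, -0.408, 0.122]
ee_rot: [0.999, -0.038, -0.0, 0.004]
ft_force: [-1.5, 0.5, 15.2]
grip_width: 0.149
```

```bash
python3 - <<'E'
from h import *
st()
snap('side','s24');crop('s24',260,60,420,220,4,'c27')
E
```

```text
{'clock': 36.5, 'joint_pos': [1.2427, 0.6906, -0.9483, 1.4717, 0.5809, 1.2719, -1.4143], 'joint_velocities': [0.0005, -0.0009, 0.0016, 0.003, 0.002, -0.0008, 0.0005], 'tau': [-0.2708, -59.1913, -16.1669, -26.9514, 0.1511, -0.5194, -0.0168], 'position': [0.5184, -0.408, 0.122], 'ee_rot': [0.9993, -0.0379, -0.0003, 0.0043], 'ft_force': [-1.4533, 0.4972, 15.1576], 'torque': [0.1351, 0.2671, -0.0194], 'grip_width': 0.1489}
```

View pics/c27.png

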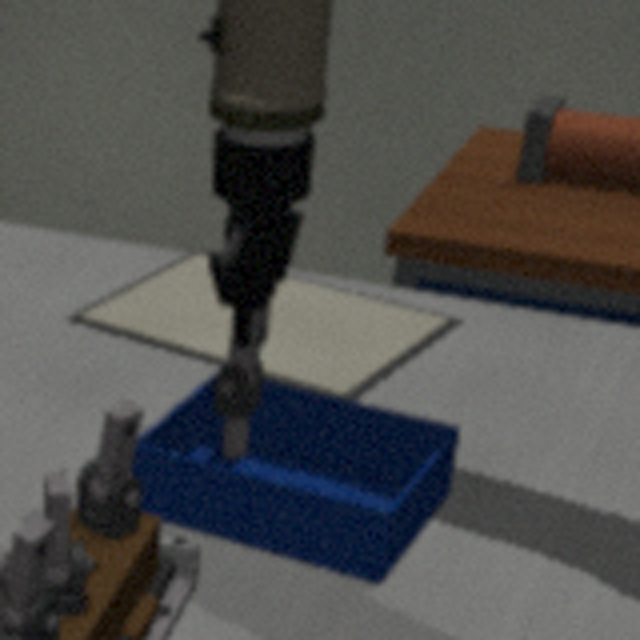

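Emit:
{"op": "jog_arm", "data": {"steps": [0.005,-0.015,-0.004,0.001,0,0.005,-0.03,-0.006,0.005,0,0.005,-0.045,-0.008,0.012,0,0.005,-0.057,-0.008,0.02,0,0.005,-0.068,-0.008,0.029,0,0.005,-0.08,-0.008,0.041,0,0.005,-0.089,-0.008,0.053,0,0.005,-0.097,-0.008,0.067,0,0.005,-0.1,-0.008,0.076,0,0.005,-0.1,-0.008,0.076,0]}}

```text
clock: 37.55
position: [0.4163, -0.3934, 0.0434]
ee_rot: [0.999, -0.039, -0.003, 0.004]
ft_force: [-4.7, -1.6, 6.9]
grip_width: 0.152
```

```bash
python3 - <<'E'
from h import *
st()
snap('side','s25');crop('s25',260,60,420,220,4,'c28')
snap('top','t25');crop('t25',350,170,460,280,5,'c29')
E
```

```text
{'clock': 37.55, 'joint_pos': [1.4226, 0.6262, -0.9519, 1.7674, 0.5899, 1.0604, -1.3917], 'joint_velocities': [-0.0038, -0.0062, -0.0102, -0.017, -0.0074, 0.0209, 0.0042], 'tau': [-2.0727, -53.3492, -18.1055, -26.7339, -0.3666, -1.2798, 0.0055], 'position': [0.4163, -0.3934, 0.0434], 'ee_rot': [0.9992, -0.0386, -0.0028, 0.0037], 'ft_force': [-4.6763, -1.5695, 6.8707], 'torque': [-0.2417, 0.6617, -0.0256], 'grip_width': 0.1517}
```

View pics/c28.png

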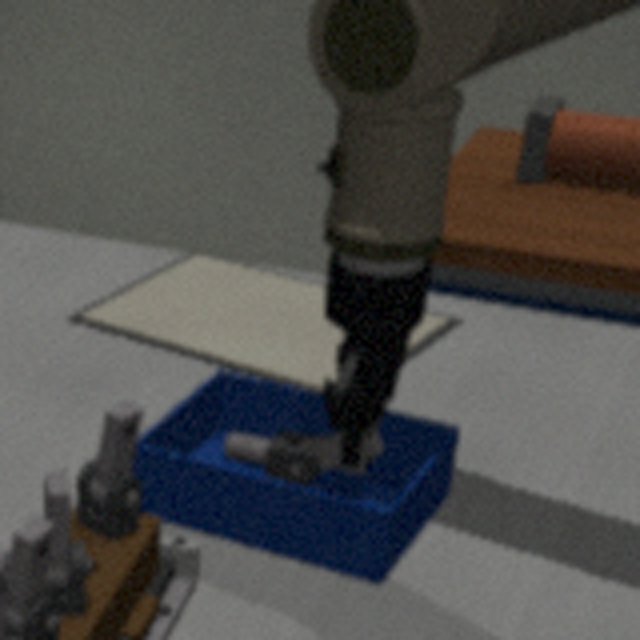

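View pics/c29.png

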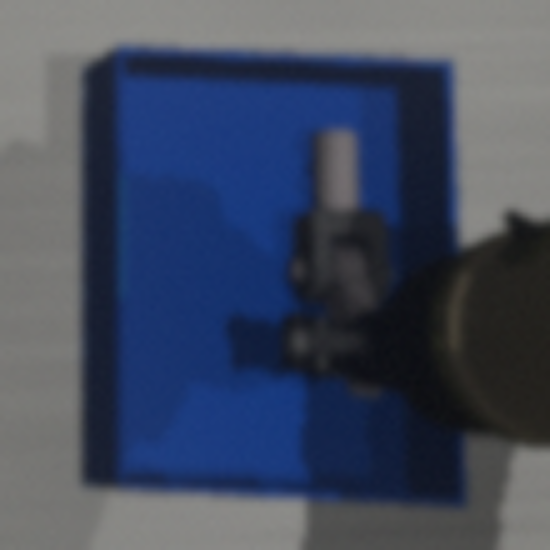

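Emit:
{"op": "jog_arm", "data": {"steps": [0.024,0,0,0,0,0.024,0,0,0,0,0.024,0,0,0,0,0.024,0,0,-0.01,0,0.024,0,0,-0.03,0,0.024,0,0,-0.07,0,0.024,0,0,-0.11,0,0.036,0,0,-0.15,0,0.036,0,0,-0.19,0,0.036,0,0,-0.2,0]}}

```text
clock: 38.65
position: [0.421, -0.3907, 0.2481]
ee_rot: [0.999, -0.037, -0.0, 0.005]
ft_force: [0.7, -0.5, 0.8]
grip_width: 0.418
```

```bash
python3 - <<'E'
from h import *
snap('side','s26');crop('s26',230,60,420,220,4,'c30')
go(.5093,-.0352,.25,122)
E
```

```text
t 38.7 pos [ 0.4207 -0.3909  0.2475] hd -4.2 shift [ 0.0622 -0.3612 -0.0058] twist -2.203 gw 0.424 j [ 1.53  0.42 -1.1   1.56  0.39  1.39 -1.25]
```

View pics/c30.png

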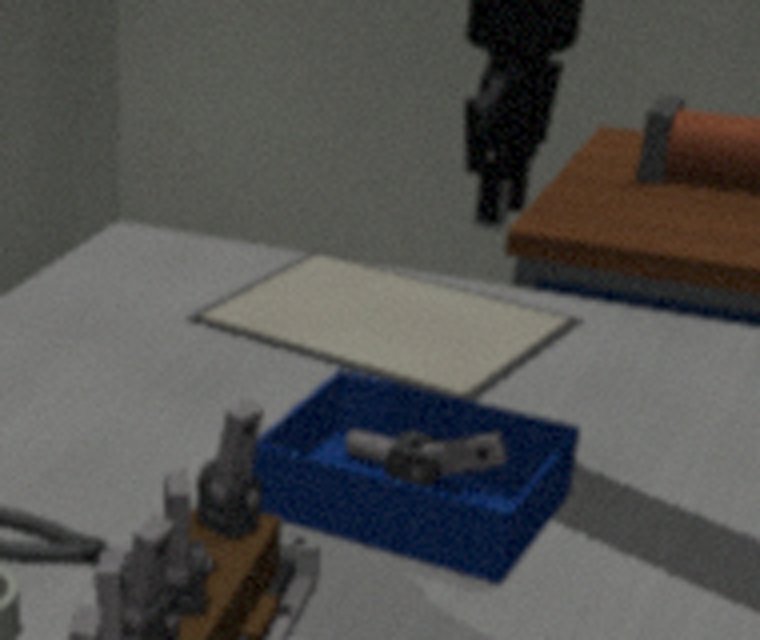

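Emit:
{"op": "jog_arm", "data": {"steps": [0.036,0.006,-0.036,-0.005,-0.14,0.036,0.012,-0.072,-0.005,-0.28,0.036,0.018,-0.108,-0.005,-0.42,0.036,0.025,-0.144,-0.005,-0.57,0.036,0.031,-0.18,-0.005,-0.71,0.036,0.037,-0.216,-0.005,-0.86,0.036,0.043,-0.252,-0.005,-1.0,0.036,0.05,-0.288,-0.005,-1.14,0.036,0.056,-0.324,-0.005,-1.28,0.036,0.062,-0.361,-0.005,-1.42]}}

```text
clock: 39.7
position: [0.5074, -0.0339, 0.245]
ee_rot: [0.78, 0.625, -0.004, 0.0]
ft_force: [1.1, 0.0, -0.0]
grip_width: 0.424
```

```bash
python3 - <<'E'
from h import *
go(.5093,-.0352,.21,122)
E
```

```text
t 39.7 pos [ 0.5074 -0.0339  0.245 ] hd 77.4 shift [-0.0006  0.0022  0.035 ] twist -0.778 gw 0.424 j [ 1.16  0.39 -1.42  1.72  0.39  1.39 -0.55]
```

Emit:
{"op": "jog_arm", "data": {"steps": [0.036,0,0.002,0,-0.14,0.036,0,0.002,0,-0.28,0.036,0,0.002,0,-0.42,0.036,0,0.002,0,-0.56,0.036,0,0.002,0.01,-0.7,0.036,0,0.002,0.02,-0.778,0.036,0,0.002,0.035,-0.778,0.036,0,0.002,0.035,-0.778,0.036,0,0.002,0.035,-0.778,0.036,0,0.002,0.035,-0.778]}}

```text
clock: 40.7
position: [0.5097, -0.0356, 0.2112]
ee_rot: [0.488, 0.873, -0.003, -0.001]
ft_force: [0.7, 0.2, 0.2]
grip_width: 0.422
```

```bash
python3 - <<'E'
from h import *
go(.5093,-.0352,.147,122)
E
```

```text
t 40.7 pos [ 0.5097 -0.0356  0.2112] hd 121.6 shift [0.0007 0.0003 0.0642] twist -0.006 gw 0.422 j [ 1.14  0.46 -1.43  1.76  0.47  1.35  0.17]
```

Emit:
{"op": "jog_arm", "data": {"steps": [0.036,0,0,0.02,0,0.036,0,0,0.04,0,0.036,0,0,0.055,0,0.036,0,0,0.062,0,0.036,0,0,0.062,0,0.005,0,0,0.062,0,0.005,0,0,0.062,0,0.005,0,0,0.062,0,0.005,0,0,0.062,0,0.005,0,0,0.062,0], "grip_force": 90}}

```text
clock: 41.7
position: [0.5103, -0.0356, 0.1498]
ee_rot: [0.487, 0.873, -0.002, 0.0]
ft_force: [2.3, 3.3, 5.2]
grip_width: 0.151
```

Emit:
{"op": "jog_arm", "data": {"steps": [0.005,0,0,-0.005,0,0.005,0,0,-0.012,0,0.005,0,0,-0.02,0,0.005,0,0,-0.03,0,0.005,0,0,-0.04,0,0.005,0,0,-0.05,0,0.005,0,0,-0.06,0,0.005,0,0,-0.07,0,0.005,0,0,-0.08,0,0.005,0,0,-0.08,0]}}

```text
clock: 42.7
position: [0.5102, -0.0356, 0.2303]
ee_rot: [0.487, 0.873, -0.003, -0.0]
ft_force: [0.4, 0.2, -4.1]
grip_width: 0.151
```

```bash
python3 - <<'E'
from h import *
snap('side','s27')
crop('s27',200,90,330,230,5,'c31')
go(.36,-.0352,.235,122)
E
```

```text
t 42.75 pos [ 0.5099 -0.0357  0.2294] hd 121.7 shift [ 0.0791 -0.1273 -0.005 ] twist -0.006 gw 0.148 j [ 1.15  0.42 -1.41  1.73  0.42  1.36  0.21]
```

View pics/c31.png

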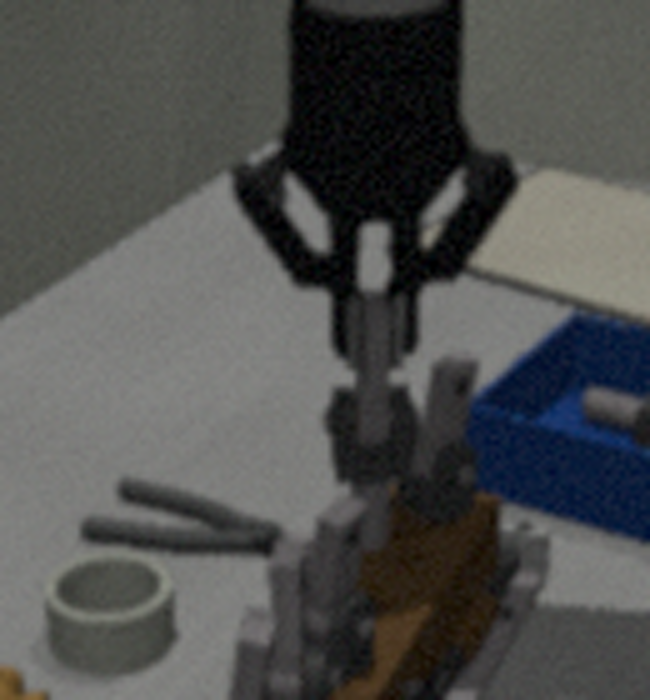

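Emit:
{"op": "jog_arm", "data": {"steps": [0.005,0.008,-0.025,0,0,0.005,0.022,-0.06,0,0,0.005,0.038,-0.1,0,0,0.005,0.052,-0.132,0,0,0.005,0.052,-0.132,0,0.13,0.005,0.052,-0.132,0,0.26,0.005,0.052,-0.132,0,0.39,0.005,0.052,-0.132,0,0.52,0.005,0.052,-0.132,0,0.65,0.005,0.052,-0.132,0,0.78]}}

```text
clock: 43.75
position: [0.3696, -0.0605, 0.2291]
ee_rot: [0.784, 0.621, -0.004, 0.0]
ft_force: [0.6, -0.4, -4.0]
grip_width: 0.149
```

```bash
python3 - <<'E'
from h import *
go(.40,-.28,.235,-4.5)
E
```

```text
t 43.75 pos [ 0.3696 -0.0605  0.2291] hd 76.7 shift [-0.2066  0.08   -0.0048] twist 1.417 gw 0.149 j [ 1.52 -0.46 -1.14  2.03 -0.42  1.34  0.29]
```

Emit:
{"op": "jog_arm", "data": {"steps": [0.005,-0.026,0.015,0,0.14,0.005,-0.055,0.03,0,0.28,0.005,-0.085,0.048,0,0.42,0.005,-0.115,0.068,0,0.56,0.005,-0.145,0.09,0,0.7,0.005,-0.175,0.12,0,0.84,0.005,-0.205,0.15,0,0.98,0.005,-0.235,0.18,0,1.12,0.005,-0.254,0.211,0,1.27,0.005,-0.254,0.211,0,1.417]}}

```text
clock: 44.75
position: [0.3997, -0.2667, 0.2713]
ee_rot: [1.0, -0.017, 0.019, 0.017]
ft_force: [0.2, -1.6, -4.0]
grip_width: 0.148
```

```bash
python3 - <<'E'
from h import *
go(.517,-.356,.122,-4.5)
snap('side','s28');crop('s28',240,60,400,220,4,'c32')
W=cloud('side',np.load('pics/s28.npy'))
m=(abs(W[...,0]-.52)<.04)&(abs(W[...,1]+.355)<.04)&(W[...,2]>.07)
q=W[m]
for a in np.arange(.08,.22,.02):
    r=q[abs(q[:,2]-a)<.01]; print(a,len(r),r.mean(0) if len(r) else 0)
E
```

```text
t 44.75 pos [ 0.3997 -0.2667  0.2713] hd -1.9 shift [0.1143 0.0801 0.1566] twist 0.045 gw 0.148 j [ 2.38 -0.5  -1.47  1.78 -0.51  1.39 -0.61]
0.08 0 0
0.1 0 0
0.12000000000000001 0 0
0.14 0 0
0.16000000000000003 0 0
0.18000000000000002 0 0
0.2 0 0
0.22000000000000003 0 0
```

View pics/c32.png

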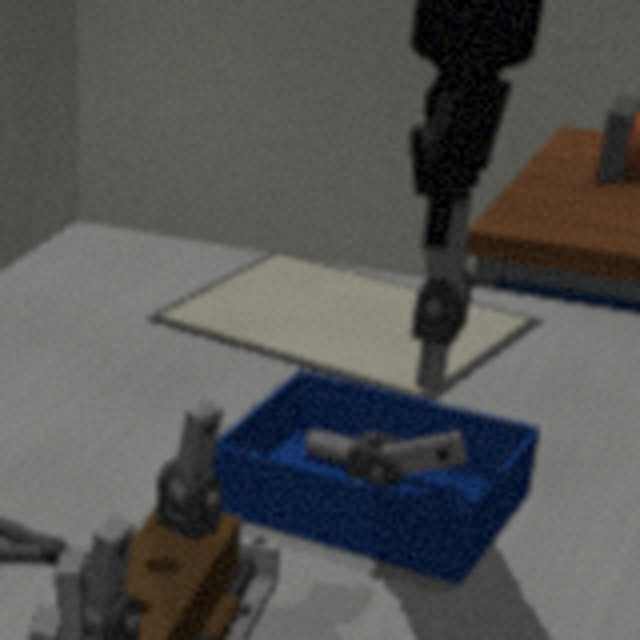

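Emit:
{"op": "jog_arm", "data": {"steps": [0.005,0,0,0,0,0.005,0.01,0,0,0,0.005,0.02,0,0,0,0.005,0.03,0.005,0,0,0.005,0.04,0.01,0,0,0.005,0.05,0.015,0,0,0.005,0.06,0.02,0,0,0.005,0.07,0.03,0,0,0.005,0.07,0.03,0,0,0.005,0.07,0.03,0,0]}}

```text
clock: 45.8
position: [0.422, -0.2691, 0.2922]
ee_rot: [0.999, -0.014, 0.038, 0.028]
ft_force: [0.9, 1.1, -3.9]
grip_width: 0.144
```

```bash
python3 - <<'E'
from h import *
go(.517,-.356,.122,-4.5); o=manip.get_obs(); print(R.from_quat(o['ee_rot']).as_matrix().round(3))
E
```

```text
t 45.8 pos [ 0.422  -0.2691  0.2922] hd -1.5 shift [0.0841 0.0745 0.1815] twist 0.052 gw 0.144 j [ 2.37 -0.5  -1.47  1.73 -0.53  1.39 -0.62]
[[ 0.997 -0.031  0.074]
 [-0.027 -0.998 -0.057]
 [ 0.076  0.055 -0.996]]
```

Emit:
{"op": "jog_arm", "data": {"steps": [0.005,-0.01,0,0,0,0.005,-0.02,0,0,0,0.005,-0.03,0,0,0,0.005,-0.03,0,0,0,0.005,-0.03,0,0,0,0.005,-0.03,0,0,0,0.005,-0.03,0,0,0,0.005,-0.03,0,0,0,0.005,-0.03,0,0,0,0.005,-0.03,0,0,0]}}

```text
clock: 46.8
position: [0.3924, -0.268, 0.2899]
ee_rot: [0.999, -0.014, 0.038, 0.028]
ft_force: [-0.6, -0.9, -4.0]
grip_width: 0.148
```

```bash
python3 - <<'E'
from h import *
go(.517,-.356,.122,-4.5); o=manip.get_obs(); print(R.from_quat(o['ee_rot']).as_matrix().round(3))
E
```

```text
t 46.8 pos [ 0.3924 -0.268   0.2899] hd -1.5 shift [0.1138 0.0749 0.1814] twist 0.052 gw 0.148 j [ 2.29 -0.49 -1.37  1.79 -0.51  1.38 -0.6 ]
[[ 0.997 -0.03   0.074]
 [-0.026 -0.998 -0.057]
 [ 0.076  0.055 -0.996]]
```

```bash
python3 - <<'E'
from h import *
go(.38,-.07,.26,76)
E
```

```text
t 46.8 pos [ 0.3924 -0.268   0.2899] hd -1.5 shift [-0.0198 -0.1989  0.0176] twist -1.353 gw 0.148 j [ 2.29 -0.49 -1.37  1.79 -0.51  1.38 -0.6 ]
```

Emit:
{"op": "jog_arm", "data": {"steps": [0.005,-0.008,-0.02,0,-0.13,0.005,-0.016,-0.04,0,-0.27,0.005,-0.02,-0.06,0,-0.4,0.005,-0.02,-0.08,0.005,-0.54,0.005,-0.02,-0.1,0.005,-0.67,0.005,-0.02,-0.12,0.01,-0.81,0.005,-0.02,-0.14,0.01,-0.95,0.005,-0.02,-0.16,0.015,-1.08,0.005,-0.02,-0.18,0.018,-1.22,0.005,-0.02,-0.199,0.018,-1.35]}}

```text
clock: 47.8
position: [0.3795, -0.0689, 0.2592]
ee_rot: [0.787, 0.615, 0.012, 0.045]
ft_force: [-0.4, 0.0, -2.9]
grip_width: 0.148
```

```bash
python3 - <<'E'
from h import *
go(.52,-.07,.28,76); o=manip.get_obs(); print(R.from_quat(o['ee_rot']).as_matrix().round(3))
E
```

```text
t 47.8 pos [ 0.3795 -0.0689  0.2592] hd 76.0 shift [ 0.0322  0.1379 -0.0103] twist -0.000 gw 0.148 j [ 1.38 -0.48 -1.01  2.02 -0.39  1.31  0.25]
[[ 0.242  0.967  0.074]
 [ 0.97  -0.238 -0.056]
 [-0.037  0.085 -0.996]]
```

Emit:
{"op": "jog_arm", "data": {"steps": [0.005,0.007,0.03,0,0,0.005,0.014,0.06,0,0,0.005,0.021,0.09,0,0,0.005,0.028,0.12,-0.005,0,0.005,0.032,0.138,-0.01,0,0.005,0.032,0.138,-0.01,0.1,0.005,0.032,0.138,-0.01,0.2,0.005,0.032,0.138,-0.01,0.3,0.005,0.032,0.138,-0.01,0.3,0.005,0.032,0.138,-0.01,0.3]}}

```text
clock: 48.8
position: [0.4968, -0.0694, 0.2877]
ee_rot: [0.87, 0.49, 0.027, 0.049]
ft_force: [0.6, 0.0, -4.2]
grip_width: 0.149
```

```bash
python3 - <<'E'
from h import *
go(.52,-.22,.30,20); o=manip.get_obs(); print(R.from_quat(o['ee_rot']).as_matrix().round(3))
snap('side','s29');crop('s29',180,40,380,190,4,'c33')
W=cloud('side',np.load('pics/s29.npy'))
m=(abs(W[...,0]-.52)<.05)&(abs(W[...,1]+.07)<.05)&(W[...,2]>.12)
print(W[m][:,2].min())
E
```

```text
t 48.8 pos [ 0.4968 -0.0694  0.2877] hd 58.7 shift [-0.1167  0.0987 -0.0012] twist 0.676 gw 0.149 j [ 1.91 -0.5  -1.47  1.75 -0.5   1.35 -0.03]
[[ 0.519  0.85   0.095]
 [ 0.855 -0.516 -0.058]
 [-0.001  0.111 -0.994]]
0.16926052993134094
```

View pics/c33.png

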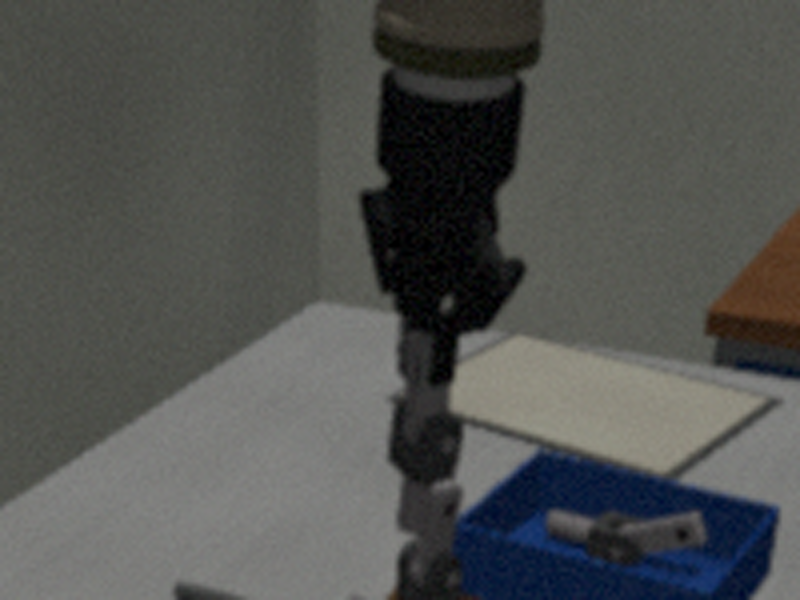

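```bash
cat > kin.py <<'E'
import numpy as np, itertools
from scipy.optimize import least_squares
from scipy.spatial.transform import Rotation as R
# joint, pos, hd (deg)
D=[([1.1544,.3329,-.0647,1.4609,.0216,1.3499,-.0885],[.2397,-.5768,.2475],22.6),
([.9186,.286,-.3861,1.7431,.1177,1.1354,.4911],[.4376,-.3459,.1532],89.7),
([.0901,.5758,-1.0259,1.6981,.5235,1.1811,-1.074],[.4688,.3393,.1081],90.1),
([.6023,.4018,-1.114,1.7856,.3877,1.2043,-.2758],[.5109,.1283,.158],110.1),
([1.03,.33,-1.09,1.72,.31,1.28,.17],[.5204,-.1003,.2101],107.0),
([1.44,-.15,-.85,1.94,-.11,1.31,.34],[.3392,-.2325,.2512],74.0),
([1.55,-.37,-1.14,2.02,-.34,1.3,.09],[.3697,-.0997,.2273],64.3),
([1.5789,.4717,-1.0496,1.7693,.4513,1.164,-1.254],[.3783,-.3963,.1277],-4.3),
([1.2427,.6906,-.9483,1.4717,.5809,1.2719,-1.4143],[.5184,-.408,.122],-4.4),
([1.14,.46,-1.43,1.76,.47,1.35,.17],[.5097,-.0356,.2112],121.6),
([1.52,-.46,-1.14,2.03,-.42,1.34,.29],[.3696,-.0605,.2291],76.7),
([2.29,-.49,-1.37,1.79,-.51,1.38,-.6],[.3924,-.268,.2899],-1.5),
([1.38,-.48,-1.01,2.02,-.39,1.31,.25],[.3795,-.0689,.2592],76.0),
([1.91,-.5,-1.47,1.75,-.5,1.35,-.03],[.4968,-.0694,.2877],58.7)]
rz=lambda a:R.from_euler('z',a); ry=lambda a:R.from_euler('y',a)
def fk(q,p,s):
    d1,L1,L2,L3,a,b,h0=p[:7]
    r=rz(s[0]*q[0]); x=np.array([0,0,d1])
    r=r*ry(q[1]); x=x+r.apply([a,0,L1])
    r=r*rz(s[1]*q[2])*ry(q[3]); x=x+r.apply([b,0,L2])
    r=r*rz(s[2]*q[4])*ry(q[5]); x=x+r.apply([0,0,L3])
    r=r*rz(s[3]*q[6]+h0)
    return x,r
def res(p,s):
    out=[]
    for q,x,h in D:
        X,r=fk(q,p,s); M=r.as_matrix()
        out+=list((X-x)*10); out+=[M[0,0]-np.cos(np.radians(h)),M[1,0]-np.sin(np.radians(h))]
    return np.array(out)
def fit():
    best=None
    for s in itertools.product([1,-1],repeat=4):
        for h0 in(0,np.pi/2,np.pi,-np.pi/2):
            f=least_squares(res,[.36,.42,.4,.25,0,0,h0],args=(s,),loss='soft_l1',f_scale=.05)
            if best is None or f.cost<best[0]: best=(f.cost,s,f.x)
    return best
if __name__=='__main__':
    b=fit(); print(b); print(np.abs(res(b[2],b[1])).reshape(-1,5).round(3))
    np.save('kin.npy',np.r_[b[2],b[1]])
E
python3 kin.py
```

```text
(np.float64(0.07417998885496764), (-1, -1, -1, -1), array([0.33757313, 0.45026129, 0.45375937, 0.41234398, 0.034972  ,
       0.00274788, 1.57127206]))
[[0.38  0.21  0.109 0.    0.001]
 [0.205 0.229 0.002 0.001 0.   ]
 [0.021 0.029 0.018 0.001 0.   ]
 [0.001 0.007 0.001 0.001 0.   ]
 [0.011 0.007 0.038 0.002 0.001]
 [0.062 0.081 0.017 0.006 0.002]
 [0.005 0.043 0.059 0.005 0.002]
 [0.02  0.    0.001 0.    0.   ]
 [0.039 0.081 0.073 0.    0.   ]
 [0.096 0.08  0.046 0.007 0.004]
 [0.002 0.036 0.079 0.004 0.001]
 [0.    0.009 0.03  0.003 0.004]
 [0.112 0.038 0.066 0.    0.001]
 [0.033 0.013 0.002 0.002 0.001]]
```

```bash
python3 - <<'E'
s=open('kin.py').read()
s=s.replace("r=r*ry(q[1]); x=x+r.apply([a,0,L1])\n    r=r*rz(s[1]*q[2])*ry(q[3]); x=x+r.apply([b,0,L2])\n    r=r*rz(s[2]*q[4])*ry(q[5]); x=x+r.apply([0,0,L3])",
"r=r*ry(q[1])*rz(s[1]*q[2]); x=x+r.apply([a,0,L1])\n    r=r*ry(q[3])*rz(s[2]*q[4]); x=x+r.apply([b,0,L2])\n    r=r*ry(q[5]); x=x+r.apply([p[7],p[8],L3])")
s=s.replace("0,0,h0],args","0,0,h0,0,0],args").replace("itertools.product([1,-1],repeat=4)","[(-1,-1,-1,-1)]").replace("(0,np.pi/2,np.pi,-np.pi/2)","(np.pi/2,)")
open('kin.py','w').write(s)
E
python3 kin.py
```

```text
(np.float64(0.04297981950562728), (-1, -1, -1, -1), array([ 0.27509638,  0.4432261 ,  0.54694318,  0.33110208,  0.02223678,
       -0.01170778,  1.57127206,  0.09910254, -0.032232  ]))
[[0.026 0.241 0.009 0.    0.001]
 [0.054 0.16  0.099 0.001 0.   ]
 [0.027 0.015 0.014 0.001 0.   ]
 [0.04  0.003 0.022 0.001 0.   ]
 [0.035 0.004 0.035 0.002 0.001]
 [0.02  0.064 0.006 0.006 0.002]
 [0.    0.024 0.021 0.005 0.002]
 [0.017 0.033 0.001 0.    0.   ]
 [0.007 0.033 0.063 0.    0.   ]
 [0.059 0.026 0.155 0.007 0.004]
 [0.007 0.006 0.017 0.004 0.001]
 [0.023 0.053 0.043 0.003 0.004]
 [0.015 0.037 0.021 0.    0.001]
 [0.008 0.051 0.106 0.002 0.001]]
```

```bash
python3 - <<'E'
s=open('kin.py').read()
s=s.replace("x=np.array([0,0,d1])","x=np.array([0,0,d1])+r.apply([p[9],p[10],0])").replace("[a,0,L1]","[a,p[11],L1]").replace("[b,0,L2]","[b,p[12],L2]").replace("h0,0,0],args","h0]+[0]*6,args").replace("],args","],args").replace("loss='soft_l1',f_scale=.05","loss='soft_l1',f_scale=.05")
open('kin.py','w').write(s)
E
python3 kin.py
```

```text
(np.float64(0.00343960182783333), (-1, -1, -1, -1), array([ 2.50101709e-01,  4.49680550e-01,  4.91283006e-01,  3.15755861e-01,
        1.72724674e-03,  2.54057791e-03,  1.57127206e+00,  4.13445995e-03,
       -4.54929242e-01,  4.92916170e-04, -1.97985764e-02, -2.27673908e-02,
        4.53387475e-01]))
[[0.009 0.014 0.    0.    0.001]
 [0.003 0.012 0.001 0.001 0.   ]
 [0.009 0.003 0.002 0.001 0.   ]
 [0.006 0.006 0.004 0.001 0.   ]
 [0.018 0.009 0.014 0.002 0.001]
 [0.029 0.002 0.02  0.006 0.002]
 [0.002 0.006 0.005 0.005 0.002]
 [0.002 0.008 0.003 0.    0.   ]
 [0.003 0.005 0.    0.    0.   ]
 [0.015 0.03  0.007 0.007 0.004]
 [0.002 0.026 0.018 0.004 0.001]
 [0.005 0.005 0.011 0.003 0.004]
 [0.003 0.001 0.014 0.    0.001]
 [0.003 0.036 0.023 0.002 0.001]]
```

```bash
cat > sim.py <<'E'
import numpy as np
from kin import fk
from scipy.spatial.transform import Rotation as R
K=np.load('kin.npy'); P=K[:13]; S=K[13:]
lo=np.array([-2.6,-.5,-1.47,.16,-1.27,.06,-2.6]);hi=np.array([2.6,2.12,1.34,2.42,4.41,2.06,2.6])
def F(q): x,r=fk(q,P,S); return x,r
def J(q):
    x,r=F(q); out=np.zeros((6,7))
    for i in range(7):
        d=np.array(q,float); d[i]+=1e-5; x2,r2=F(d)
        out[:3,i]=(x2-x)/1e-5; out[3:,i]=(r2*r.inv()).as_rotvec()/1e-5
    return out
def solve(q,x,r,it=20,lam=1e-3,w=None):
    q=np.array(q,float)
    for _ in range(it):
        X,Rr=F(q); e=np.r_[x-X,(r*Rr.inv()).as_rotvec()]
        if np.linalg.norm(e)<1e-5: break
        j=J(q); free=np.ones(7,bool)
        for _ in range(3):
            jj=j*free
            dq=jj.T@np.linalg.solve(jj@jj.T+lam**2*np.eye(6),e)
            n=q+dq; bad=((n>hi)|(n<lo))&free
            if not bad.any(): break
            q[bad]=np.clip(n,lo,hi)[bad]; free&=~bad
        q=np.clip(q+dq*free,lo,hi)
    return q
def run(q,rows,sub=1):
    x0,r0=F(q)
    for g,a,b,c,t in rows:
        q=solve(q,x0+r0.apply([a,b,c]),r0*R.from_euler('z',t))
    return q
E
python3 - <<'E'
from sim import *
np.set_printoptions(precision=2,suppress=True)
def rows(l): return np.array(l,float).reshape(-1,5)
q=np.array([1.15,.42,-1.41,1.73,.42,1.36,.21])
A=rows([0.005,0.008,-0.025,0,0,0.005,0.022,-0.06,0,0,0.005,0.038,-0.1,0,0,0.005,0.052,-0.132,0,0]+sum([[.005,.052,-.132,0,t] for t in(.13,.26,.39,.52,.65,.78)],[]))
q1=run(q,A); print('sim',q1,'real [1.52 -.46 -1.14 2.03 -.42 1.34 .29]')
B=rows([0.005,-0.026,0.015,0,0.14,0.005,-0.055,0.03,0,0.28,0.005,-0.085,0.048,0,0.42,0.005,-0.115,0.068,0,0.56,0.005,-0.145,0.09,0,0.7,0.005,-0.175,0.12,0,0.84,0.005,-0.205,0.15,0,0.98,0.005,-0.235,0.18,0,1.12,0.005,-0.254,0.211,0,1.27,0.005,-0.254,0.211,0,1.417])
q2=run([1.52,-.46,-1.14,2.03,-.42,1.34,.29],B); print('sim',q2,F(q2)[0],'real [2.38 -.5 -1.47 1.78 -.51 1.39 -.61]')
# E trip
q=run([1.55,-.37,-1.14,2.02,-.34,1.3,.09],rows([0.005,-0.03,0.015,0,0.12,0.005,-0.06,0.03,0,0.24,0.005,-0.09,0.045,0,0.36,0.005,-0.12,0.06,0,0.48,0.005,-0.15,0.075,0,0.6,0.005,-0.18,0.09,0,0.72,0.005,-0.21,0.105,0,0.84,0.005,-0.24,0.12,0,0.96,0.005,-0.2634,0.1345,0,1.08,0.005,-0.2634,0.1345,0,1.202]))
print('sim',q,'real 1.64  0.37 -1.11  1.65  0.35  1.34 -1.18')
E
```

```text
sim [ 1.58 -0.49 -1.17  2.03 -0.47  1.35  0.34] real [1.52 -.46 -1.14 2.03 -.42 1.34 .29]
sim [ 0.84  0.38 -0.4   1.46  0.15  1.34 -1.22] [ 0.51 -0.36  0.23] real [2.38 -.5 -1.47 1.78 -.51 1.39 -.61]
sim [ 1.65  0.37 -1.13  1.66  0.35  1.34 -1.18] real 1.64  0.37 -1.11  1.65  0.35  1.34 -1.18
```

```bash
cat > search.py <<'E'
from sim import *
import sys
rng=np.random.default_rng(0)
def seg(q,x0,r0,x1,tw,n):
    # straight, returns q and min margin, no clamp
    m=9;qs=[]
    for k in range(1,n+1):
        x=x0+(x1-x0)*k/n; r=r0*R.from_euler('z',tw*k/n)
        for _ in range(3):
            X,Rr=F(q); e=np.r_[x-X,(r*Rr.inv()).as_rotvec()]
            j=J(q); dq=j.T@np.linalg.solve(j@j.T+1e-6*np.eye(6),e)
            if np.abs(dq).max()>.6: return q,-9
            q=q+dq
        m=min(m,(q-lo).min(),(hi-q).min())
    return q,m
def search(q0,goal,hd_goal,N,box,zmin):
    x0,r0=F(q0); M=r0.as_matrix(); h0=np.degrees(np.arctan2(M[1,0],M[0,0]))
    best=None
    for i in range(N):
        w=np.array([rng.uniform(*box[0]),rng.uniform(*box[1]),rng.uniform(*box[2])]); hw=rng.uniform(-30,130)
        n=int(max(np.linalg.norm(w-x0)/.035,abs(hw-h0)/7,1))+1
        q,m=seg(q0.copy(),x0,r0,w,-np.radians(hw-h0),n)
        if m<(-.02): continue
        n2=int(max(np.linalg.norm(goal-w)/.035,abs(hw-hd_goal)/7,1))+1
        rw=r0*R.from_euler('z',-np.radians(hw-h0))
        q2,m2=seg(q,w,rw,goal,-np.radians(hd_goal-hw),n2)
        mm=min(m,m2)
        sc=min(mm,.15)+.1*min((q2-lo).min(),(hi-q2).min())
        if best is None or sc>best[0]: best=(sc,mm,w,hw,n,n2,q,q2); print(np.round(sc,3),'m',np.round(m,3),np.round(m2,3),w.round(3),round(hw,1),n,n2,q.round(2),q2.round(2))
    return best
E
python3 - <<'E'
from search import *
from workcell import manip
q0=np.array(manip.get_obs()['joint_pos']); print(q0.round(4),F(q0)[0],manip.get_obs()['position'])
search(q0,np.array([.517,-.356,.25]),-4.5,700,((.36,.6),(-.35,.1),(.25,.34)),.25)
E
```

```text
[ 1.9141 -0.499  -1.4681  1.7464 -0.4951  1.3542 -0.0289] [ 0.49622711 -0.06907713  0.28745006] [ 0.49676144 -0.06938949  0.28768179]
-0.036 m 0.038 -0.079 [ 0.367 -0.294  0.31 ] 73.6 8 12 [ 1.97 -0.19 -1.2   1.78 -0.21  1.32  0.51] [ 1.32  0.44 -1.04  1.51  0.42  1.3  -1.4 ]
-0.017 m -0.003 -0.073 [ 0.451 -0.157  0.294] 126.2 10 19 [ 1.68 -0.16 -1.31  1.79 -0.14  1.28  1.03] [ 1.23  0.39 -0.9   1.52  0.34  1.28 -1.35]
0.088 m 0.037 0.131 [ 0.363 -0.133  0.266] 125.5 10 19 [ 1.33 -0.4  -0.86  2.03 -0.31  1.28  1.19] [ 1.27  0.41 -0.96  1.51  0.37  1.28 -1.37]
0.093 m 0.041 0.152 [ 0.382 -0.241  0.322] 104.4 7 16 [ 1.69 -0.23 -1.03  1.8  -0.22  1.35  0.95] [ 1.27  0.41 -0.95  1.51  0.37  1.28 -1.36]
0.097 m 0.047 0.131 [ 0.371 -0.163  0.311] 114.5 8 17 [ 1.44 -0.37 -0.88  1.91 -0.29  1.36  1.05] [ 1.28  0.42 -0.98  1.51  0.38  1.29 -1.37]
```

```bash
python3 - <<'E'
from h import *
go(.371,-.163,.311,114.5)
E
```

```text
t 48.85 pos [ 0.4968 -0.0694  0.2877] hd 58.7 shift [-0.1453 -0.056  -0.0296] twist -0.973 gw 0.15 j [ 1.91 -0.5  -1.47  1.75 -0.5   1.35 -0.03]
```

Emit:
{"op": "jog_arm", "data": {"steps": [0.005,-0.018,-0.007,-0.004,-0.12,0.005,-0.036,-0.014,-0.007,-0.24,0.005,-0.054,-0.021,-0.011,-0.36,0.005,-0.072,-0.028,-0.015,-0.48,0.005,-0.09,-0.035,-0.018,-0.6,0.005,-0.108,-0.042,-0.022,-0.72,0.005,-0.127,-0.049,-0.026,-0.85,0.005,-0.145,-0.056,-0.03,-0.973,0.005,-0.145,-0.056,-0.03,-0.973,0.005,-0.145,-0.056,-0.03,-0.973]}}

```text
clock: 49.85
position: [0.371, -0.1623, 0.3113]
ee_rot: [0.542, 0.839, 0.002, 0.056]
ft_force: [0.0, 0.8, -4.6]
grip_width: 0.15
```

```bash
python3 - <<'E'
from search import *
from h import go
go(.517,-.356,.25,-4.5)
from workcell import manip
o=manip.get_obs();q0=np.array(o['joint_pos']); print(R.from_quat(o['ee_rot']).as_matrix()[:,2].round(3))
x0,r0=F(q0)
M=r0.as_matrix(); h0=np.degrees(np.arctan2(M[1,0],M[0,0]))
print(seg(q0.copy(),x0,r0,np.array([.517,-.356,.25]),np.radians(h0+4.5),18))
E
```

```text
t 49.85 pos [ 0.371  -0.1623  0.3113] hd 114.1 shift [-0.2299  0.0487  0.0859] twist 2.071 gw 0.15 j [ 1.43 -0.37 -0.88  1.92 -0.29  1.36  1.05]
[ 0.095 -0.058 -0.994]
(array([ 1.28067853,  0.41799905, -0.97476458,  1.51408898,  0.37815395,
        1.28675147, -1.3681142 ]), np.float64(0.1418462507951752))
```

Emit:
{"op": "jog_arm", "data": {"steps": [0.005,-0.0128,0.0027,0.0048,0.115,0.005,-0.0256,0.0054,0.0096,0.23,0.005,-0.0384,0.0081,0.0144,0.345,0.005,-0.0512,0.0108,0.0192,0.46,0.005,-0.064,0.0135,0.024,0.575,0.005,-0.0768,0.0162,0.0288,0.69,0.005,-0.0896,0.0189,0.0336,0.805,0.005,-0.1024,0.0216,0.0384,0.92,0.005,-0.1152,0.0243,0.0432,1.035,0.005,-0.128,0.027,0.048,1.15]}}

```text
clock: 50.85
position: [0.4527, -0.271, 0.277]
ee_rot: [0.912, 0.407, 0.032, 0.046]
ft_force: [-0.5, 0.8, -3.3]
grip_width: 0.152
```

```bash
python3 - <<'E'
from search import *
from h import go
go(.517,-.356,.25,-4.5)
E
```

```text
t 50.85 pos [ 0.4527 -0.271   0.277 ] hd 48.1 shift [-0.021   0.1011  0.0379] twist 0.919 gw 0.152 j [ 1.64  0.18 -1.29  1.72  0.2   1.27 -0.42]
```

Emit:
{"op": "jog_arm", "data": {"steps": [0.005,-0.0026,0.0126,0.0047,0.115,0.005,-0.0052,0.0252,0.0094,0.23,0.005,-0.0079,0.0379,0.0142,0.345,0.005,-0.0105,0.0505,0.019,0.46,0.005,-0.0131,0.0632,0.0237,0.575,0.005,-0.0158,0.0758,0.0284,0.69,0.005,-0.0184,0.0885,0.0332,0.805,0.005,-0.021,0.1011,0.038,0.919,0.005,-0.021,0.1011,0.038,0.919,0.005,-0.021,0.1011,0.038,0.919]}}

```text
clock: 51.85
position: [0.5171, -0.3545, 0.2499]
ee_rot: [0.998, -0.036, 0.049, 0.027]
ft_force: [0.5, 0.3, -4.1]
grip_width: 0.152
```

```bash
python3 - <<'E'
from h import *
go(.517,-.356,.13,-4.5)
snap('side','s30');crop('s30',240,40,400,200,4,'c34')
W=cloud('side',np.load('pics/s30.npy'))
m=(abs(W[...,0]-.52)<.05)&(abs(W[...,1]+.355)<.05)&(W[...,2]>.07)
q=W[m]
for a in np.arange(.08,.26,.02):
    r=q[abs(q[:,2]-a)<.01]; print(a.round(2),len(r),r.mean(0) if len(r) else 0)
E
```

```text
t 51.85 pos [ 0.5171 -0.3545  0.2499] hd -3.9 shift [-0.0118 -0.0045  0.1192] twist 0.010 gw 0.152 j [ 1.28  0.42 -0.98  1.52  0.38  1.29 -1.37]
0.08 0 0
0.1 0 0
0.12 0 0
0.14 31 [ 0.52620062 -0.35504547  0.14052604]
0.16 33 [ 0.52283798 -0.3523855   0.15858925]
0.18 66 [ 0.51687279 -0.34683368  0.18127949]
0.2 79 [ 0.51425182 -0.34429021  0.2007983 ]
0.22 71 [ 0.5159915  -0.34924633  0.2183009 ]
0.24 59 [ 0.51449768 -0.34460971  0.24063408]
```

View pics/c34.png

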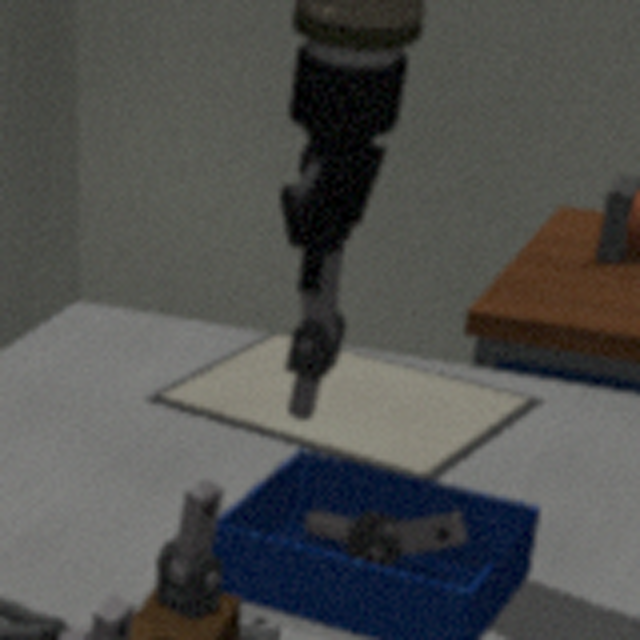

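Emit:
{"op": "jog_arm", "data": {"steps": [0.005,-0.002,-0.001,0.02,0,0.005,-0.005,-0.002,0.05,0,0.005,-0.008,-0.003,0.08,0,0.005,-0.01,-0.004,0.1,0,0.005,-0.011,-0.0045,0.11,0,0.005,-0.0115,-0.0045,0.116,0,0.005,-0.012,-0.0045,0.12,0,0.005,-0.012,-0.0045,0.123,0,0.005,-0.012,-0.0045,0.125,0,0.005,-0.012,-0.0045,0.125,0], "grip_force": 50}}

```text
clock: 52.9
position: [0.5173, -0.3571, 0.1247]
ee_rot: [0.998, -0.037, 0.049, 0.028]
ft_force: [0.1, 0.0, -3.3]
grip_width: 0.147
```

```bash
python3 - <<'E'
from h import *
go(.42,-.346,.045)
o=manip.get_obs(); M=R.from_quat(o['ee_rot']).as_matrix()
import numpy as np
x0,z0=.1,0
r=.118; a0=np.radians(6)
yaw=np.radians(-4.5)
for th in (12,20,28,36,44,52,60,67,72):
    t=np.radians(th); dx=-r*(np.sin(t)-np.sin(a0)); dz=-r*(np.cos(a0)-np.cos(t))
    print(th,(M.T@np.array([dx*np.cos(yaw),dx*np.sin(yaw),dz])).round(4))
E
```

```text
t 52.9 pos [ 0.5173 -0.3571  0.1247] hd -4.1 shift [-0.1053 -0.0078  0.0693] twist 0.000 gw 0.147 j [ 1.24  0.52 -0.91  1.66  0.48  1.07 -1.44]
12 [-0.0123 -0.0001  0.0007]
20 [-0.0285 -0.0004  0.0036]
28 [-0.0442 -0.0008  0.0088]
36 [-0.0589 -0.0013  0.0161]
44 [-0.0725 -0.0018  0.0253]
52 [-0.0847 -0.0025  0.0364]
60 [-0.0952 -0.0032  0.0491]
67 [-0.1029 -0.0039  0.0612]
72 [-0.1074 -0.0044  0.0704]
```

Emit:
{"op": "jog_arm", "data": {"steps": [0.005,-0.005,0,0.006,0,0.005,-0.016,0,0.008,0,0.005,-0.0285,0,0.01,0,0.005,-0.044,0,0.014,0,0.005,-0.059,-0.001,0.021,0,0.005,-0.0725,-0.002,0.03,0,0.005,-0.085,-0.002,0.041,0,0.005,-0.095,-0.003,0.053,0,0.005,-0.103,-0.004,0.065,0,0.005,-0.107,-0.004,0.073,0]}}

```text
clock: 53.9
position: [0.4183, -0.3524, 0.0425]
ee_rot: [0.998, -0.038, 0.05, 0.03]
ft_force: [-7.1, -7.0, 17.0]
grip_width: 0.151
```

```bash
python3 - <<'E'
from h import *
st()
snap('side','s31');crop('s31',260,80,420,220,4,'c35')
snap('top','t31');crop('t31',350,170,460,280,5,'c36')
E
```

```text
{'clock': 53.9, 'joint_pos': [1.3935, 0.468, -0.8997, 1.9339, 0.494, 0.843, -1.3972], 'joint_velocities': [-0.0226, 0.0767, 0.0839, 0.0807, 0.118, -0.1366, -0.0513], 'tau': [-3.8766, -43.5241, -15.083, -24.993, -1.3382, -0.4941, 0.5595], 'position': [0.4183, -0.3524, 0.0425], 'ee_rot': [0.9976, -0.0379, 0.0496, 0.0298], 'ft_force': [-7.0751, -6.976, 17.0102], 'torque': [-1.6039, 0.411, -0.6314], 'grip_width': 0.1514}
```

View pics/c35.png

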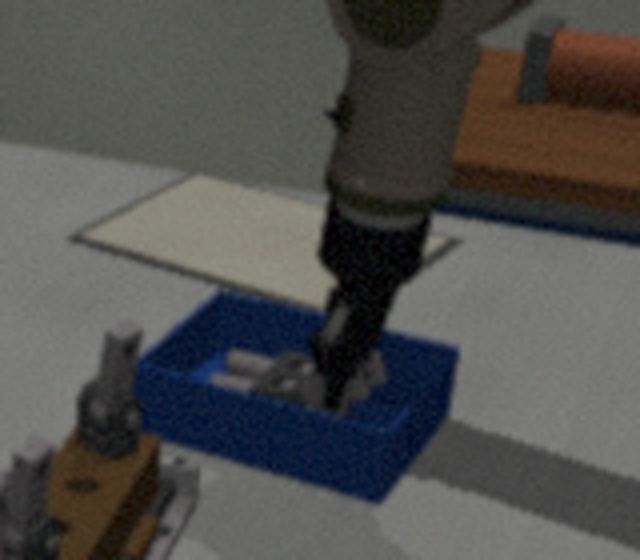

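View pics/c36.png

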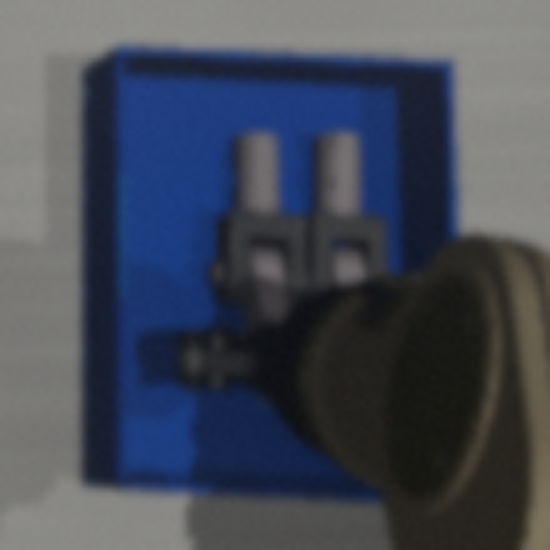

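Emit:
{"op": "jog_arm", "data": {"steps": [0.024,0,0,0,0,0.024,0,0,0,0,0.024,0,0,0,0,0.024,0.001,0.0005,-0.01,0,0.024,0.003,0.0016,-0.03,0,0.024,0.007,0.004,-0.07,0,0.024,0.011,0.006,-0.11,0,0.036,0.015,0.008,-0.15,0,0.036,0.019,0.01,-0.19,0,0.036,0.02,0.011,-0.2,0]}}

```text
clock: 55.0
position: [0.4201, -0.3506, 0.2474]
ee_rot: [0.998, -0.036, 0.051, 0.03]
ft_force: [0.3, 0.4, -0.9]
grip_width: 0.42
```

```bash
python3 - <<'E'
from h import *
o=st(); print(R.from_quat(o['ee_rot']).as_matrix().round(3))
snap('side','s32');crop('s32',260,80,420,220,4,'c37')
snap('top','t32');tips('t32');crop('t32',180,160,340,230,4.9,'c38')
from search import *
q0=np.array(o['joint_pos'])
search(q0,np.array([.503,.0632,.25]),112,250,((.42,.6),(-.35,.06),(.24,.3)),.25)
E
```

```text
{'clock': 55.0, 'joint_pos': [1.5831, 0.2101, -1.0714, 1.7236, 0.2019, 1.2038, -1.1733], 'joint_velocities': [0.0413, -0.0468, -0.0048, -0.0798, -0.0575, 0.1425, 0.0538], 'tau': [0.5106, -34.8542, -6.7336, -38.6978, -0.1884, -0.0584, 0.2565], 'position': [0.4201, -0.3506, 0.2474], 'ee_rot': [0.9976, -0.0361, 0.0505, 0.0297], 'ft_force': [0.3336, 0.4331, -0.8542], 'torque': [0.0615, 0.104, -0.0335], 'grip_width': 0.4201}
[[ 0.992 -0.075  0.099]
 [-0.069 -0.996 -0.063]
 [ 0.103  0.056 -0.993]]
A bore [0.496 0.119] tip [0.4876 0.1196 0.164 ] z 0.164 n 59 long 112 deg [11. 23.] px [199.2 211.5]
B bore [0.501 0.066] tip [0.5029 0.0635 0.1649] z 0.165 n 51 long 108 deg [11. 21.] px [225.3 203.6]
C bore [0.506 0.012] tip [0.4986 0.018  0.1643] z 0.165 n 52 long 80 deg [20. 11.] px [246.6 205. ]
3 none
E bore [ 0.516 -0.096] tip [ 0.5156 -0.1414  0.1642] z 0.165 n 27 long 175 deg [ 9. 12.] px [321.1 194.8]
F bore [ 0.522 -0.149] tip [ 0.5143 -0.1464  0.1642] z 0.165 n 53 long 73 deg [21. 11.] px [323.5 195.4]
-0.159 m 0.401 -0.145 [ 0.535 -0.239  0.242] -27.4 5 20 [ 1.18  0.32 -1.02  1.64  0.33  1.24 -1.95] [ 1.1   0.41 -1.61  1.79  0.52  1.35 -0.24]
-0.127 m 0.105 -0.116 [0.566 0.024 0.276] 86.7 13 4 [ 0.92  0.41 -1.36  1.61  0.51  1.39 -0.55] [ 1.1   0.37 -1.59  1.79  0.49  1.33 -0.21]
0.008 m 0.194 0.008 [ 0.444 -0.054  0.272] 19.6 9 14 [ 1.43 -0.31 -1.21  1.89 -0.26  1.26 -0.94] [ 1.06  0.25 -1.46  1.79  0.36  1.28 -0.11]
0.061 m 0.073 0.056 [ 0.427 -0.05   0.277] -25.5 9 20 [ 1.46 -0.43 -1.16  1.92 -0.37  1.3  -1.61] [ 1.03  0.22 -1.41  1.79  0.32  1.27 -0.08]
```

View pics/c37.png

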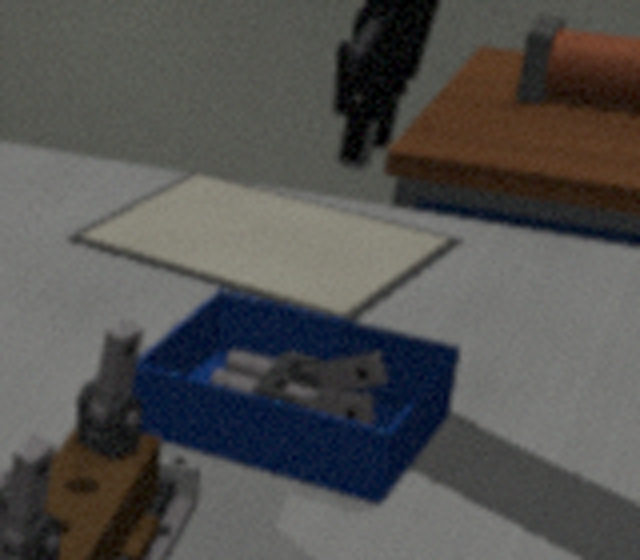

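View pics/c38.png

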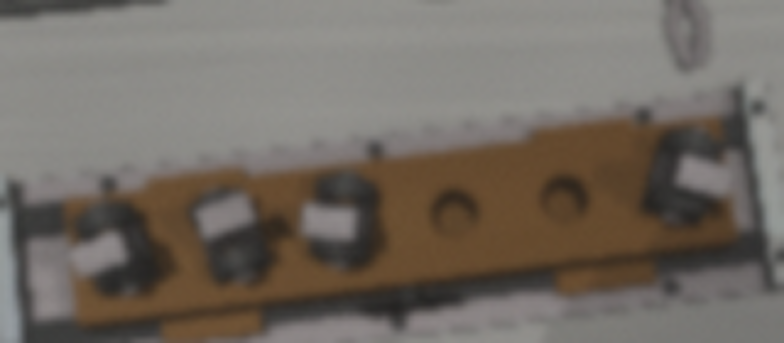

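```bash
cat > sim2.py <<'E'
from sim import *
def solve2(q,x,r,it=20,lam=.03,ws=1.0):
    q=np.array(q,float); Wt=np.diag([1,1,1,ws,ws,ws])
    for _ in range(it):
        X,Rr=F(q); e=np.r_[x-X,ws*(r*Rr.inv()).as_rotvec()]
        if np.linalg.norm(e)<1e-5: break
        j=Wt@J(q)
        q=np.clip(q+j.T@np.linalg.solve(j@j.T+lam**2*np.eye(6),e),lo,hi)
    return q
def lim(x,r,xt,rt):
    d=xt-x; n=np.linalg.norm(d); x2=xt if n<=.05 else x+d*.05/n
    v=(rt*r.inv()).as_rotvec(); a=np.linalg.norm(v); m=np.radians(8.59)
    return x2,(rt if a<=m else R.from_rotvec(v*m/a)*r)
def run2(q,rows,**k):
    x0,r0=F(q);x,r=x0,r0;tr=[]
    for g,a,b,c,t in rows:
        x,r=lim(x,r,x0+r0.apply([a,b,c]),r0*R.from_euler('z',t))
        q=solve2(q,x,r,**k); x,r=F(q); tr.append(q)
    return q
E
python3 - <<'E'
from sim2 import *
np.set_printoptions(precision=3,suppress=True)
def rows(l): return np.array(l,float).reshape(-1,5)
B=rows([0.005,-0.026,0.015,0,0.14,0.005,-0.055,0.03,0,0.28,0.005,-0.085,0.048,0,0.42,0.005,-0.115,0.068,0,0.56,0.005,-0.145,0.09,0,0.7,0.005,-0.175,0.12,0,0.84,0.005,-0.205,0.15,0,0.98,0.005,-0.235,0.18,0,1.12,0.005,-0.254,0.211,0,1.27,0.005,-0.254,0.211,0,1.417])
C=rows([0.005,0,0,0,0,0.005,0.01,0,0,0,0.005,0.02,0,0,0,0.005,0.03,0.005,0,0,0.005,0.04,0.01,0,0,0.005,0.05,0.015,0,0,0.005,0.06,0.02,0,0,0.005,0.07,0.03,0,0,0.005,0.07,0.03,0,0,0.005,0.07,0.03,0,0])
print('real [2.38 -.5 -1.47 1.78 -.51 1.39 -.61] pos .3997 -.2667 .2713 z axis .035ish')
print('real2 [2.37 -.5 -1.47 1.73 -.53 1.39 -.62] .422 -.269 .292 .074 -.057')
for it in(1,3,10,50):
  for lam in(.01,.05,.1):
    for ws in(.3,1):
      q=run2([1.52,-.46,-1.14,2.03,-.42,1.34,.29],B,it=it,lam=lam,ws=ws);x,r=F(q)
      q3=run2(q,C,it=it,lam=lam,ws=ws);x3,r3=F(q3)
      print(it,lam,ws,q,x,r.as_matrix()[:,2],'|',x3,r3.as_matrix()[:,2])
E
```

```text
real [2.38 -.5 -1.47 1.78 -.51 1.39 -.61] pos .3997 -.2667 .2713 z axis .035ish
real2 [2.37 -.5 -1.47 1.73 -.53 1.39 -.62] .422 -.269 .292 .074 -.057
1 0.01 0.3 [ 2.6    0.144 -1.47   1.571  0.173  1.486 -0.824] [ 0.122 -0.493  0.367] [ 0.004 -0.076 -0.997] | [ 0.176 -0.547  0.371] [ 0.004 -0.076 -0.997]
1 0.01 1 [ 2.6    0.204 -1.47   1.567  0.236  1.495 -0.871] [ 0.097 -0.504  0.36 ] [-0.005 -0.068 -0.998] | [ 0.149 -0.56   0.364] [-0.005 -0.068 -0.998]
1 0.05 0.3 [ 2.6   -0.36  -1.47   1.622 -0.356  1.455 -0.528] [ 0.321 -0.385  0.356] [ 0.041 -0.094 -0.995] | [ 0.408 -0.363  0.42 ] [ 0.096 -0.163 -0.982]
1 0.05 1 [ 2.6   -0.328 -1.47   1.626 -0.322  1.475 -0.54 ] [ 0.304 -0.385  0.356] [ 0.027 -0.07  -0.997] | [ 0.382 -0.366  0.426] [ 0.075 -0.135 -0.988]
1 0.1 0.3 [ 2.6   -0.392 -1.47   1.685 -0.395  1.383 -0.515] [ 0.324 -0.387  0.325] [ 0.051 -0.109 -0.993] | [ 0.393 -0.391  0.368] [ 0.115 -0.2   -0.973]
1 0.1 1 [ 2.6   -0.395 -1.47   1.681 -0.39   1.45  -0.514] [ 0.316 -0.369  0.325] [ 0.02  -0.054 -0.998] | [ 0.388 -0.356  0.373] [ 0.062 -0.113 -0.992]
3 0.01 0.3 [ 2.6   -0.
[... 2073 characters left out ...]
 0.403] [ 0.164 -0.06  -0.985] | [ 0.5   -0.275  0.51 ] [ 0.245 -0.057 -0.968]
50 0.05 0.3 [ 2.6   -0.5   -1.47   1.514 -0.605  1.534 -0.493] [ 0.429 -0.335  0.39 ] [ 0.156 -0.071 -0.985] | [ 0.491 -0.299  0.484] [ 0.243 -0.081 -0.967]
50 0.05 1 [ 2.6   -0.5   -1.47   1.502 -0.606  1.558 -0.493] [ 0.429 -0.329  0.394] [ 0.15  -0.058 -0.987] | [ 0.49  -0.287  0.492] [ 0.23  -0.06  -0.971]
50 0.1 0.3 [ 2.6   -0.5   -1.47   1.575 -0.583  1.478 -0.516] [ 0.411 -0.348  0.363] [ 0.136 -0.087 -0.987] | [ 0.468 -0.342  0.429] [ 0.234 -0.132 -0.963]
50 0.1 1 [ 2.6   -0.5   -1.47   1.544 -0.579  1.548 -0.526] [ 0.41  -0.332  0.375] [ 0.114 -0.049 -0.992] | [ 0.464 -0.309  0.449] [ 0.191 -0.063 -0.98 ]
```

```bash
cat > search2.py <<'E'
from search import *
import time
def plan(q0,goal,hg,box,hr,nw,T,seed=0,goodq=lambda q:0):
    rng=np.random.default_rng(seed); x0,r0=F(q0); M=r0.as_matrix(); h0=np.degrees(np.arctan2(M[1,0],M[0,0]))
    best=None; t=time.time()
    while time.time()-t<T:
        W=[(np.array([rng.uniform(*b) for b in box]),rng.uniform(*hr)) for _ in range(nw)]+[(goal,hg)]
        q,x,r,h,mm,log,nn=q0.copy(),x0,r0,h0,9,[],0
        for w,hw in W:
            n=int(max(np.linalg.norm(w-x)/.045,abs(hw-h)/7.5,1))+1; nn+=n
            q,m=seg(q,x,r,w,-np.radians(hw-h),n); mm=min(mm,m); log.append((w.round(3),round(hw,1),n,q.round(2),round(m,2)))
            if mm<.05: break
            x=w;r=r*R.from_euler('z',-np.radians(hw-h));h=hw
        if mm<.05: continue
        sc=min(mm,.2)+goodq(q)-.002*nn
        if best is None or sc>best[0]: best=(sc,log); 
    print(best[0] if best else None)
    if best:
        for l in best[1]: print(*l)
    return best
E
python3 - <<'E'
from search2 import *
from workcell import manip
q0=np.array(manip.get_obs()['joint_pos'])
for nw in(1,2): plan(q0,np.array([.503,.0632,.25]),112,((.40,.72),(-.4,.06),(.24,.36)),(-40,150),nw,100,goodq=lambda q: .5*min(0,q[2]+1.0))
E
```

```text
-0.11771523253561607
[ 0.41  -0.198  0.345] -26.4 5 [ 1.63 -0.25 -1.07  1.75 -0.22  1.4  -1.44] 0.25
[0.503 0.063 0.25 ] 112 19 [ 1.    0.19 -1.36  1.78  0.29  1.26 -0.05] 0.11
0.00873428818920198
[0.62  0.025 0.332] 33.7 10 [ 0.71  0.46 -1.2   1.38  0.53  1.52 -1.43] 0.24
[ 0.415 -0.098  0.241] -30.0 9 [ 1.33 -0.27 -1.05  1.99 -0.22  1.19 -1.74] 0.23
[0.503 0.063 0.25 ] 112 19 [ 0.9   0.14 -1.23  1.79  0.23  1.24 -0.01] 0.24
```

```bash
python3 - <<'E'
from search2 import *
for q0 in(np.array([.9,.14,-1.23,1.79,.23,1.24,-.01]),):
  print(F(q0)[0],F(q0)[1].as_matrix().round(2).tolist())
  for hg in(-4.5,175.5):
   for nw in(0,1): plan(q0,np.array([.52,-.312,.26]),hg,((.40,.6),(-.3,.06),(.28,.32)),(-40,180),nw,40 if nw else 2,goodq=lambda q: .3*min(0,q[2]+1.2))
E
```

```text
[0.50225564 0.06376512 0.24778824] [[-0.37, 0.93, 0.09], [0.93, 0.37, -0.06], [-0.09, 0.07, -0.99]]
0.168
[ 0.52  -0.312  0.26 ] -4.5 16 [ 1.09  0.29 -0.76  1.56  0.23  1.26 -1.34] 0.27
0.168
[ 0.573 -0.105  0.292] 53.0 8 [ 0.89  0.27 -0.97  1.56  0.29  1.34 -0.74] 0.27
[ 0.52  -0.312  0.26 ] -4.5 8 [ 1.06  0.28 -0.72  1.56  0.22  1.26 -1.33] 0.53
0.182
[ 0.52  -0.312  0.26 ] 175.5 9 [ 1.36  0.42 -1.15  1.55  0.43  1.32  1.67] 0.24
0.182
[ 0.511 -0.234  0.283] 161.7 7 [ 1.33  0.26 -1.16  1.63  0.29  1.31  1.4 ] 0.24
[ 0.52  -0.312  0.26 ] 175.5 2 [ 1.34  0.41 -1.13  1.55  0.42  1.31  1.68] 0.33
```

```bash
python3 - <<'E'
from h import *
go(.62,.025,.332,33.7)
E
```

```text
t 55.1 pos [ 0.4189 -0.3507  0.2444] hd -4.1 shift [ 0.1819 -0.3847 -0.0907] twist -0.659 gw 0.418 j [ 1.58  0.21 -1.07  1.73  0.2   1.2  -1.17]
```

Emit:
{"op": "jog_arm", "data": {"steps": [0.036,0.018,-0.038,-0.009,-0.066,0.036,0.036,-0.077,-0.018,-0.132,0.036,0.055,-0.115,-0.027,-0.198,0.036,0.073,-0.154,-0.036,-0.264,0.036,0.091,-0.192,-0.045,-0.33,0.036,0.109,-0.231,-0.054,-0.395,0.036,0.127,-0.269,-0.063,-0.461,0.036,0.146,-0.308,-0.073,-0.527,0.036,0.164,-0.346,-0.082,-0.593,0.036,0.182,-0.385,-0.091,-0.659]}}

```text
clock: 56.1
position: [0.6198, 0.0268, 0.3294]
ee_rot: [0.956, 0.289, 0.036, 0.041]
ft_force: [0.3, -0.6, 1.0]
grip_width: 0.423
```

```bash
python3 - <<'E'
from h import *
go(.415,-.098,.241,-30)
E
```

```text
t 56.1 pos [0.6198 0.0268 0.3294] hd 33.8 shift [-0.2433 -0.0181  0.0763] twist 1.114 gw 0.423 j [ 0.71  0.47 -1.2   1.38  0.53  1.52 -1.43]
```

Emit:
{"op": "jog_arm", "data": {"steps": [0.036,-0.024,-0.002,0.008,0.111,0.036,-0.049,-0.004,0.015,0.223,0.036,-0.073,-0.005,0.023,0.334,0.036,-0.097,-0.007,0.031,0.446,0.036,-0.122,-0.009,0.038,0.557,0.036,-0.146,-0.011,0.046,0.668,0.036,-0.17,-0.013,0.053,0.78,0.036,-0.195,-0.014,0.061,0.891,0.036,-0.219,-0.016,0.069,1.0,0.036,-0.243,-0.018,0.076,1.114]}}

```text
clock: 57.1
position: [0.413, -0.0993, 0.2408]
ee_rot: [0.963, -0.264, 0.053, 0.016]
ft_force: [0.5, 0.5, -0.3]
grip_width: 0.423
```

```bash
python3 - <<'E'
from h import *
go(.503,.0632,.25,112)
E
```

```text
t 57.1 pos [ 0.413  -0.0993  0.2408] hd -30.6 shift [-0.0042 -0.1857 -0.0102] twist -2.489 gw 0.423 j [ 1.33 -0.28 -1.04  1.99 -0.22  1.19 -1.74]
```

Emit:
{"op": "jog_arm", "data": {"steps": [0.036,0,-0.01,-0.001,-0.131,0.036,0,-0.02,-0.001,-0.262,0.036,-0.001,-0.029,-0.002,-0.393,0.036,-0.001,-0.039,-0.002,-0.524,0.036,-0.001,-0.049,-0.003,-0.655,0.036,-0.001,-0.059,-0.003,-0.786,0.036,-0.002,-0.068,-0.004,-0.917,0.036,-0.002,-0.078,-0.004,-1.048,0.036,-0.002,-0.088,-0.005,-1.179,0.036,-0.002,-0.098,-0.005,-1.31]}}

```text
clock: 58.1
position: [0.4614, -0.0124, 0.2455]
ee_rot: [0.922, 0.383, 0.032, 0.045]
ft_force: [0.1, -0.1, -1.0]
grip_width: 0.421
```

```bash
python3 - <<'E'
from h import *
go(.503,.0632,.25,112)
E
```

```text
t 58.1 pos [ 0.4614 -0.0124  0.2455] hd 45.2 shift [ 0.083  -0.0235 -0.005 ] twist -1.167 gw 0.421 j [ 1.06 -0.1  -1.09  1.9  -0.03  1.2  -0.81]
```

Emit:
{"op": "jog_arm", "data": {"steps": [0.036,0.009,-0.003,-0.001,-0.13,0.036,0.018,-0.005,-0.001,-0.26,0.036,0.028,-0.008,-0.002,-0.39,0.036,0.037,-0.01,-0.002,-0.52,0.036,0.046,-0.013,-0.003,-0.65,0.036,0.055,-0.016,-0.003,-0.78,0.036,0.065,-0.018,-0.004,-0.91,0.036,0.074,-0.021,-0.004,-1.04,0.036,0.083,-0.0235,-0.005,-1.167,0.036,0.083,-0.0235,-0.005,-1.167]}}

```text
clock: 59.1
position: [0.5035, 0.0638, 0.2501]
ee_rot: [0.559, 0.827, 0.003, 0.054]
ft_force: [-0.4, -0.4, 0.0]
grip_width: 0.421
```

```bash
python3 - <<'E'
from h import *
go(.503,.0633,.148,112)
o=manip.get_obs(); M=R.from_quat(o['ee_rot']).as_matrix(); print(M.round(3))
# point between pads (2mm behind TCP) and tips
p=np.array(o['position']); print('per 0.1 down',M.T@[0,0,-.1])
E
```

```text
t 59.1 pos [0.5035 0.0638 0.2501] hd 111.7 shift [ 0.0086 -0.0073  0.1015] twist -0.005 gw 0.421 j [ 0.89  0.14 -1.22  1.78  0.23  1.25 -0.01]
[[-0.369  0.925  0.093]
 [ 0.926  0.374 -0.057]
 [-0.087  0.065 -0.994]]
per 0.1 down [ 0.00870205 -0.00649125  0.09940894]
```

Emit:
{"op": "jog_arm", "data": {"steps": [0.036,0.002,-0.002,0.025,0,0.036,0.004,-0.004,0.05,0,0.036,0.006,-0.005,0.075,0,0.036,0.008,-0.007,0.095,0,0.036,0.0086,-0.0073,0.101,0,0.036,0.0086,-0.0073,0.101,0,0.005,0.0086,-0.0073,0.101,0,0.005,0.0086,-0.0073,0.101,0,0.005,0.0086,-0.0073,0.101,0,0.005,0.0086,-0.0073,0.101,0], "grip_force": 60}}

```text
clock: 60.1
position: [0.5036, 0.062, 0.151]
ee_rot: [0.561, 0.826, 0.002, 0.056]
ft_force: [-6.0, -0.3, 8.9]
grip_width: 0.151
```

```bash
python3 - <<'E'
from h import *
o=manip.get_obs(); p=o['position']
go(p[0],p[1],p[2]+.08)
snap('side','s33');crop('s33',200,110,330,250,5,'c39')
E
```

```text
t 60.1 pos [0.5036 0.062  0.151 ] hd 111.4 shift [-0.0072  0.0053 -0.0795] twist 0.000 gw 0.151 j [ 0.78  0.28 -1.16  1.91  0.39  1.08 -0.15]
```

View pics/c39.png

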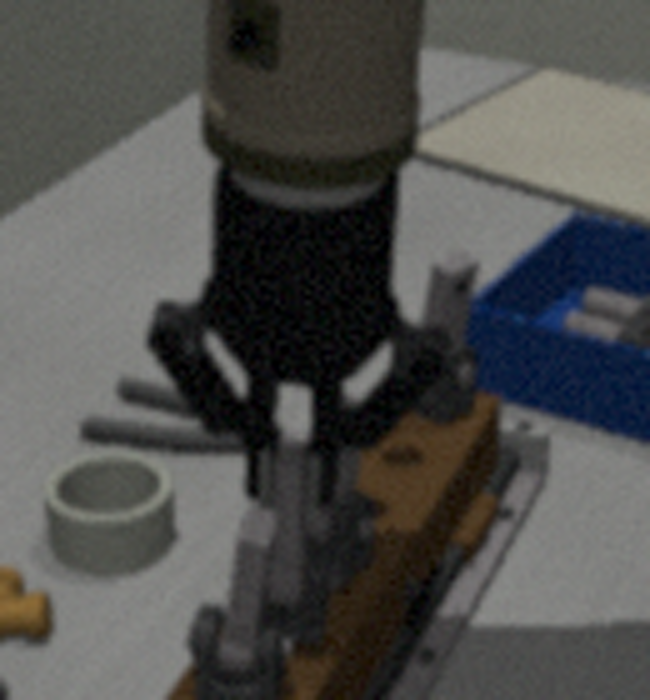

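Emit:
{"op": "jog_arm", "data": {"steps": [0.005,-0.0005,0.0003,-0.005,0,0.005,-0.001,0.0007,-0.011,0,0.005,-0.0018,0.0013,-0.02,0,0.005,-0.0027,0.002,-0.03,0,0.005,-0.0036,0.0027,-0.04,0,0.005,-0.0045,0.0033,-0.05,0,0.005,-0.0058,0.0043,-0.065,0,0.005,-0.008,0.006,-0.09,0,0.005,-0.011,0.008,-0.12,0,0.005,-0.0135,0.01,-0.15,0]}}

```text
clock: 61.15
position: [0.5039, 0.0625, 0.3031]
ee_rot: [0.561, 0.826, 0.003, 0.056]
ft_force: [0.2, -0.8, -4.5]
grip_width: 0.154
```

```bash
python3 - <<'E'
from search2 import *
from h import *
snap('side','s34');crop('s34',200,60,330,250,3.8,'c40')
o=manip.get_obs(); q0=np.array(o['joint_pos']); print(o['position'],q0.round(2))
yaw=np.radians(-4.5);X=np.array([np.cos(yaw),np.sin(yaw)]);Y=np.array([-X[1],X[0]]);T=np.array([.4549,-.3564])
g=T+X*.062+Y*.050; print(g)
plan(q0,np.array([g[0],g[1],.29]),-4.5,((.40,.6),(-.3,.06),(.3,.34)),(-40,180),0,2)
W=cloud('side',np.load('pics/s34.npy'))
p=o['position'];m=(abs(W[...,0]-p[0])<.03)&(abs(W[...,1]-p[1])<.03)&(W[...,2]>.167)
print(W[m][:,2].min())
E
```

```text
[0.50567734 0.06336931 0.30789125] [ 0.94  0.08 -1.24  1.69  0.17  1.34  0.05]
[ 0.52063183 -0.3114186 ]
0.168
[ 0.521 -0.311  0.29 ] -4.5 16 [ 1.12  0.28 -0.8   1.52  0.23  1.31 -1.34] 0.26
0.1841225479017524
```

View pics/c40.png

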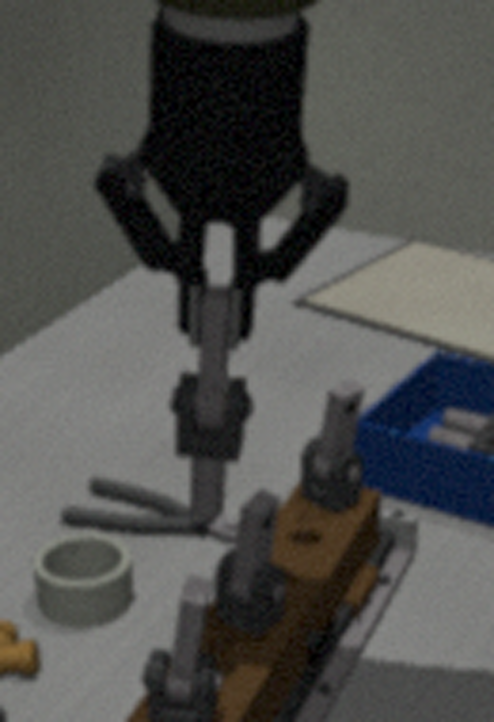

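```bash
python3 - <<'E'
from search2 import *
from h import *
o=manip.get_obs(); q0=np.array(o['joint_pos'])
b=plan(q0,np.array([.521,-.311,.32]),-4.5,((.40,.6),(-.3,.06),(.3,.34)),(-40,180),0,2)
go(.521,-.311,.32,-4.5)
E
```

```text
0.168
[ 0.521 -0.311  0.32 ] -4.5 16 [ 1.12  0.27 -0.81  1.47  0.22  1.37 -1.33] 0.26
t 61.2 pos [0.5057 0.0634 0.3079] hd 111.5 shift [-0.3535 -0.1242  0.0113] twist 2.025 gw 0.156 j [ 0.94  0.08 -1.24  1.69  0.17  1.34  0.05]
```

Emit:
{"op": "jog_arm", "data": {"steps": [0.005,-0.01,-0.004,-0.008,0.1,0.005,-0.033,-0.012,-0.009,0.227,0.005,-0.055,-0.02,-0.008,0.353,0.005,-0.077,-0.028,-0.007,0.48,0.005,-0.1,-0.036,-0.007,0.606,0.005,-0.122,-0.043,-0.006,0.733,0.005,-0.144,-0.051,-0.005,0.86,0.005,-0.166,-0.059,-0.004,0.986,0.005,-0.188,-0.067,-0.004,1.113,0.005,-0.21,-0.074,-0.003,1.24]}}

```text
clock: 62.2
position: [0.5117, -0.1607, 0.3188]
ee_rot: [0.937, 0.344, 0.035, 0.044]
ft_force: [-0.7, 0.4, -4.0]
grip_width: 0.157
```

```bash
python3 - <<'E'
from h import *
go(.521,-.311,.30,-4.5)
E
```

```text
t 62.2 pos [ 0.5117 -0.1607  0.3188] hd 40.4 shift [-0.091   0.118   0.0285] twist 0.784 gw 0.157 j [ 1.13  0.11 -0.99  1.63  0.14  1.35 -0.74]
```

Emit:
{"op": "jog_arm", "data": {"steps": [0.005,-0.013,0.018,0,0.12,0.005,-0.028,0.037,0,0.24,0.005,-0.043,0.056,0.005,0.36,0.005,-0.058,0.075,0.012,0.48,0.005,-0.073,0.094,0.02,0.6,0.005,-0.085,0.11,0.025,0.72,0.005,-0.091,0.118,0.0285,0.784,0.005,-0.091,0.118,0.0285,0.784,0.005,-0.091,0.118,0.0285,0.784,0.005,-0.091,0.118,0.0285,0.784]}}

```text
clock: 63.2
position: [0.5217, -0.309, 0.2994]
ee_rot: [0.998, -0.036, 0.049, 0.028]
ft_force: [0.2, 0.9, -4.2]
grip_width: 0.156
```

```bash
python3 - <<'E'
from h import *
go(.521,-.311,.125,-4.5)
snap('side','s35');crop('s35',230,30,400,230,3.5,'c41')
W=cloud('side',np.load('pics/s35.npy'))
m=(abs(W[...,0]-.52)<.05)&(abs(W[...,1]+.311)<.05)&(W[...,2]>.1)
q=W[m]
for a in np.arange(.14,.31,.02):
    r=q[abs(q[:,2]-a)<.01]; print(a.round(2),len(r),r.mean(0) if len(r) else 0, r[:,2].min() if len(r) else 0)
E
```

```text
t 63.2 pos [ 0.5217 -0.309   0.2994] hd -4.0 shift [-0.018  -0.0069  0.1734] twist 0.009 gw 0.156 j [ 1.12  0.28 -0.81  1.5   0.23  1.34 -1.34]
0.14 0 0 0
0.16 0 0 0
0.18 14 [ 0.54656177 -0.30880286  0.18618396] 0.18245908470001296
0.2 42 [ 0.54597189 -0.30772079  0.20018837] 0.19030743492827148
0.22 42 [ 0.53902128 -0.30371413  0.22170569] 0.21140269293443956
0.24 86 [ 0.53655968 -0.3004691   0.23945423] 0.2304613651859122
0.26 94 [ 0.53286345 -0.29998676  0.25969941] 0.2500620812027164
0.28 58 [ 0.5281609  -0.30331973  0.27992091] 0.2701316895428404
0.3 74 [ 0.51944058 -0.29679455  0.30036272] 0.2900613489179382
```

View pics/c41.png

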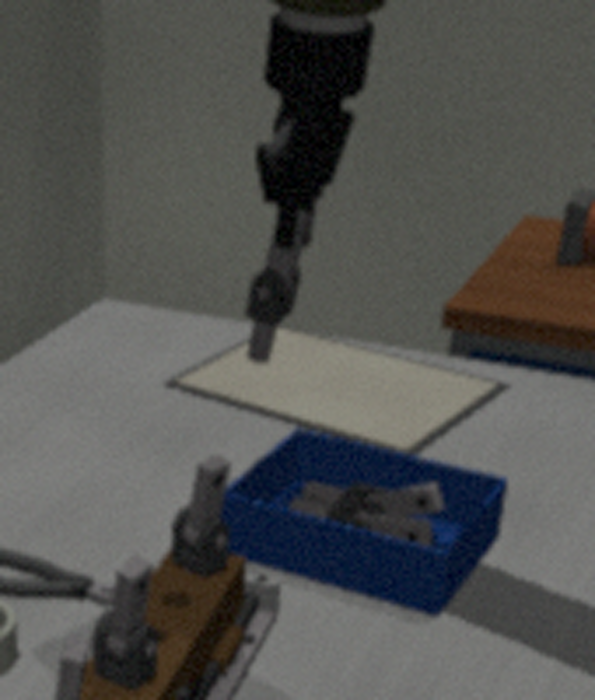

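```bash
python3 - <<'E'
from h import *
go(.502,-.310,.125,-4.5)
E
```

```text
t 63.25 pos [ 0.5217 -0.3091  0.2994] hd -4.0 shift [-0.0368 -0.0066  0.1714] twist 0.008 gw 0.152 j [ 1.12  0.28 -0.81  1.5   0.23  1.34 -1.34]
```

Emit:
{"op": "jog_arm", "data": {"steps": [0.005,-0.019,-0.001,0.01,0,0.005,-0.021,-0.002,0.035,0,0.005,-0.024,-0.003,0.06,0,0.005,-0.026,-0.004,0.085,0,0.005,-0.029,-0.005,0.11,0,0.005,-0.032,-0.006,0.135,0,0.005,-0.035,-0.0065,0.155,0,0.005,-0.0368,-0.0066,0.166,0,0.005,-0.0368,-0.0066,0.171,0,0.005,-0.0368,-0.0066,0.172,0], "grip_force": 50}}

```text
clock: 64.25
position: [0.5019, -0.3109, 0.1242]
ee_rot: [0.998, -0.037, 0.049, 0.028]
ft_force: [0.2, 0.4, -4.1]
grip_width: 0.152
```

```bash
python3 - <<'E'
from h import *
go(.502,-.31,.125,-4.5)
snap('side','s36');crop('s36',230,60,400,230,4,'c42')
o=manip.get_obs(); M=R.from_quat(o['ee_rot']).as_matrix()
r=.119; a0=np.radians(12); yaw=np.radians(-4.5)
for th in (20,28,36,44,52,60,67,72):
    t=np.radians(th); dx=-r*(np.sin(t)-np.sin(a0)); dz=-r*(np.cos(a0)-np.cos(t))
    print(th,(M.T@np.array([dx*np.cos(yaw),dx*np.sin(yaw),dz])).round(4))
print(o['ft_force'])
E
```

```text
t 64.25 pos [ 0.5019 -0.3109  0.1242] hd -4.2 shift [ 0.0001 -0.0008 -0.0009] twist 0.006 gw 0.152 j [ 1.11  0.39 -0.76  1.77  0.34  1.   -1.41]
20 [-0.0163 -0.0002  0.003 ]
28 [-0.0321 -0.0006  0.0081]
36 [-0.047  -0.0011  0.0155]
44 [-0.0607 -0.0016  0.0248]
52 [-0.073  -0.0023  0.036 ]
60 [-0.0836 -0.003   0.0487]
67 [-0.0913 -0.0037  0.061 ]
72 [-0.0959 -0.0042  0.0703]
[ 0.20098104  0.17017877 -3.79145115]
```

View pics/c42.png

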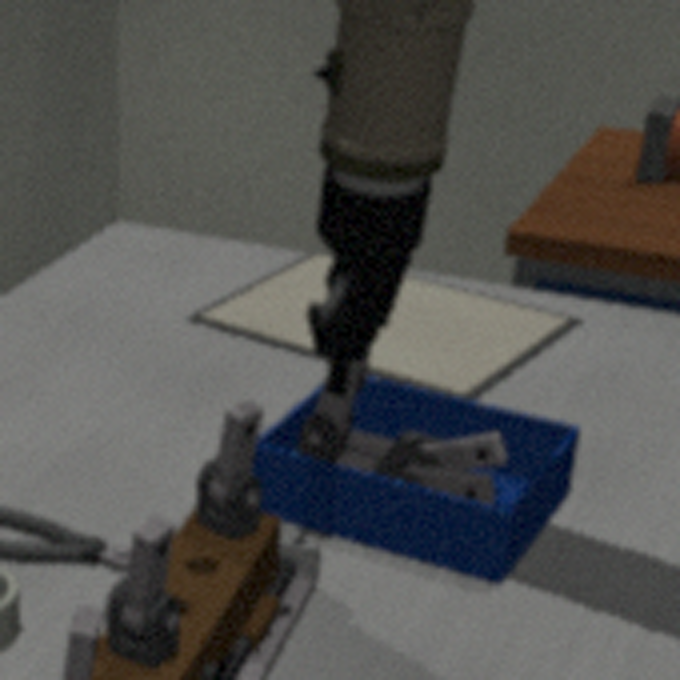

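Emit:
{"op": "jog_arm", "data": {"steps": [0.005,-0.006,0,0.005,0,0.005,-0.016,0,0.0075,0,0.005,-0.032,0,0.013,0,0.005,-0.047,-0.001,0.0205,0,0.005,-0.061,-0.0015,0.03,0,0.005,-0.073,-0.002,0.041,0,0.005,-0.0835,-0.003,0.0535,0,0.005,-0.091,-0.0035,0.065,0,0.005,-0.096,-0.004,0.073,0,0.005,-0.096,-0.004,0.073,0]}}

```text
clock: 65.3
position: [0.4135, -0.3052, 0.042]
ee_rot: [0.998, -0.038, 0.049, 0.028]
ft_force: [-2.3, -2.7, 3.9]
grip_width: 0.154
```

```bash
python3 - <<'E'
from h import *
st()
snap('side','s37');crop('s37',260,80,420,220,4,'c43')
snap('top','t37');crop('t37',350,170,460,280,5,'c44')
E
```

```text
{'clock': 65.3, 'joint_pos': [1.2186, 0.3431, -0.746, 2.0196, 0.3385, 0.7787, -1.3638], 'joint_velocities': [-0.0049, -0.0035, -0.0097, -0.0177, -0.0104, 0.0348, 0.0069], 'tau': [-1.7846, -42.6058, -8.9741, -28.0969, -0.1792, -0.9396, 0.2002], 'position': [0.4135, -0.3052, 0.042], 'ee_rot': [0.9977, -0.0382, 0.0489, 0.0281], 'ft_force': [-2.3307, -2.6588, 3.9334], 'torque': [-0.6528, 0.1004, -0.3366], 'grip_width': 0.1538}
```

View pics/c43.png

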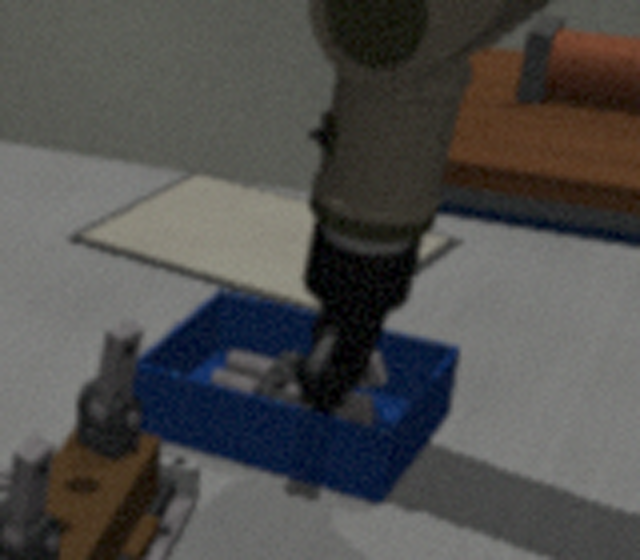

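View pics/c44.png

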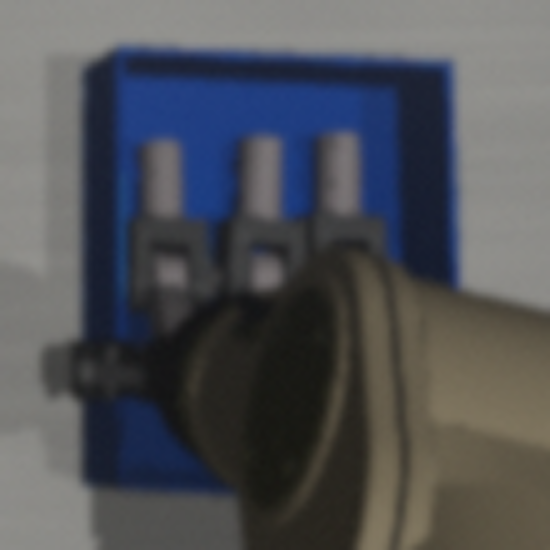

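Emit:
{"op": "jog_arm", "data": {"steps": [0.018,0,0,0,0,0.018,0,0,0,0,0.018,0,0,0,0,0.018,0.001,0.0005,-0.01,0,0.018,0.003,0.0016,-0.03,0,0.018,0.007,0.004,-0.07,0,0.018,0.011,0.006,-0.11,0,0.036,0.015,0.008,-0.15,0,0.036,0.019,0.01,-0.19,0,0.036,0.02,0.011,-0.21,0]}}

```text
clock: 66.4
position: [0.4138, -0.3041, 0.257]
ee_rot: [0.998, -0.037, 0.05, 0.029]
ft_force: [-0.4, -0.1, -0.2]
grip_width: 0.423
```

```bash
python3 - <<'E'
from h import *
st(); snap('side','s38'); snap('top','t38'); tips('t38')
crop('t38',60,100,460,290,2,'c45'); crop('s38',120,120,440,384,2.3,'c46')
E
```

```text
{'clock': 66.4, 'joint_pos': [1.3659, 0.0515, -0.8339, 1.7931, 0.044, 1.1987, -1.1238], 'joint_velocities': [0.0678, -0.1765, 0.0271, -0.2285, -0.161, 0.3715, 0.1428], 'tau': [-0.2879, -31.6503, -1.5929, -38.9151, 0.0664, -0.6984, -0.0411], 'position': [0.4138, -0.3041, 0.257], 'ee_rot': [0.9976, -0.037, 0.05, 0.0288], 'ft_force': [-0.4255, -0.1223, -0.209], 'torque': [0.0684, 0.0919, -0.0014], 'grip_width': 0.4229}
A bore [0.496 0.119] tip [0.4876 0.1197 0.1645] z 0.165 n 60 long 105 deg [12. 23.] px [199.2 211.5]
B bore [0.501 0.066] tip [0.4993 0.0225 0.1639] z 0.164 n 31 long 178 deg [11. 11.] px [244.5 204.7]
C bore [0.506 0.012] tip [0.4986 0.018  0.1639] z 0.164 n 54 long 80 deg [20. 11.] px [246.6 205. ]
3 none
E bore [ 0.516 -0.096] tip [ 0.5156 -0.1408  0.1649] z 0.165 n 24 long 175 deg [ 9. 13.] px [320.9 194.8]
F bore [ 0.522 -0.149] tip [ 0.5143 -0.1468  0.1643] z 0.165 n 55 long 73 deg [22. 11.] px [323.7 195.3]
```

View pics/c45.png

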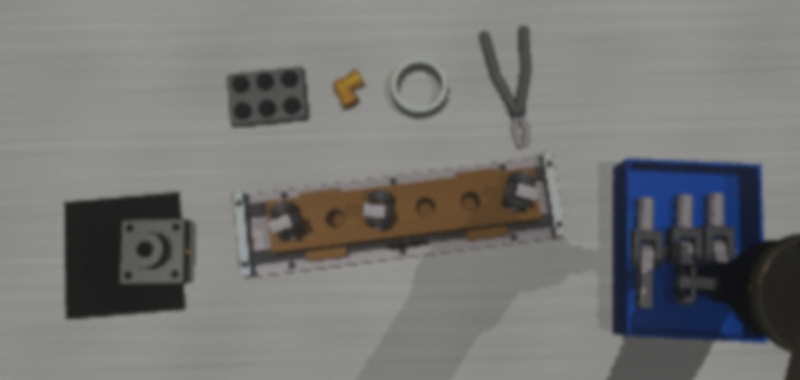

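View pics/c46.png

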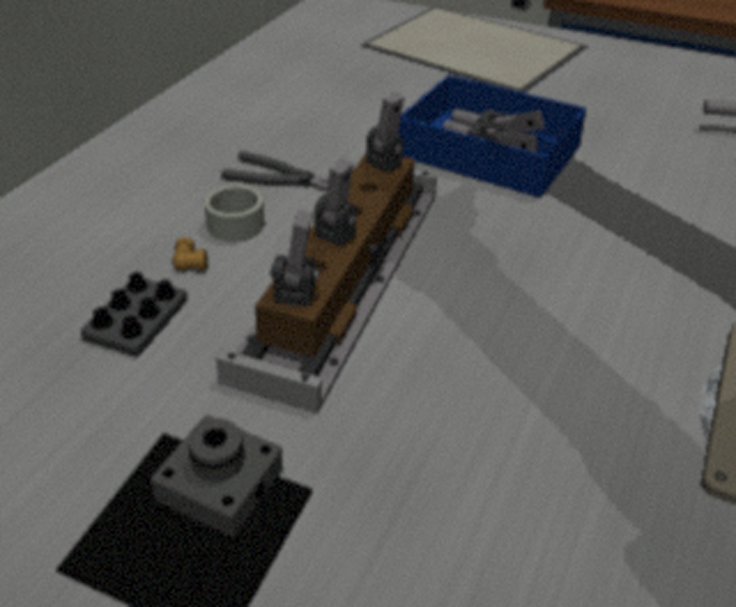

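```bash
python3 - <<'E'
from h import *
crop('t38',85,185,170,265,8,'c47')
for s,n in(('top','t38'),('side','s38')):
    W=cloud(s,np.load(f'pics/{n}.npy'))
    for h,zr in(('boss',(.05,.07)),('blk',(.024,.040))):
        m=(W[...,2]>zr[0])&(W[...,2]<zr[1])&(W[...,0]>.35)&(W[...,0]<.6)&(W[...,1]>.2)&(W[...,1]<.45)
        q=W[m]; print(s,h,m.sum(),q.min(0).round(3),q.max(0).round(3),q.mean(0).round(4))
    if s=='top' : 
        q=W[(W[...,2]>.026)&(W[...,2]<.040)&(W[...,0]>.35)&(W[...,0]<.6)&(W[...,1]>.2)&(W[...,1]<.45)]
        A=np.c_[q[:,:2],np.ones(len(q))]; print('plane',np.linalg.lstsq(A,q[:,2],rcond=None)[0], cv2.minAreaRect(np.float32(q[:,:2]*1000)))
E
```

```text
top boss 278 [0.451 0.275 0.05 ] [0.494 0.319 0.066] [0.4726 0.2958 0.0608]
top blk 750 [0.432 0.257 0.024] [0.512 0.337 0.04 ] [0.4712 0.2934 0.0329]
plane [-0.00040637  0.00622743  0.03130238] ((472.30816650390625, 297.0467834472656), (80.09273529052734, 80.5718002319336), 0.0356794074177742)
side boss 423 [0.453 0.276 0.05 ] [0.496 0.32  0.065] [0.4726 0.3015 0.0605]
side blk 1049 [0.433 0.258 0.024] [0.516 0.339 0.04 ] [0.466  0.3102 0.033 ]
```

View pics/c47.png

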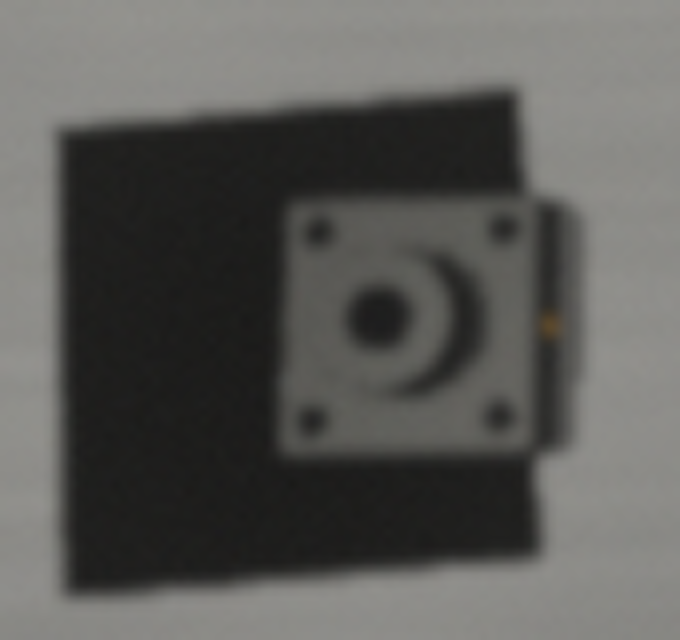

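```bash
python3 - <<'E'
from search2 import *
from workcell import manip
q0=np.array(manip.get_obs()['joint_pos'])
for hg in(0,30,60,90,115):
    print('hg',hg)
    b=plan(q0,np.array([.472,.218,.24]),hg,((.42,.62),(-.25,.15),(.26,.34)),(-30,130),1,25,goodq=lambda q:.3*min(0,q[2]+1.2))
    if b is None: continue
    q=b[1][-1][3].astype(float);x,r=F(q)
    q,m=seg(q,x,r,x+[0,0,-.21],0,8);x,r=F(q); q2,m2=seg(q,x,r,x+[0,.075,0],0,4); print(m,m2,q2.round(2))
E
```

```text
hg 0
0.17400000000000002
[0.538 0.028 0.271] 20.0 8 [ 0.87  0.22 -1.17  1.69  0.3   1.3  -1.58] 0.3
[0.472 0.218 0.24 ] 0 5 [ 0.49  0.23 -1.19  1.75  0.34  1.28 -2.36] 0.24
-0.04947798331253894 -0.17285579865190837 [ 0.08  0.59 -0.96  1.86  0.71  1.01 -2.77]
hg 30
0.17200000000000001
[0.521 0.066 0.267] 62.6 9 [ 0.87  0.2  -1.24  1.72  0.29  1.3  -0.91] 0.23
[0.472 0.218 0.24 ] 30 5 [ 0.49  0.23 -1.19  1.75  0.34  1.28 -1.83] 0.24
0.2941705602475684 0.3571442013491297 [ 0.08  0.59 -0.96  1.86  0.71  1.01 -2.24]
hg 60
0.166
[0.571 0.088 0.271] 89.6 13 [ 0.69  0.38 -1.2   1.59  0.46  1.37 -0.57] 0.27
[0.472 0.218 0.24 ] 60 4 [ 0.49  0.23 -1.2   1.75  0.34  1.28 -1.31] 0.26
0.28455986780897446 0.4839109983619396 [ 0.08  0.59 -0.96  1.86  0.71  1.01 -1.72]
hg 90
0.15400000000000003
[0.488 0.108 0.267] 125.1 18 [ 0.85  0.1  -1.26  1.77  0.2   1.28  0.15] 0.21
[0.472 0.218 0.24 ] 90 5 [ 0.49  0.23 -1.19  1.75  0.34  1.28 -0.78] 0.21
0.29417056024815524 0.4846370253664336 [ 0.08  0.59 -0.96  1.86  0.71  1.01 -1.19]
hg 115
0.13995072932040187
[0.503 0.044 0.317] 119.1 17 [ 0.95  0.05 -1.19  1.69  0.13  1.36  0.25] 0.28
[0.472 0.218 0.24 ] 115 5 [ 0.53  0.25 -1.25  1.75  0.37  1.29 -0.37] 0.2
0.23781901076686096 0.4578021474995506 [ 0.1   0.6  -0.99  1.86  0.74  1.03 -0.78]
```

```bash
python3 - <<'E'
from h import *
go(.488,.108,.267,125.1)
E
```

```text
t 66.5 pos [ 0.4139 -0.3046  0.2564] hd -4.1 shift [ 0.0451 -0.4159 -0.0289] twist -2.255 gw 0.42 j [ 1.37  0.05 -0.83  1.79  0.05  1.2  -1.12]
```

Emit:
{"op": "jog_arm", "data": {"steps": [0.0,0.0025,-0.023,-0.002,-0.125,0.0,0.005,-0.046,-0.003,-0.251,0.0,0.0075,-0.069,-0.005,-0.376,0.0,0.01,-0.092,-0.006,-0.501,0.0,0.0125,-0.116,-0.008,-0.626,0.0,0.015,-0.139,-0.01,-0.752,0.0,0.0175,-0.162,-0.011,-0.877,0.0,0.02,-0.185,-0.013,-1.002,0.0,0.0225,-0.208,-0.014,-1.128,0.0,0.025,-0.231,-0.016,-1.253]}}

```text
clock: 67.5
position: [0.4534, -0.0739, 0.2585]
ee_rot: [0.829, 0.557, 0.023, 0.05]
ft_force: [0.0, -0.6, 0.3]
grip_width: -0.001
```

```bash
python3 - <<'E'
from h import *
go(.488,.108,.267,125.1)
E
```

```text
t 67.5 pos [ 0.4534 -0.0739  0.2585] hd 67.7 shift [ 0.1812 -0.0354 -0.0157] twist -1.001 gw -0.001 j [ 1.14 -0.12 -1.02  1.89 -0.06  1.22 -0.25]
```

Emit:
{"op": "jog_arm", "data": {"steps": [0.0,0.0227,-0.0044,-0.002,-0.125,0.0,0.0453,-0.0088,-0.004,-0.25,0.0,0.068,-0.0133,-0.006,-0.375,0.0,0.0906,-0.0177,-0.008,-0.5,0.0,0.1133,-0.0221,-0.01,-0.625,0.0,0.136,-0.0266,-0.012,-0.75,0.0,0.1586,-0.031,-0.014,-0.875,0.0,0.1812,-0.0354,-0.0157,-1.0,0.0,0.1812,-0.0354,-0.0157,-1.0,0.0,0.1812,-0.0354,-0.0157,-1.0]}}

```text
clock: 68.5
position: [0.4889, 0.1067, 0.2671]
ee_rot: [0.463, 0.885, -0.004, 0.055]
ft_force: [0.3, -1.2, -0.2]
grip_width: -0.004
```

```bash
python3 - <<'E'
from h import *
go(.474,.218,.20,90)
E
```

```text
t 68.5 pos [0.4889 0.1067 0.2671] hd 124.6 shift [0.1063 0.0484 0.0589] twist 0.604 gw -0.004 j [ 0.85  0.11 -1.26  1.77  0.2   1.28  0.16]
```

Emit:
{"op": "jog_arm", "data": {"steps": [0.0,0.02,0.009,0,0.1,0.0,0.04,0.018,0,0.2,0.0,0.06,0.027,0.005,0.3,0.0,0.08,0.036,0.015,0.4,0.0,0.1,0.045,0.03,0.5,0.0,0.1063,0.0484,0.045,0.604,0.0,0.1063,0.0484,0.059,0.604,0.0,0.1063,0.0484,0.059,0.604,0.0,0.1063,0.0484,0.059,0.604,0.0,0.1063,0.0484,0.059,0.604]}}

```text
clock: 69.5
position: [0.4753, 0.2169, 0.2012]
ee_rot: [0.705, 0.707, 0.013, 0.055]
ft_force: [-0.6, 0.3, 0.1]
grip_width: -0.002
```

```bash
python3 - <<'E'
from h import *
go(.474,.222,.032,90)
snap('side','s39');snap('top','t39');crop('s39',130,150,350,384,2.5,'c48')
W=cloud('side',np.load('pics/s39.npy'))
m=(W[...,2]>.05)&(W[...,2]<.07)&(W[...,0]>.35)&(W[...,0]<.6)&(W[...,1]>.25)&(W[...,1]<.45)
q=W[m]; print(q.min(0),q.max(0))
E
```

```text
t 69.5 pos [0.4753 0.2169 0.2012] hd 90.0 shift [ 0.0151 -0.0173  0.1677] twist -0.001 gw -0.002 j [ 0.45  0.28 -1.16  1.8   0.38  1.22 -0.82]
[0.45239705 0.276801   0.05044317] [0.49666098 0.32013939 0.06420536]
```

View pics/c48.png

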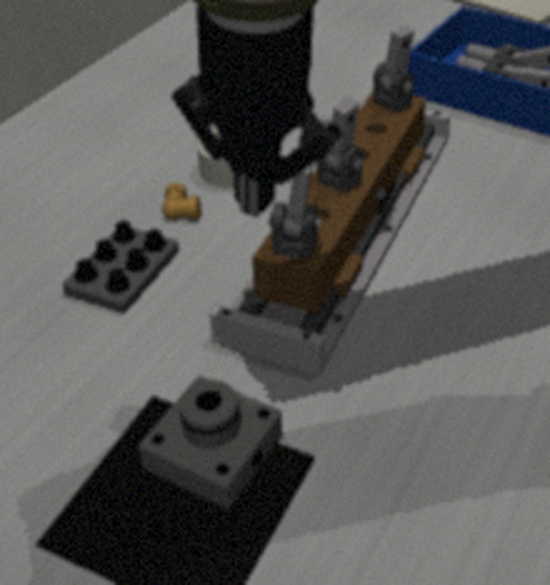

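Emit:
{"op": "jog_arm", "data": {"steps": [0.0,0.002,-0.002,0.02,0,0.0,0.004,-0.004,0.045,0,0.0,0.006,-0.007,0.07,0,0.0,0.009,-0.01,0.095,0,0.0,0.011,-0.012,0.12,0,0.0,0.013,-0.015,0.145,0,0.0,0.015,-0.0173,0.16,0,0.0,0.015,-0.0173,0.167,0,0.0,0.015,-0.0173,0.168,0,0.0,0.015,-0.0173,0.168,0], "grip_force": 40}}

```text
clock: 70.6
position: [0.474, 0.2229, 0.0319]
ee_rot: [0.705, 0.707, 0.013, 0.054]
ft_force: [-0.9, -0.0, -0.5]
grip_width: -0.0
```

```bash
python3 - <<'E'
from h import *
go(.474,.289,.032,90)
o=manip.get_obs();print(o['ft_force'])
snap('side','s40');crop('s40',130,150,350,384,2.5,'c49')
E
```

```text
t 70.6 pos [0.474  0.2229 0.0319] hd 90.0 shift [ 0.066   0.0004 -0.0039] twist -0.000 gw -0.0 j [ 0.25  0.52 -0.98  1.95  0.66  0.96 -1.07]
[-0.85925077 -0.03857992 -0.51104157]
```

View pics/c49.png

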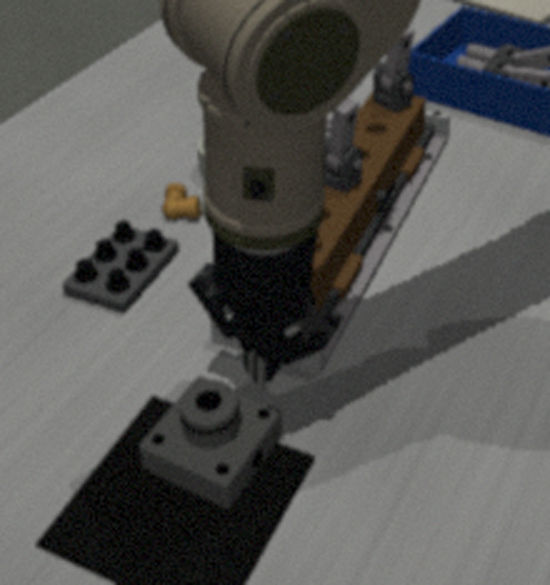

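Emit:
{"op": "jog_arm", "data": {"steps": [0.0,0.01,0,-0.0006,0,0.0,0.018,0,-0.001,0,0.0,0.024,0,-0.0014,0,0.0,0.03,0,-0.0018,0,0.0,0.036,0,-0.0021,0,0.0,0.041,0,-0.0024,0,0.0,0.046,0,-0.0027,0,0.0,0.05,0,-0.003,0,0.0,0.053,0,-0.0031,0,0.0,0.053,0,-0.0031,0]}}

```text
clock: 71.65
position: [0.4735, 0.2756, 0.0312]
ee_rot: [0.705, 0.707, 0.012, 0.055]
ft_force: [0.9, -4.2, 2.6]
grip_width: 0.003
```

```bash
python3 - <<'E'
from h import *
go(.474,.289,.032,90)
o=manip.get_obs();print(o['ft_force'])
snap('side','s41');crop('s41',130,150,350,384,2.5,'c50')
W=cloud('side',np.load('pics/s41.npy'))
m=(W[...,2]>.052)&(W[...,2]<.067)&(W[...,0]>.43)&(W[...,0]<.52)&(W[...,1]>.30)&(W[...,1]<.45)
q=W[m]; print(q.min(0),q.max(0))
m=(W[...,2]>.026)&(W[...,2]<.038)&(W[...,0]>.35)&(W[...,0]<.6)&(W[...,1]>.3)&(W[...,1]<.45)
q=W[m]; print('blk',q.min(0),q.max(0)); A=np.c_[q[:,:2],np.ones(len(q))]; print(np.linalg.lstsq(A,q[:,2],rcond=None)[0])
E
```

```text
t 71.65 pos [0.4735 0.2756 0.0312] hd 90.0 shift [ 0.0134  0.0006 -0.0015] twist -0.001 gw 0.003 j [ 0.12  0.57 -0.96  1.88  0.69  1.   -1.16]
[ 0.89800119 -4.21312301  2.58817003]
[0.4531335  0.30605175 0.05202261] [0.49741264 0.34871204 0.0651091 ]
blk [0.43450714 0.30021422 0.02630817] [0.5153586  0.36817647 0.03789168]
[ 0.0146324  -0.0226235   0.03410731]
```

View pics/c50.png

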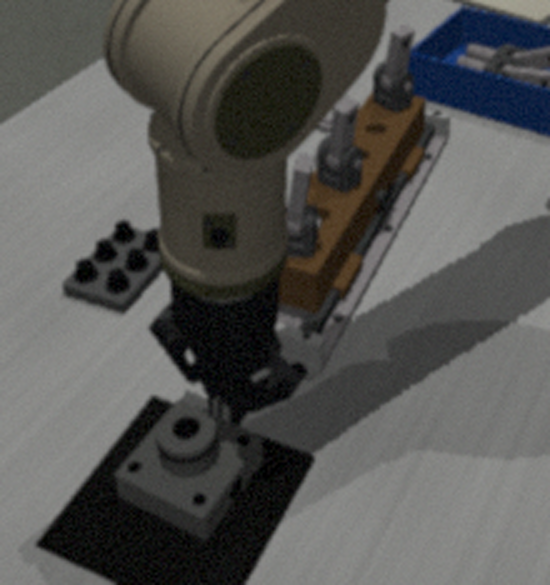

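Emit:
{"op": "jog_arm", "data": {"steps": [0.0,0.003,0,-0.0002,0,0.0,0.006,0,-0.0004,0,0.0,0.009,0,-0.0006,0,0.0,0.012,0,-0.0008,0,0.0,0.0135,0,-0.001,0,0.0,0.0135,0,-0.001,0,0.0,0.005,0,-0.001,0,0.0,-0.01,0,0,0,0.0,-0.03,0,0,0,0.0,-0.045,0,0,0]}}

```text
clock: 72.7
position: [0.4728, 0.2299, 0.0335]
ee_rot: [0.705, 0.707, 0.013, 0.054]
ft_force: [0.1, 0.3, 0.6]
grip_width: 0.004
```

```bash
python3 - <<'E'
from h import *
o=manip.get_obs();p=o['position']
go(p[0],p[1],.25,90)
snap('side','s42');crop('s42',130,150,350,384,2.5,'c51')
W=cloud('side',np.load('pics/s42.npy'))
m=(W[...,2]>.052)&(W[...,2]<.067)&(W[...,0]>.43)&(W[...,0]<.52)&(W[...,1]>.29)&(W[...,1]<.45)
q=W[m]; print(q.min(0),q.max(0))
E
```

```text
t 72.7 pos [0.4728 0.2299 0.0335] hd 90.0 shift [-0.0126  0.0204 -0.2152] twist -0.000 gw 0.004 j [ 0.23  0.52 -0.98  1.94  0.66  0.96 -1.08]
[0.45217007 0.3190576  0.05200651] [0.49769061 0.36287066 0.06478094]
```

View pics/c51.png

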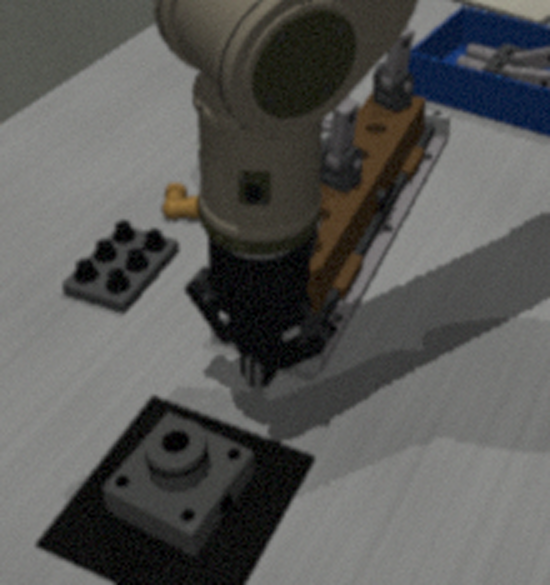

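Head is now centred on the mat at y ≈ 0.341. I'll rise and clear the view.

Emit:
{"op": "jog_arm", "data": {"steps": [0.0,-0.002,0.003,-0.03,0,0.0,-0.004,0.006,-0.065,0,0.0,-0.006,0.01,-0.1,0,0.0,-0.008,0.013,-0.135,0,0.0,-0.01,0.016,-0.17,0,0.0,-0.012,0.019,-0.2,0,0.0,-0.0126,0.0204,-0.215,0,0.0,0.01,-0.03,-0.215,0,0.0,0.01,-0.07,-0.215,0,0.0,0.01,-0.08,-0.215,0]}}

```text
clock: 73.75
position: [0.3697, 0.2543, 0.2376]
ee_rot: [0.704, 0.708, 0.012, 0.054]
ft_force: [0.2, 0.1, 0.5]
grip_width: 0.006
```

```bash
python3 - <<'E'
from h import *
st(); snap('side','s43'); snap('top','t43'); tips('t43')
crop('t43',60,100,460,290,2,'c52'); crop('s43',120,120,440,384,2.3,'c53')
W=cloud('top',np.load('pics/t43.npy'))
for zr in((.052,.068),(.026,.040)):
    m=(W[...,2]>zr[0])&(W[...,2]<zr[1])&(W[...,0]>.38)&(W[...,0]<.56)&(W[...,1]>.26)&(W[...,1]<.42)
    if m.sum(): q=W[m]; print(m.sum(),q.min(0).round(3),q.max(0).round(3))
m=(W[...,0]>.35)&(W[...,0]<.56)&(W[...,1]>-.44)&(W[...,1]<-.27); print('tray max z',np.nanmax(W[m][:,2]))
E
```

```text
{'clock': 73.75, 'joint_pos': [0.582, -0.0847, -1.2751, 1.8979, 0.0264, 1.2344, -0.6955], 'joint_velocities': [0.1249, -0.7094, 0.1741, 0.2571, -0.678, -0.096, 0.4332], 'tau': [-0.3576, -4.8297, 1.41, -38.4888, 0.9562, -0.1998, -0.5499], 'position': [0.3697, 0.2543, 0.2376], 'ee_rot': [0.7038, 0.7082, 0.0119, 0.0543], 'ft_force': [0.219, 0.0831, 0.5264], 'torque': [0.0226, 0.1305, 0.0268], 'grip_width': 0.0055}
A bore [0.496 0.119] tip [0.4878 0.1197 0.1642] z 0.165 n 61 long 110 deg [12. 23.] px [199.2 211.4]
B bore [0.501 0.066] tip [0.4994 0.0224 0.1645] z 0.165 n 34 long 178 deg [11. 13.] px [244.5 204.7]
C bore [0.506 0.012] tip [0.4986 0.0182 0.1645] z 0.165 n 57 long 78 deg [21. 12.] px [246.5 205. ]
3 none
E bore [ 0.516 -0.096] tip [ 0.5151 -0.1411  0.1642] z 0.165 n 28 long 177 deg [ 9. 13.] px [321.  195.1]
F bore [ 0.522 -0.149] tip [ 0.514  -0.1468  0.1641] z 0.165 n 60 long 70 deg [22. 12.] px [323.7 195.5]
281 [0.451 0.318 0.053] [0.495 0.361 0.067]
747 [0.433 0.299 0.026] [0.514 0.38  0.04 ]
tray max z 0.06667068388428272
```

View pics/c52.png

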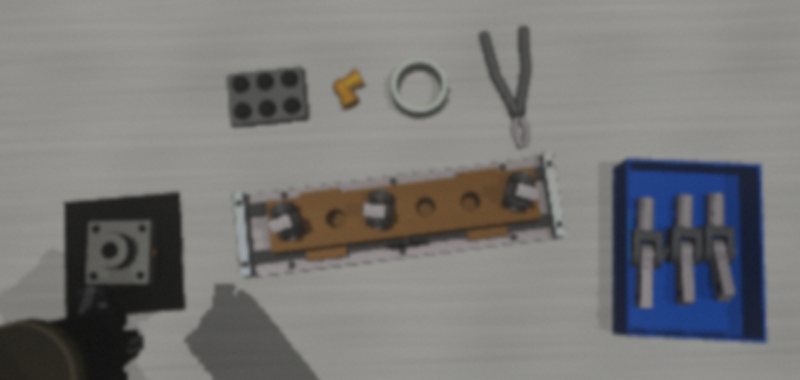

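View pics/c53.png

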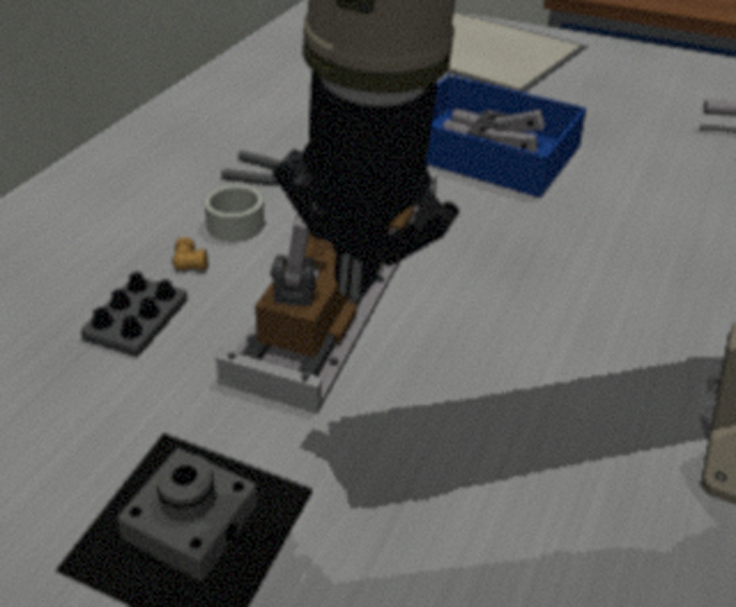

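Emit:
{"op": "jog_arm", "data": {"steps": [0.0,0,0,0,0,0.0,0,0,0,0,0.0,0,0,0,0,0.0,0,0,0,0,0.0,0,0,0,0,0.0,0,0,0,0,0.0,0,0,0,0,0.0,0,0,0,0,0.0,0,0,0,0,0.0,0,0,0,0]}}

```text
clock: 74.85
position: [0.3731, 0.253, 0.2392]
ee_rot: [0.705, 0.707, 0.013, 0.054]
ft_force: [0.3, 0.2, -1.0]
grip_width: -0.001
```

```bash
python3 - <<'E'
from h import *
snap('top','t44')
W=cloud('top',np.load('pics/t44.npy'))
m=(W[...,2]>.052)&(W[...,2]<.068)&(W[...,0]>.38)&(W[...,0]<.56)&(W[...,1]>.26)&(W[...,1]<.42)
q=W[m]; print(q.min(0).round(3),q.max(0).round(3)); print(manip.hand_in())
E
```

```text
[0.451 0.318 0.052] [0.495 0.362 0.066]
the job is handed in; nothing more can be done
None
```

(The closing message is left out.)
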